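Load, clamp and index the block carrier of a boring fixture

ROBOT

A 6-joint arm with a two-finger parallel gripper is mounted at the origin on a cart in front of the work surface, level with it; the furniture and walls round the work are solid. World frame = base frame: x ahead of the robot, y to its left, z up, the work surface at z = 0. Lengths are in m, angles in rad, forces in N, time in s.
With the tool pointing down it reaches from about 0.225 to 0.875 m from the base axis. Payload 3.4 kg.
Tool frame: the origin (TCP) lies at the very end of the fingers, on their centre line; the grasp point (between the pads) lies manip.pinch_z behind it (manip.pinch_z is the distance from the TCP to the grasp point, in m); z points along the fingers, y is the direction in which the jaws open and shut (so a half turn about z gives the same grasp; the last joint's range is limited). The gripper opens to 85 mm and grips with 20 to 120 N. Pads are 22 mm wide; open, the fingers measure 114 mm over their backs; the gripper's body (76 mm by 85 mm) begins 54 mm behind the grasp point. The pads swing forward as they close: fully open they stand 13 mm farther back than shut.
Start: joints at [1.229, 0.276, 1.505, -0, 1.361, -0.121], TCP at [0.126, 0.561, 0.231] pointing down, gripper open.
Joint ranges: [-2.89, 2.89], [-0.75, 2.08], [0.22, 2.7], [-1.18, 4.32], [0.11, 2.71], [-2.7, 2.7]. Speed limits (rad/s): [2.57, 2.57, 3.14, 3.14, 3.14, 3.14].

INTERFACE

Orientations are given as a unit quaternion [w, x, y, z].
In Python, from rig import manip, imaging, workorder gives the robot as it stands.
- The arm moves only by the tool apply_moves, never from a script. Its argument "moves" is one flat list of numbers, 7 for each row, row after row: the finger opening in m, from 0 to 0.0854, then the shift along the tool's x, y, z in m, then the turn, a rotation vector about the tool's x, y, z in rad. In form: [jaw, tx, ty, tz, rx, ry, rz, jaw, tx, ty, tz, rx, ry, rz, ...]. A call has exactly 8 rows; each row shifts and turns the pose as measured when the row begins, along the tool's axes as they then stand; what a row does not reach is not made up. A row lasts 1/12 s, in which the tool goes at most 41.7 mm and 7.16 degrees, less where a joint would pass 70% of its speed; a pose out of reach is approached as far as the arm can. A call with a gripper value outside its range is refused whole. The fingers move at their own pace and stop on an object; "newtons" is the grip in N (left out, the last holds). Time passes only in rows, so rows that do not move let the fingers close, or fill a call up. It gives the time, the measured TCP pose, the force and the opening at its end, in the units of the state.
- manip.get_state(): the state, without advancing time (a new reading comes with each control period).
- imaging.get_image(name): name is "scene" or "top" or "wrist"; returns a dict with "image" (400x640x3 uint8, red, green, blue), "range_z" (400x640 float32, m along the optical axis (not along the pixel's ray), 0 where there is no reading), "fx", "fy", "cx", "cy" (pixels), "R" (3x3) and "t" (3): a world point X has camera coordinates R X + t. Camera axes: x right, y down, z forward; pixel columns grow to the right and rows downward; lengths in m; the calibration is good to about 2 mm. The wrist camera is an equidistant fisheye: a pixel r from the principal point sees the ray r / f radians off the axis. A picture is of the moment at which its call begins.
- workorder.sign_off(): hands the job in, once; it reports no verdict.
The state is a dict: "clock": time; "qpos": joint angles; "qd": joint speeds; "effort": joint torques, N m; "position": TCP position; "ee_rot": TCP orientation; "contact_force": force on the tool from outside, world axes, zero at the start; "moment": the same for the moment, N m; "width": finger opening in m.
Only numpy, scipy, OpenCV 4.12 (cv2) and the standard library are available. Lean on these libraries where they do the work, as an engineer would, in place of code of your own. Each camera call takes 0.05 s, during which the arm holds its last target.

TASK

Get the brush blocks ready for boring: draw the carrier of the boring fixture along its rail to the load station (the end away from the drills), unscrew the clamp knob to raise the clamp bar, and put every loose brush block lengthways into a bay of its own, lying flat and pushed fully home under the bar against the stop. Then, still at the load station, screw the knob all the way down so that the bar clamps the blocks, and slide the carrier along to the boring station in front of the drills until it sits in its detent. Leave the other blanks where they lie.

Things in the scene. Friction and masses are not known exactly. Their poses are not given: they have to be found in the camera images.
- boring_fixture: Fixture fixed to the bench: grey bed 137 x 485 x 12 mm with two steel rail shafts and, behind its left half, a green boring unit with 3 drills (x 0.055 to 0.192, y 0.010 to 0.200, up to 0.19 high in this frame). Origin: midway between the stations at bench height; x away from the robot to the drills' side, y left along the rail, z up. Its yaw turns everything on it.
- carrier (a joint): Slide of the carrier along the rail (fixture's +y), m: 0 = load station (right end, clear of the drills), 0.210 = boring station (left, drills facing the bays). A spring ball drops into a notch at each of the two and holds it; end stops 3 mm beyond each. About 2 N slides it, about 7 N to leave a notch.
- bay_1 (a point): Right-hand bay of the aluminium carrier: point on its floor, 60 mm above the bench, below the centre of a block at home; fixture's axes, moves with the carrier. Stop face (19 mm high) at x = -0.041; pins 10 mm thick, 18 mm high at x = -0.027, y = +-0.030 guide the block with 2 mm play each side. Open above and to the rear (+x), 25 mm free beside a block; floor ends at x = +0.070.
- bay_2 (a point): Middle bay, 76 mm to the left (+y) of bay_1; otherwise the same.
- bay_3 (a point): Left-hand bay, 76 mm to the left (+y) of bay_2; otherwise the same.
- handle_grip (a point): Middle of the carrier's pull handle: upright black post 22 mm thick, 53 mm high, at the carrier's left end, 72 mm left and 20 mm in front of bay_3. This point is 30 mm above the bay floor, 90 mm above the bench.
- clamp_knob (a joint): Turn of the clamp knob, rad: 0 = screwed fully down on its stop, 5.03 = fully up. Grows anticlockwise seen from above; clockwise lowers it. It climbs 20 mm per turn (3.18 mm per rad) on a fixed upright stud, 16 mm in all, with the clamp bar. Needs about 0.12 N m, up to 0.22 when it presses on blocks; stays where it is left.
- knob_grip (a point): Centre of the round black fluted knob, 37 mm across, 26 mm high, upright axis, 68 mm in front (-x) of bay_2. It rises and turns with the knob: 126 mm above the bench when fully down, 142 mm when fully up. The stud in its axis, 12 mm thick, ends 151 mm above the bench.
- clamp_bar: Steel clamp bar 64 x 240 x 10 mm under the knob, across all bays at x = -0.085 to -0.021, with a spring pad (19 x 40 mm) over the front 20 mm of each block at home. Origin on its upper face in the knob's axis. Pad faces are 24 mm above the bay floor with the knob down, 40 mm with it up; blocks (30 mm) press each pad in 6 mm, about 8 N. Guide posts at its ends, 10 mm thick, up to 136 mm above the bench.
- block_1: Hardwood brush block, plain cuboid with rounded edges, 46 mm (x) x 82 mm (y) x 30 mm (z), 63 g; origin at the centre of its underside; in its bay the long y axis runs along the fixture's x axis, either way round. Two or three blocks are present; the others are absent (None).
- block_2: Hardwood brush block, same size as block_1.
- block_3: Hardwood brush block, same size as block_1.
- brush_back: Bystander: flat hardwood brush back with round ends, 52 x 150 x 18 mm, lying on the bench; origin under its centre.
- grip_blank: Bystander: slim hardwood handle blank, 29 x 185 x 22 mm, lying on the bench; origin under its centre.

How it is judged:
By the outcome, as a careful person would: the job done as asked, in the order asked, and still so for the second after the job is handed in, with the robot touching nothing.
Of block_1, block_2, block_3 only 2 to 3 are there at a start; the rules pass over those that are not, and their reading is None.
At some moment in a run one of block_1, block_2, block_3 may be knocked a few centimetres aside while the robot is not near it.
Once in a run the grip may slacken for a moment while it holds something.
It also fails if it takes over 210 s, if anything falls off the work surface, if the arm or the gripper's body presses on something with over 40 N, if the wrist force passes 120 N, or if a joint passes its speed limit or range.

## Working session

There is one attempt and no reset: what is moved stays moved. The work goes in short steps, Python scripts to look and compute and a tool call to move; the robot and the scene stay as the last step left them, time stands still between calls to the robot, and variables do not carry over. Pictures are saved under pics/ and viewed, and the job is handed in when it is done.

Besides the shell and the picture viewer there is one more tool, called by a JSON object that holds its "method" and its "body", one argument or row to a line. apply_moves: Moves the arm, as the interface text tells. Its arguments: {"type":"object","properties":{"moves":{"type":"array"},"newtons":{"type":"number"}},"required":["moves"]}

```bash
ls; mkdir -p pics; python3 - <<'E'
from rig import manip, imaging, workorder
import cv2
print(manip.get_state()); print(manip.pinch_z)
for n in ["scene","top","wrist"]:
    d=imaging.get_image(n); cv2.imwrite(f"pics/{n}0.png",d["image"][:,:,::-1]); print(n,d["fx"],d["cx"],d["cy"],d["R"],d["t"])
E
```

```text
pics
{'clock': 0.0, 'qpos': array([ 1.22897477e+00,  2.76585861e-01,  1.50615918e+00,  3.11599146e-06,
        1.36068764e+00, -1.21009896e-01]), 'qd': array([-0.00015352,  0.00057539,  0.00043577, -0.00076499, -0.00080039,
       -0.00017498]), 'effort': array([-3.36037210e-04, -4.16772938e+01, -2.45811957e+01, -4.85929322e-04,
        1.09549650e-02,  1.58777802e-06]), 'position': array([0.12576543, 0.56052602, 0.23043454]), 'ee_rot': array([-2.12493253e-04,  1.10181946e-01,  9.93911008e-01, -8.95139215e-04]), 'contact_force': array([ 0.40627094, -0.37734037, -0.23822396]), 'moment': array([ 0.01796233, -0.02366205, -0.00650471]), 'width': 0.08530413788082554}
0.0187
scene 458.0481762554122 321.72653539966734 190.7622886169919 [[ 0.71850077 -0.69533877 -0.01614403]
 [-0.4954983  -0.49543883 -0.71345764]
 [ 0.48809638  0.5206192  -0.70051236]] [-0.46376108  0.35207769  0.93073643]
top 492.00715943725476 320.1517483712457 196.7632536821327 [[-0.01787632 -0.99981747 -0.00674195]
 [-0.99364819  0.01851449 -0.11099771]
 [ 0.11110228  0.0047149  -0.99379779]] [0.01061115 0.62470168 1.65253714]
wrist 309.70691628693146 315.148837142404 194.59218792735257 [[ 0.21864987  0.97580288 -0.00098786]
 [ 0.94246965 -0.21091828  0.25935387]
 [ 0.2528699  -0.05763872 -0.96578186]] [-0.57339244 -0.03347635  0.37795532]
```

View pics/scene0.png

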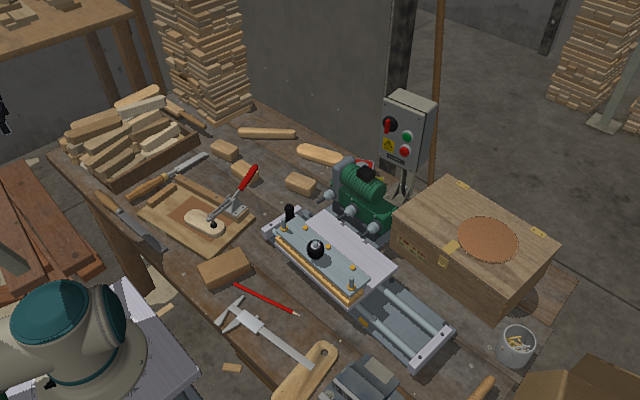

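View pics/top0.png

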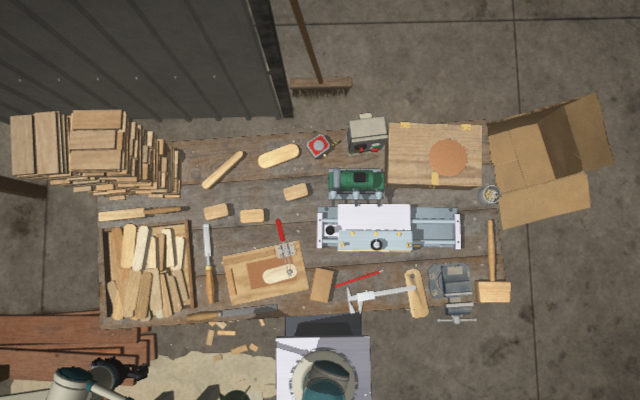

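View pics/wrist0.png

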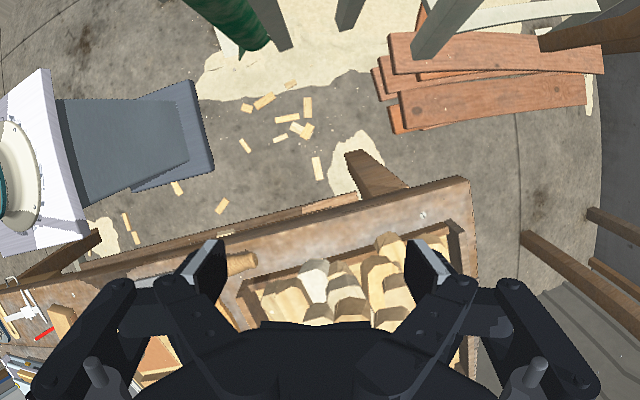

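```bash
cat > h.py <<'E'
from rig import manip, imaging, workorder
import cv2, numpy as np
from scipy.spatial.transform import Rotation as Rr
def st():
    s=manip.get_state(); return s
def world(d):
    z=d["range_z"]; v,u=np.mgrid[0:400,0:640]
    P=np.stack([(u-d["cx"])/d["fx"]*z,(v-d["cy"])/d["fy"]*z,z],-1)
    W=(P-d["t"])@d["R"]
    W[z==0]=np.nan
    return W
def pix(d,X):
    c=d["R"]@np.array(X)+d["t"]; return c[0]/c[2]*d["fx"]+d["cx"],c[1]/c[2]*d["fy"]+d["cy"]
def crop(d,u0,v0,u1,v1,k,name):
    im=d["image"][v0:v1,u0:u1,::-1]; cv2.imwrite("pics/"+name,cv2.resize(im,None,fx=k,fy=k,interpolation=cv2.INTER_CUBIC))
E
python3 - <<'E'
from h import *
d=imaging.get_image("top"); crop(d,190,130,470,320,2.85,"t1.png")
W=world(d)
np.set_printoptions(precision=3,suppress=True)
for n,(u,v) in dict(b1=(216,212),b2=(251,216),b3=(295,191),dec=(321,285),knob=(377,244),handle=(330,230),endL=(320,228),endR=(459,228),plate=(375,215),bar=(350,240)).items(): print(n,W[v,u])
s=imaging.get_image("scene"); crop(s,210,120,470,380,2.3,"s1.png")
E
```

```text
b1 [0.58  0.359 0.023]
b2 [0.564 0.238 0.028]
b3 [0.648 0.086 0.023]
dec [0.326 0.002 0.034]
knob [ 0.459 -0.178  0.15 ]
handle [ 0.507 -0.031  0.115]
endL [0.517 0.002 0.043]
endR [ 0.509 -0.469  0.042]
plate [ 0.557 -0.185  0.055]
bar [ 0.474 -0.096  0.101]
```

View pics/t1.png

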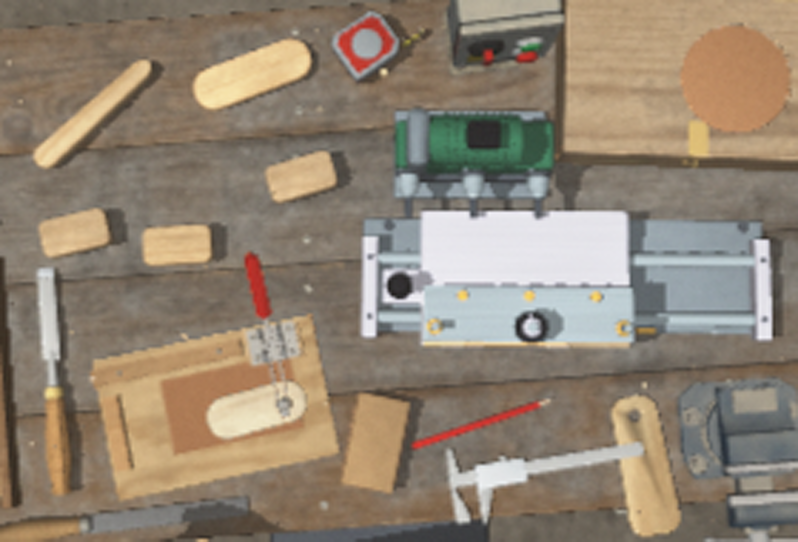

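View pics/s1.png

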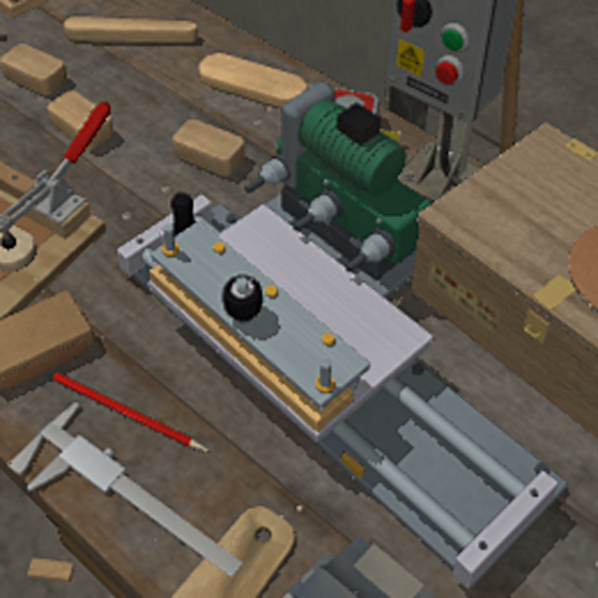

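```bash
cat > fit.py <<'E'
from h import *
np.set_printoptions(precision=4,suppress=True)
def blocks(d=None):
    d=d or imaging.get_image("top"); W=world(d)
    m=((W[...,2]>0.012)&(W[...,2]<0.042)&(W[...,0]>.35)&(W[...,0]<.85)&(W[...,1]>0.03)&(W[...,1]<.42)).astype(np.uint8)
    n,l,s,c=cv2.connectedComponentsWithStats(m,connectivity=4)
    for i in range(1,n):
        if s[i,4]<100: continue
        P=W[l==i]; r=cv2.minAreaRect(P[:,:2].astype(np.float32))
        print(s[i,4],c[i],"rect",np.array(r[0]),np.array(r[1]),r[2],"z",np.median(P[:,2]))
def carrier(d=None):
    d=d or imaging.get_image("top"); W=world(d)
    for lo,hi in ((0.048,0.07),(0.095,0.11),(0.138,0.165)):
        m=((W[...,2]>lo)&(W[...,2]<hi)&(W[...,0]>.35)&(W[...,0]<.62)&(W[...,1]>-.5)&(W[...,1]<.03)).astype(np.uint8)
        n,l,s,c=cv2.connectedComponentsWithStats(m,connectivity=4)
        for i in range(1,n):
            if s[i,4]<15: continue
            P=W[l==i]; r=cv2.minAreaRect(P[:,:2].astype(np.float32))
            print(lo,s[i,4],"rect",np.array(r[0]),np.array(r[1]),r[2],"z",np.median(P[:,2]),"cen",P.mean(0))
if __name__=="__main__":
    d=imaging.get_image("top"); blocks(d); carrier(d)
    W=world(d)
    m=((W[...,2]>0.036)&(W[...,2]<0.047)&(W[...,0]>.40)&(W[...,0]<.62)&(W[...,1]>-.53)&(W[...,1]<.05)).astype(np.uint8)
    n,l,s,c=cv2.connectedComponentsWithStats(m,connectivity=4)
    for i in range(1,n):
        if s[i,4]<15: continue
        P=W[l==i]; r=cv2.minAreaRect(P[:,:2].astype(np.float32)); print("end",s[i,4],np.array(r[0]),np.array(r[1]),r[2],np.median(P[:,2]))
E
python3 fit.py
```

```text
547 [278.457  155.4168] rect [0.7752 0.1426] [0.0527 0.1489] 20.953493118286133 z 0.018108906058471323
393 [221.8422 169.883 ] rect [0.7306 0.338 ] [0.0295 0.1845] 43.06865310668945 z 0.02163710979881496
316 [295.6171 191.4146] rect [0.6461 0.0837] [0.0465 0.0815] 15.94013500213623 z 0.029839638400797813
328 [216.5152 211.064 ] rect [0.5832 0.3576] [0.0462 0.0831] 12.16643238067627 z 0.02952615687504409
325 [252.1969 215.3446] rect [0.5661 0.2347] [0.0463 0.0825] 2.4320335388183594 z 0.029014788101376518
1943 [264.947  264.5826] rect [0.3908 0.1948] [0.1287 0.2696] 10.953164100646973 z 0.021602433641505887
133 [208.9474 268.4286] rect [0.3972 0.3837] [0.0927 0.0231] 3.4657480716705322 z 0.01973244927654309
0.048 2013 rect [ 0.5178 -0.1575] [0.2911 0.1552] 88.91852569580078 z 0.059983892670504524 cen [ 0.5482 -0.1714  0.06  ]
0.048 37 rect [ 0.436  -0.2169] [0.1193 0.    ] 88.97746276855469 z 0.05819375089759632 cen [ 0.436  -0.2174  0.0579]
0.095 1267 rect [ 0.474  -0.1792] [0.2387 0.062 ] 88.97463989257812 z 0.10250172470957863 cen [ 0.475  -0.1778  0.1025]
0.138 45 rect [ 0.4615 -0.1768] [0.0184 0.0324] 25.916051864624023 z 0.14244804748193315 cen [ 0.4613 -0.1759  0.1435]
end 114 [ 0.5345 -0.022 ] [0.0665 0.0622] 82.52595520019531 0.04235835308151055
end 180 [ 0.5213 -0.4508] [0.1099 0.0691] 46.10882568359375 0.04190786456372218
end 33 [ 0.5369 -0.3286] [0.0415 0.0108] 88.87898254394531 0.039795486626203413
end 16 [ 0.5365 -0.3761] [0.0178 0.0109] 68.17572784423828 0.04024012459050292
end 83 [ 0.4786 -0.002 ] [0.052  0.0374] 40.60645294189453 0.04183772511382401
end 18 [ 0.4745 -0.045 ] [0.0204 0.0101] 88.072998046875 0.04054530698825583
end 46 [ 0.4673 -0.3459] [0.0471 0.0135] 89.0432357788086 0.03946722716474365
end 46 [ 0.4661 -0.4134] [0.0544 0.0135] 89.1774673461914 0.03962444907199486
end 30 [ 0.4556 -0.4526] [0.0276 0.016 ] 35.19417953491211 0.04080033020332684
```

```bash
cat > plan.py <<'E'
from h import *
import sys
def pose():
    s=st(); q=s["ee_rot"]; return s["position"].copy(), Rr.from_quat([q[1],q[2],q[3],q[0]]), s
def target(yaw): # tool x yaw deg, pointing down
    a=np.radians(yaw)/2; return Rr.from_quat([np.cos(a),np.sin(a),0,0])
def plan(p,R,p1,yaw,jaw,v=0.038,w=0.122,n=None,rot_dir=None):
    T=target(yaw); rv=(R.inv()*T).as_rotvec()
    dp=np.array(p1)-p
    k=n or max(1,int(np.ceil(max(np.linalg.norm(dp)/v,np.linalg.norm(rv)/w))))
    out=[];Rc=R
    for i in range(k):
        t=Rc.inv().apply(dp/k); out.append([jaw,*np.round(t,4),*np.round(rv/k,3)]); Rc=Rc*Rr.from_rotvec(rv/k)
    return out
def show(rows):
    for i,r in enumerate(rows): print((", ".join("%g"%(x+0.0) for x in r))+","+("   #--" if i%8==7 else ""))
def go(x,y,z,yaw,jaw,**k):
    p,R,s=pose(); show(plan(p,R,[x,y,z],yaw,jaw,**k))
def info():
    p,R,s=pose(); ax=R.apply([1,0,0]); az=R.apply([0,0,1])
    print("t %.2f"%s["clock"],"p",np.round(p,4),"yaw %.2f"%np.degrees(np.arctan2(ax[1],ax[0])),"z",np.round(az,3),"w %.4f"%s["width"],"F",np.round(s["contact_force"],1),"M",np.round(s["moment"],2),"q",np.round(s["qpos"],3))
E
python3 -c "
from plan import *
info(); go(0.508,-0.031,0.20,89,0.07)"
```

```text
t 0.30 p [0.1259 0.5609 0.231 ] yaw 167.35 z [-0.    -0.001 -1.   ] w 0.0853 F [-0.5  0.1 -0.6] M [ 0.02  0.   -0.02] q [ 1.229  0.276  1.505 -0.     1.361 -0.121]
0.07, -0.0264, -0.026, 0.0016, 0, 0, 0.072,
0.07, -0.0282, -0.024, 0.0016, 0, 0, 0.072,
0.07, -0.0299, -0.0219, 0.0016, 0, 0, 0.072,
0.07, -0.0314, -0.0197, 0.0016, 0, 0, 0.072,
0.07, -0.0327, -0.0174, 0.0016, 0, 0, 0.072,
0.07, -0.0339, -0.015, 0.0016, 0, 0, 0.072,
0.07, -0.0349, -0.0125, 0.0016, 0, 0, 0.072,
0.07, -0.0357, -0.01, 0.0016, 0, 0, 0.072,   #--
0.07, -0.0363, -0.0074, 0.0016, 0, 0, 0.072,
0.07, -0.0368, -0.0048, 0.0016, 0, 0, 0.072,
0.07, -0.037, -0.0021, 0.0016, 0, 0, 0.072,
0.07, -0.0371, 0.0006, 0.0016, 0, 0, 0.072,
0.07, -0.0369, 0.0032, 0.0016, 0, 0, 0.072,
0.07, -0.0366, 0.0059, 0.0016, 0, 0, 0.072,
0.07, -0.0361, 0.0085, 0.0016, 0, 0, 0.072,
0.07, -0.0354, 0.0111, 0.0016, 0, 0, 0.072,   #--
0.07, -0.0345, 0.0136, 0.0016, 0, 0, 0.072,
0.07, -0.0334, 0.016, 0.0016, 0, 0, 0.072,
0.07, -0.0322, 0.0184, 0.0016, 0, 0, 0.072,
```

{"method": "apply_moves", "body": {
  "moves": [0.07, -0.026, -0.026, 0.002, 0, 0, 0.072, 0.07, -0.028, -0.024, 0.002, 0, 0, 0.072, 0.07, -0.03, -0.022, 0.002, 0, 0, 0.072, 0.07, -0.031, -0.02, 0.002, 0, 0, 0.072, 0.07, -0.033, -0.017, 0.002, 0, 0, 0.072, 0.07, -0.034, -0.015, 0.002, 0, 0, 0.072, 0.07, -0.035, -0.012, 0.002, 0, 0, 0.072, 0.07, -0.036, -0.01, 0.002, 0, 0, 0.072]
}}

```text
clock: 0.97
position: [0.287, 0.3088, 0.2125]
ee_rot: [-0.001, 0.394, 0.919, 0.003]
contact_force: [1.7, -1.2, -0.0]
width: 0.0706
```

{"method": "apply_moves", "body": {
  "moves": [0.07, -0.036, -0.007, 0.002, 0, 0, 0.072, 0.07, -0.037, -0.005, 0.002, 0, 0, 0.072, 0.07, -0.037, -0.002, 0.002, 0, 0, 0.072, 0.07, -0.037, 0.001, 0.002, 0, 0, 0.072, 0.07, -0.037, 0.003, 0.002, 0, 0, 0.072, 0.07, -0.037, 0.006, 0.002, 0, 0, 0.072, 0.07, -0.036, 0.008, 0.002, 0, 0, 0.072, 0.07, -0.035, 0.011, 0.002, 0, 0, 0.072]
}}

```text
clock: 1.63
position: [0.4463, 0.0422, 0.1964]
ee_rot: [0.0, 0.65, 0.76, 0.006]
contact_force: [0.7, -1.0, 0.2]
width: 0.07
```

```bash
python3 -c "
from plan import *
info(); go(0.508,-0.031,0.20,89,0.07)"
```

```text
t 1.63 p [0.4463 0.0422 0.1964] yaw 98.92 z [ 0.008  0.009 -1.   ] w 0.0700 F [ 0.7 -1.   0.2] M [ 0.01 -0.02  0.  ] q [-0.069  0.104  1.819  0.01   1.211 -0.228]
0.07, -0.0273, 0.0166, -0.0012, 0.003, -0.003, 0.058,
0.07, -0.0263, 0.0181, -0.0012, 0.003, -0.003, 0.058,
0.07, -0.0252, 0.0196, -0.0012, 0.003, -0.003, 0.058,
```

{"method": "apply_moves", "body": {
  "moves": [0.07, -0.028, 0.017, 0, 0.003, -0.003, 0.058, 0.07, -0.027, 0.018, 0, 0.003, -0.003, 0.058, 0.07, -0.026, 0.02, 0, 0.003, -0.003, 0.058, 0.07, 0, 0, 0.03, 0, 0, 0, 0.07, 0, 0, 0.01, 0, 0, 0, 0.07, 0, 0, 0, 0, 0, 0, 0.07, 0, 0, 0, 0, 0, 0, 0.07, 0, 0, 0, 0, 0, 0]
}}

```text
clock: 2.3
position: [0.5171, -0.0482, 0.1555]
ee_rot: [0.004, 0.722, 0.692, 0.0]
contact_force: [-0.1, 1.2, 0.5]
width: 0.07
```

```bash
python3 -c "
from plan import *
d=imaging.get_image('wrist'); cv2.imwrite('pics/w1.png',d['image'][:,:,::-1]); 
info(); go(0.508,-0.031,0.072,89,0.07)"
```

```text
t 2.35 p [ 0.5172 -0.0481  0.1558] yaw 87.58 z [ 0.006 -0.006 -1.   ] w 0.0701 F [ 0.2  0.1 -0. ] M [-0.01  0.01 -0.01] q [-0.224  0.245  1.747 -0.005  1.142 -0.18 ]
0.07, 0.0057, -0.0035, 0.0279, 0.002, 0.002, -0.008,
0.07, 0.0057, -0.0034, 0.0279, 0.002, 0.002, -0.008,
0.07, 0.0057, -0.0033, 0.0279, 0.002, 0.002, -0.008,
```

View pics/w1.png

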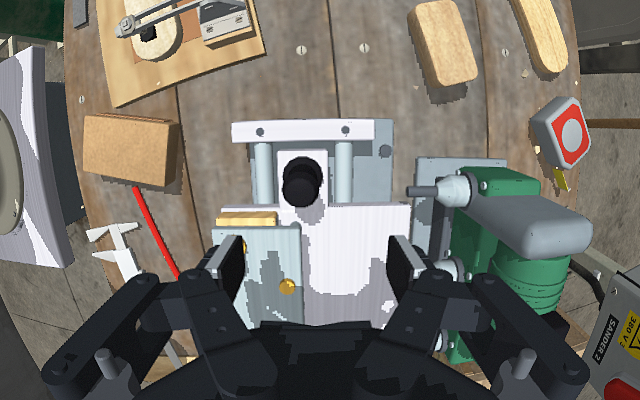

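{"method": "apply_moves", "body": {
  "moves": [0.05, 0.009, -0.005, 0.0, 0.002, 0.002, -0.008, 0.05, 0.007, -0.004, 0, 0.002, 0.002, -0.008, 0.05, 0, 0, 0, 0, 0, 0, 0.05, 0, 0, 0.027, 0, 0, 0, 0.05, 0, 0, 0.028, 0, 0, 0, 0.05, 0, 0, 0.027, 0, 0, 0, 0.05, 0, 0, 0, 0, 0, 0, 0.05, 0, 0, 0, 0, 0, 0]
}}

```text
clock: 3.02
position: [0.5114, -0.0261, 0.0791]
ee_rot: [0.007, 0.713, 0.701, 0.005]
contact_force: [0.3, -0.5, 0.2]
width: 0.0501
```

```bash
python3 -c "
from plan import *
d=imaging.get_image('wrist'); cv2.imwrite('pics/w2.png',d['image'][:,:,::-1]); 
info(); go(0.508,-0.031,0.072,89,0.05)"
```

```text
t 3.07 p [ 0.511  -0.0261  0.0792] yaw 89.02 z [ 0.016 -0.003 -1.   ] w 0.0501 F [-0.4 -0.3 -0.4] M [0.05 0.01 0.01] q [-0.187  0.31   1.877  0.     0.938 -0.17 ]
0.05, -0.0049, -0.003, 0.0071, 0.016, 0.003, 0,
```

View pics/w2.png

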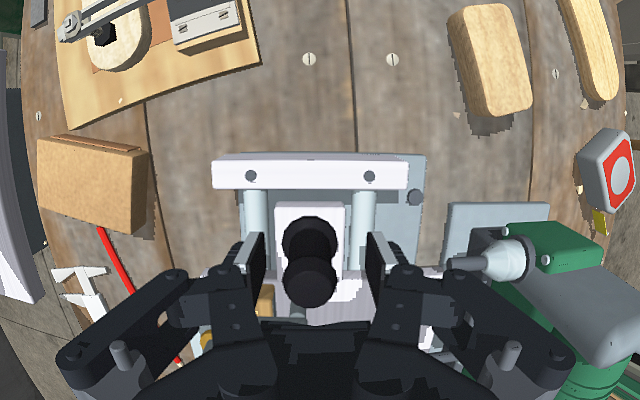

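{"method": "apply_moves", "body": {
  "moves": [0.05, -0.005, -0.003, 0.007, 0.012, 0.003, 0, 0.02, 0, 0, 0, 0, 0, 0, 0.015, 0, 0, 0, 0, 0, 0, 0.015, 0, 0, 0, 0, 0, 0, 0.015, 0, 0, 0, 0, 0, 0, 0.015, 0, 0, 0, 0, 0, 0, 0.015, 0, 0, 0, 0, 0, 0, 0.015, 0, 0, 0, 0, 0, 0],
  "newtons": 40
}}

```text
clock: 3.73
position: [0.5085, -0.0316, 0.0757]
ee_rot: [0.002, 0.713, 0.701, 0.002]
contact_force: [0.5, 0.7, -3.2]
width: 0.0211
```

```bash
python3 -c "
from plan import *
info(); p,R,s=pose(); go(p[0]-0.0028,p[1]-0.155,p[2],89,0.015,v=0.02)"
```

```text
t 3.73 p [ 0.5085 -0.0316  0.0757] yaw 89.05 z [ 0.007  0.    -1.   ] w 0.0211 F [ 0.5  0.7 -3.2] M [-0.02  0.23 -0.01] q [-0.2    0.316  1.879  0.002  0.94  -0.184]
0.015, -0.0194, 0, 0, 0.001, 0, 0,
0.015, -0.0194, 0, 0, 0.001, 0, 0,
0.015, -0.0194, 0, 0, 0.001, 0, 0,
0.015, -0.0194, 0, 0, 0.001, 0, 0,
0.015, -0.0194, 0, 0, 0.001, 0, 0,
0.015, -0.0194, 0, 0, 0.001, 0, 0,
0.015, -0.0194, 0, 0, 0.001, 0, 0,
0.015, -0.0194, 0, 0, 0.001, 0, 0,   #--
```

{"method": "apply_moves", "body": {
  "moves": [0.015, -0.018, 0, 0, 0.001, 0, 0, 0.015, -0.018, 0, 0, 0, 0, 0, 0.015, -0.018, 0, 0, 0, 0, 0, 0.015, -0.018, 0, 0, 0, 0, 0, 0.015, -0.018, 0, 0, 0, 0, 0, 0.015, -0.018, 0, 0, 0, 0, 0, 0.015, -0.018, 0, 0, 0, 0, 0, 0.015, 0, 0, 0, 0, 0, 0]
}}

```text
clock: 4.4
position: [0.5054, -0.1455, 0.0758]
ee_rot: [-0.008, 0.714, 0.7, 0.012]
contact_force: [-1.5, -6.5, -7.7]
width: 0.0212
```

```bash
python3 -c "
from plan import *
info(); d=imaging.get_image('top'); crop(d,300,180,480,270,4.4,'t2.png'); carrier=__import__('fit').carrier(d)"
```

```text
t 4.40 p [ 0.5054 -0.1455  0.0758] yaw 88.88 z [ 0.005  0.028 -1.   ] w 0.0212 F [-1.5 -6.5 -7.7] M [-1.18  0.35  0.08] q [-0.432  0.342  1.836  0.034  0.97  -0.431]
0.048 1287 rect [ 0.5486 -0.2976] [0.2402 0.0887] 88.8969497680664 z 0.059694715367024545 cen [ 0.5532 -0.3317  0.0597]
0.048 15 rect [ 0.4363 -0.1972] [0.0474 0.    ] 88.98336791992188 z 0.058540109311873346 cen [ 0.4363 -0.1974  0.0577]
0.095 727 rect [ 0.4682 -0.3308] [0.1638 0.0619] 88.7841567993164 z 0.10237279152800323 cen [ 0.4698 -0.3427  0.1023]
0.095 103 rect [ 0.4573 -0.196 ] [0.0455 0.0292] 88.76435852050781 z 0.10173280674583784 cen [ 0.4545 -0.193   0.102 ]
0.138 68 rect [ 0.4565 -0.2935] [0.0313 0.0292] 52.18856430053711 z 0.1415640209960277 cen [ 0.4566 -0.2922  0.1427]
```

View pics/t2.png

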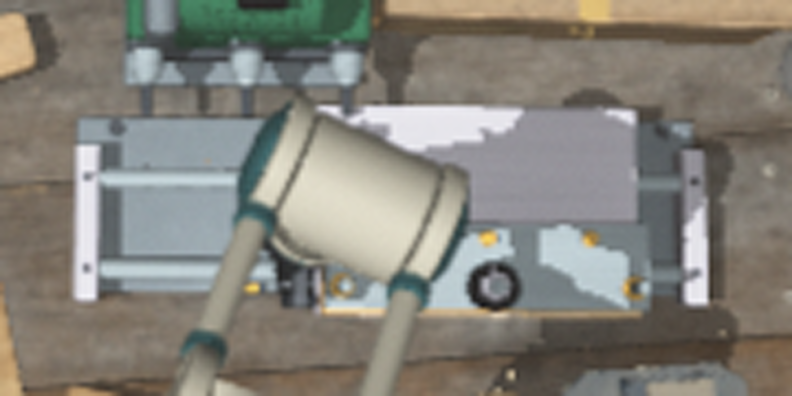

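{"method": "apply_moves", "body": {
  "moves": [0.015, -0.012, 0, 0, 0, 0, 0, 0.015, -0.012, 0, 0, 0, 0, 0, 0.015, -0.012, 0, 0, 0, 0, 0, 0.015, 0, 0, 0, 0, 0, 0, 0.015, 0, 0, 0, 0, 0, 0, 0.015, 0, 0, 0, 0, 0, 0, 0.015, 0, 0, 0, 0, 0, 0, 0.015, 0, 0, 0, 0, 0, 0]
}}

```text
clock: 5.12
position: [0.5046, -0.1791, 0.0757]
ee_rot: [-0.01, 0.714, 0.7, 0.014]
contact_force: [-1.1, -1.2, -3.0]
width: 0.0209
```

```bash
python3 -c "
from plan import *
info(); d=imaging.get_image('top'); crop(d,300,180,480,270,4.4,'t3.png'); carrier=__import__('fit').carrier(d)"
```

```text
t 5.12 p [ 0.5046 -0.1791  0.0757] yaw 88.90 z [ 0.006  0.033 -0.999] w 0.0209 F [-1.1 -1.2 -3. ] M [-0.5   0.36 -0.03] q [-0.493  0.356  1.814  0.038  0.984 -0.495]
0.048 1199 rect [ 0.5478 -0.3399] [0.2234 0.0887] 88.8839340209961 z 0.05998747473424831 cen [ 0.553 -0.371  0.06 ]
0.048 19 rect [ 0.4357 -0.2313] [0.0552 0.0032] 85.52179718017578 z 0.059476927234712235 cen [ 0.4359 -0.2308  0.0592]
0.095 666 rect [ 0.4674 -0.3677] [0.1553 0.0618] 88.91246795654297 z 0.10247849809075807 cen [ 0.4682 -0.382   0.1025]
0.095 123 rect [ 0.4567 -0.2323] [0.0534 0.0292] 88.94815826416016 z 0.10336257570376059 cen [ 0.4541 -0.2296  0.1031]
0.138 62 rect [ 0.4529 -0.3249] [0.0327 0.0253] 88.90704345703125 z 0.14172380089585435 cen [ 0.4528 -0.3252  0.1429]
```

View pics/t3.png

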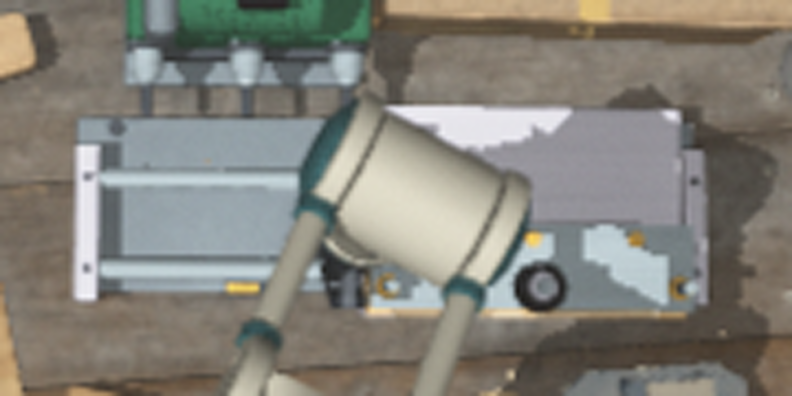

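```bash
python3 -c "
from plan import *
d=imaging.get_image('top')
def inter(u,v,z):
    r=d['R'].T@np.array([(u-d['cx'])/d['fx'],(v-d['cy'])/d['fy'],1]); c=-d['R'].T@d['t']; return c+r*(z-c[2])/r[2]
for u in (75,708): print(inter(300+u/4.4-.5,180+225/4.4,0.042))
"
```

```text
[0.50703485 0.01348667 0.042     ]
[ 0.49820049 -0.47300055  0.042     ]
```

{"method": "apply_moves", "body": {
  "moves": [0.015, -0.004, 0, 0, -0.01, 0, 0, 0.015, -0.004, 0, 0, -0.01, 0, 0, 0.015, 0, 0, 0, 0, 0, 0, 0.015, 0, 0, 0, 0, 0, 0, 0.015, 0, 0, 0, 0, 0, 0, 0.015, 0, 0, 0, 0, 0, 0, 0.015, 0, 0, 0, 0, 0, 0, 0.015, 0, 0, 0, 0, 0, 0]
}}

```text
clock: 5.88
position: [0.5049, -0.1793, 0.0757]
ee_rot: [-0.007, 0.713, 0.701, 0.025]
contact_force: [1.9, -0.5, -1.6]
width: 0.0211
```

```bash
python3 -c "
from plan import *
info()"
```

```text
t 5.88 p [ 0.5049 -0.1793  0.0757] yaw 89.02 z [ 0.026  0.046 -0.999] w 0.0211 F [ 1.9 -0.5 -1.6] M [-0.26  0.86  0.22] q [-0.508  0.35   1.824  0.065  0.968 -0.526]
```

{"method": "apply_moves", "body": {
  "moves": [0.015, 0, 0, 0, 0.02, -0.04, 0, 0.015, 0, 0, 0, 0, 0, 0, 0.015, 0, 0, 0, 0, 0, 0, 0.015, 0, 0, 0, 0, 0, 0, 0.015, -0.005, 0, 0, 0, 0, 0, 0.015, -0.006, 0, 0, 0, 0, 0, 0.015, -0.006, 0, 0, 0, 0, 0, 0.015, -0.006, 0, 0, 0, 0, 0]
}}

```text
clock: 6.55
position: [0.5044, -0.1828, 0.0756]
ee_rot: [-0.015, 0.719, 0.695, 0.021]
contact_force: [2.0, 15.7, 2.6]
width: 0.0211
```

```bash
python3 -c "
from plan import *
info(); d=imaging.get_image('top'); crop(d,300,180,480,270,4.4,'t4.png'); carrier=__import__('fit').carrier(d); info()"
```

```text
t 6.55 p [ 0.5044 -0.1828  0.0756] yaw 88.03 z [ 0.009  0.051 -0.999] w 0.0211 F [ 2.  15.7  2.6] M [ 1.59 -0.22 -0.03] q [-0.511  0.359  1.809  0.058  0.991 -0.509]
0.048 1142 rect [ 0.5475 -0.3502] [0.216  0.0886] 88.88777160644531 z 0.05993726724214522 cen [ 0.5532 -0.3776  0.0599]
0.048 15 rect [ 0.5104 -0.1648] [0.0043 0.0267] 89.64419555664062 z 0.057185102040565754 cen [ 0.5121 -0.1646  0.0569]
0.048 22 rect [ 0.4356 -0.2405] [0.0665 0.0033] 86.11334228515625 z 0.05876579137170159 cen [ 0.4357 -0.239   0.0593]
0.095 596 rect [ 0.467  -0.3891] [0.1194 0.0619] 88.9723892211914 z 0.10288627969112034 cen [ 0.4691 -0.395   0.1026]
0.095 128 rect [ 0.4566 -0.2379] [0.0593 0.0293] 88.99203491210938 z 0.10273073330826869 cen [ 0.4537 -0.2363  0.1027]
0.095 21 rect [ 0.4469 -0.3087] [0.0168 0.0149] 14.301383018493652 z 0.10183833386311746 cen [ 0.4464 -0.3101  0.1021]
0.138 61 rect [ 0.4517 -0.3303] [0.0244 0.034 ] 23.13457489013672 z 0.1414467347186327 cen [ 0.4529 -0.3303  0.1428]
t 6.60 p [ 0.5044 -0.1829  0.0756] yaw 87.98 z [ 0.009  0.052 -0.999] w 0.0207 F [ 3.8 16.8  3.5] M [ 2.37 -0.25  0.01] q [-0.512  0.359  1.808  0.059  0.992 -0.509]
```

View pics/t4.png

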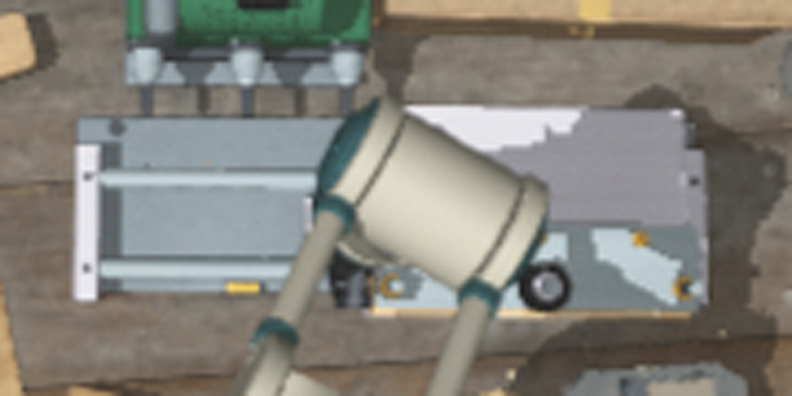

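{"method": "apply_moves", "body": {
  "moves": [0.015, 0.003, 0, 0, 0, -0.02, 0, 0.015, 0, 0, 0, 0, -0.02, 0, 0.015, 0, 0, 0, 0, 0, 0, 0.015, 0, 0, 0, 0, 0, 0, 0.045, 0, 0, 0, 0, 0, 0, 0.045, 0, 0, 0, 0, 0, 0, 0.045, 0, 0, 0, 0, 0, 0, 0.045, 0, 0, 0, 0, 0, 0]
}}

```text
clock: 7.27
position: [0.5071, -0.1822, 0.0773]
ee_rot: [0.002, 0.721, 0.693, 0.009]
contact_force: [0.5, 0.4, 0.1]
width: 0.0447
```

```bash
python3 -c "
from plan import *
info()"
```

```text
t 7.27 p [ 0.5071 -0.1822  0.0773] yaw 87.77 z [ 0.015  0.011 -1.   ] w 0.0447 F [0.5 0.4 0.1] M [-0.02 -0.    0.  ] q [-0.485  0.35   1.817  0.02   0.966 -0.458]
```

{"method": "apply_moves", "body": {
  "moves": [0.06, 0, 0, -0.038, 0, 0, 0, 0.06, 0, 0, -0.038, 0, 0, 0, 0.06, 0, 0, -0.038, 0, 0, 0, 0.06, 0.03, 0, -0.02, 0, 0, 0.1, 0.06, 0.038, 0, 0, 0, 0, 0.1, 0.06, 0.038, 0, 0, 0, 0, 0.1, 0.06, 0.038, 0, 0, 0, 0, 0.1, 0.06, 0.02, 0, 0, 0, 0, 0.1]
}}

```text
clock: 7.93
position: [0.5466, -0.0275, 0.224]
ee_rot: [0.003, 0.878, 0.478, 0.013]
contact_force: [-0.6, -0.9, -0.6]
width: 0.0606
```

```bash
python3 -c "
from plan import *
info(); d=imaging.get_image('top'); crop(d,300,180,480,270,4.4,'t5.png'); f=__import__('fit');f.carrier(d); f.blocks(d)
s=imaging.get_image('scene'); crop(s,250,160,470,340,3.6,'s5.png')
"
```

```text
t 7.93 p [ 0.5466 -0.0275  0.224 ] yaw 57.16 z [ 0.026  0.008 -1.   ] w 0.0606 F [-0.6 -0.9 -0.6] M [-0.02 -0.02  0.01] q [-0.186  0.225  1.595  0.013  1.298  0.384]
0.048 2066 rect [ 0.5286 -0.3058] [0.2928 0.1277] 89.18425750732422 z 0.059976911522544675 cen [ 0.5449 -0.3194  0.06  ]
0.048 33 rect [ 0.4472 -0.2387] [0.0708 0.0232] 88.97042083740234 z 0.06025536504043692 cen [ 0.4405 -0.228   0.0611]
0.095 1235 rect [ 0.4695 -0.3256] [0.2394 0.063 ] 87.91813659667969 z 0.10237101933528482 cen [ 0.4708 -0.324   0.1024]
0.138 69 rect [ 0.4544 -0.3252] [0.032  0.0285] 88.94405364990234 z 0.14220290701124896 cen [ 0.454  -0.3256  0.1432]
546 [278.3095 155.3553] rect [0.7755 0.1426] [0.0538 0.1485] 19.651798248291016 z 0.01791299705633908
403 [221.9404 169.8536] rect [0.7301 0.3377] [0.03   0.1846] 41.90095901489258 z 0.021604739635399422
311 [295.2444 191.3601] rect [0.6477 0.0844] [0.0503 0.0815] 14.539938926696777 z 0.029947882668601773
328 [216.4299 211.0793] rect [0.5832 0.3581] [0.0467 0.0832] 12.804120063781738 z 0.029652263438929058
325 [252.1877 215.3569] rect [0.566  0.2344] [0.0465 0.0822] 2.3288166522979736 z 0.029401094475608562
1769 [260.078 264.147] rect [0.3937 0.1952] [0.1231 0.2693] 11.034246444702148 z 0.021971442769187274
123 [209.0325 269.0569] rect [0.3939 0.3838] [0.0864 0.0234] 4.871318340301514 z 0.02011536502710708
```

View pics/t5.png

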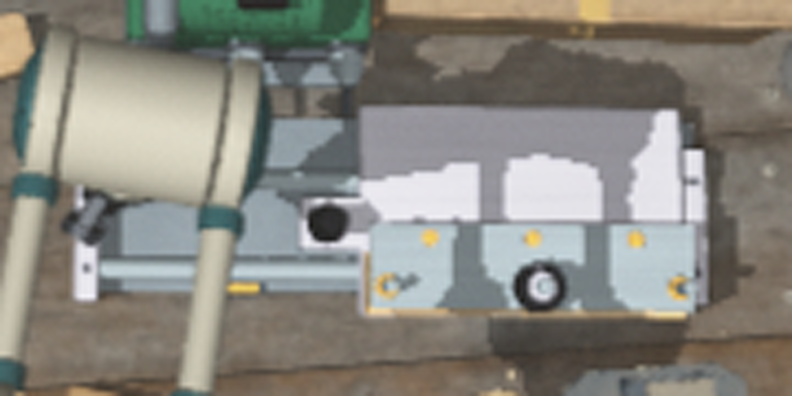

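View pics/s5.png

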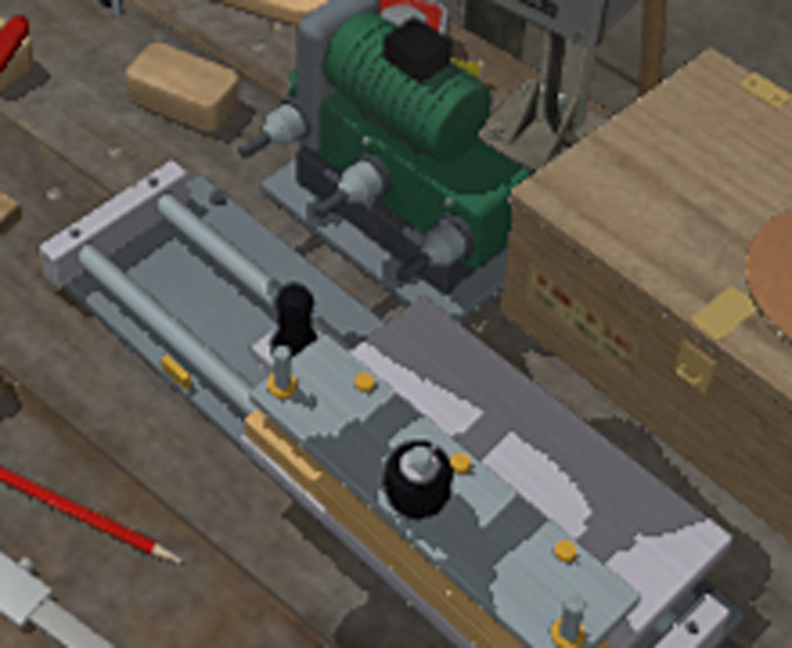

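```bash
python3 -c "
from plan import *
np.set_printoptions(precision=4,suppress=True,linewidth=150)
d=imaging.get_image('top'); W=world(d)
u,v=[int(round(x)) for x in pix(d,[0.4545,-0.3255,0.14])]; print(u,v)
print(W[v-6:v+7,u-7:u+8,2])
print('y',W[v,u-7:u+8,1]); print('x',W[v-6:v+7,u,0])
d=imaging.get_image('scene'); W=world(d)
u,v=[int(round(x)) for x in pix(d,[0.4545,-0.3255,0.14])]; print(u,v)
print(W[v-9:v+10,u,2],W[v-9:v+10,u,0])
"
```

```text
423 244
[[0.0985 0.0964 0.1028 0.1014 0.1054 0.1037 0.1034 0.0995 0.0988 0.1034 0.1    0.0983 0.0963 0.1011 0.1043]
 [0.1097 0.1038 0.1054 0.1026 0.102  0.1219 0.1363 0.1365 0.1301 0.0981 0.1062 0.0978 0.0994 0.1038 0.1053]
 [0.103  0.1002 0.1012 0.1353 0.1366 0.1314 0.1394 0.1362 0.1366 0.1335 0.1407 0.0994 0.104  0.0969 0.0998]
 [0.0963 0.0999 0.125  0.1428 0.1371 0.1356 0.1427 0.1353 0.1441 0.1405 0.137  0.1399 0.109  0.1045 0.1033]
 [0.1019 0.1287 0.136  0.1394 0.1398 0.1418 0.1427 0.1443 0.1409 0.1373 0.1411 0.1348 0.1335 0.1047 0.0959]
 [0.1011 0.1237 0.1364 0.1375 0.1363 0.1311 0.1422 0.1444 0.1484 0.1486 0.1418 0.1452 0.1344 0.0968 0.0992]
 [0.1028 0.1341 0.1366 0.1407 0.1365 0.1394 0.1484 0.1514 0.1488 0.1512 0.1375 0.1471 0.1353 0.1023 0.1005]
 [0.1027 0.1199 0.1363 0.1376 0.1421 0.1342 0.1485 0.1517 0.1527 0.1499 0.1363 0.145  0.1444 0.095  0.1023]
 [0.1011 0.1266 0.134  0.1418 0.1342 0.1419 0.1421 0.148  0.1454 0.1419 0.1366 0.1386 0.1384 0.1033 0.1024]
 [0.101  0.1225 0.138  0.1375 0.1389 0.1334 0.1474 0.1363 0.141  0.1419 0.1401 0.1385 0.1334 0.1068 0.1037]
 [0.1067 0.0991 0.125  0.1375 0.1384 0.1467 0.1399 0.1384 0.1406 0.1458 0.1421 0.1448 0.0968 0.1025 0.0989]
 [0.1018 0.1    0.0985 0.1337 0.1397 0.1344 0.1411 0.1416 0.1414 0.1396 0.1357 0.1005 0.1024 0.1002 0.1012]
 [0.0772 0.0786 0.076  0.0842 0.077  0.1307 0.143  0.1386 0.1319 0.0717 0.0839 0.0746 0.0696 0.0777 0.0835]]
y [-0.3099 -0.3073 -0.31   -0.3123 -0.3163 -0.3189 -0.3203 -0.3229 -0.3266 -0.3292 -0.3352 -0.3364 -0.342  -0.3523 -0.3559]
x [0.476  0.4719 0.4687 0.4656 0.4623 0.4591 0.4559 0.4527 0.4496 0.4466 0.4434 0.4402 0.4371]
367 288
[0.1007 0.1059 0.1046 0.1404 0.1382 0.1498 0.1498 0.1498 0.1519 0.1522 0.1449 0.1448 0.1392 0.1386 0.1411 0.1394 0.1373 0.1398 0.1374] [0.4925 0.4877 0.4867 0.4653 0.4648 0.4568 0.4551 0.4534 0.4506 0.4488 0.451  0.4494 0.4506 0.4493 0.4463 0.4455 0.4449 0.442  0.4416]
```

```bash
python3 -c "
from plan import *
info(); go(0.455,-0.326,0.20,-99,0.07,n=22)
"
```

```text
t 8.13 p [ 0.5457 -0.0308  0.2228] yaw 57.55 z [ 0.023  0.006 -1.   ] w 0.0602 F [-0.3 -0.9  0.6] M [-0.04  0.05 -0.02] q [-0.19   0.226  1.596  0.01   1.298  0.374]
0.07, -0.0136, 0.0037, 0.0009, -0.001, -0.001, 0.124,
0.07, -0.013, 0.0054, 0.0009, -0.001, -0.001, 0.124,
0.07, -0.0122, 0.0069, 0.0009, -0.001, -0.001, 0.124,
0.07, -0.0113, 0.0084, 0.0009, -0.001, -0.001, 0.124,
0.07, -0.0101, 0.0097, 0.0009, -0.001, -0.001, 0.124,
0.07, -0.0089, 0.0109, 0.001, -0.001, -0.001, 0.124,
0.07, -0.0074, 0.0119, 0.001, -0.001, -0.001, 0.124,
0.07, -0.0059, 0.0127, 0.001, -0.001, -0.001, 0.124,   #--
0.07, -0.0043, 0.0134, 0.001, -0.001, -0.001, 0.124,
0.07, -0.0026, 0.0138, 0.001, -0.001, -0.001, 0.124,
0.07, -0.0009, 0.014, 0.0011, -0.001, -0.001, 0.124,
0.07, 0.0009, 0.014, 0.0011, -0.001, -0.001, 0.124,
0.07, 0.0026, 0.0138, 0.0011, -0.001, -0.001, 0.124,
0.07, 0.0043, 0.0134, 0.0011, -0.001, -0.001, 0.124,
0.07, 0.0059, 0.0127, 0.0011, -0.001, -0.001, 0.124,
0.07, 0.0075, 0.0119, 0.0011, -0.001, -0.001, 0.124,   #--
0.07, 0.0089, 0.0109, 0.0011, -0.001, -0.001, 0.124,
0.07, 0.0102, 0.0097, 0.0011, -0.001, -0.001, 0.124,
0.07, 0.0113, 0.0084, 0.0011, -0.001, -0.001, 0.124,
0.07, 0.0122, 0.0069, 0.0011, -0.001, -0.001, 0.124,
0.07, 0.013, 0.0053, 0.0011, -0.001, -0.001, 0.124,
0.07, 0.0135, 0.0037, 0.001, -0.001, -0.001, 0.124,
```

{"method": "apply_moves", "body": {
  "moves": [0.07, -0.014, 0.004, 0.001, -0.001, -0.001, 0.124, 0.07, -0.013, 0.005, 0.001, -0.001, -0.001, 0.124, 0.07, -0.012, 0.007, 0.001, -0.001, -0.001, 0.124, 0.07, -0.011, 0.008, 0.001, -0.001, -0.001, 0.124, 0.07, -0.01, 0.01, 0.001, -0.001, -0.001, 0.124, 0.07, -0.009, 0.011, 0.001, -0.001, -0.001, 0.124, 0.07, -0.007, 0.012, 0.001, -0.001, -0.001, 0.124, 0.07, -0.006, 0.013, 0.001, -0.001, -0.001, 0.124]
}}

```text
clock: 8.8
position: [0.5062, -0.1515, 0.2124]
ee_rot: [0.004, 1.0, 0.0, 0.008]
contact_force: [-0.1, 0.6, 0.2]
width: 0.07
```

{"method": "apply_moves", "body": {
  "moves": [0.07, -0.004, 0.013, 0.001, -0.001, -0.001, 0.124, 0.07, -0.003, 0.014, 0.001, -0.001, -0.001, 0.124, 0.07, -0.001, 0.014, 0.001, -0.001, -0.001, 0.124, 0.07, 0.001, 0.014, 0.001, -0.001, -0.001, 0.124, 0.07, 0.003, 0.014, 0.001, -0.001, -0.001, 0.124, 0.07, 0.004, 0.013, 0.001, -0.001, -0.001, 0.124, 0.07, 0.006, 0.013, 0.001, -0.001, -0.001, 0.124, 0.07, 0.007, 0.012, 0.001, -0.001, -0.001, 0.124]
}}

```text
clock: 9.47
position: [0.4594, -0.2756, 0.2033]
ee_rot: [0.007, 0.878, -0.479, 0.002]
contact_force: [0.3, 0.5, 0.1]
width: 0.0702
```

```bash
python3 -c "
from plan import *
info(); go(0.455,-0.326,0.18,-99,0.07)
"
```

```text
t 9.47 p [ 0.4594 -0.2756  0.2033] yaw -57.28 z [-0.002 -0.014 -1.   ] w 0.0702 F [0.3 0.5 0.1] M [0.   0.03 0.04] q [-0.662  0.232  1.638 -0.013  1.265  1.913]
0.07, 0.0066, 0.0051, 0.004, 0.001, -0.002, 0.121,
0.07, 0.0072, 0.0043, 0.004, 0.001, -0.002, 0.121,
0.07, 0.0077, 0.0034, 0.004, 0.001, -0.002, 0.121,
0.07, 0.0081, 0.0024, 0.0039, 0.001, -0.002, 0.121,
0.07, 0.0083, 0.0014, 0.0039, 0.001, -0.002, 0.121,
0.07, 0.0084, 0.0004, 0.0039, 0.001, -0.002, 0.121,
```

{"method": "apply_moves", "body": {
  "moves": [0.07, 0.006, 0.005, 0.004, 0.001, -0.002, 0.121, 0.07, 0.007, 0.004, 0.004, 0.001, -0.002, 0.121, 0.07, 0.007, 0.003, 0.004, 0.001, -0.002, 0.121, 0.07, 0.007, 0.002, 0.004, 0.001, -0.002, 0.121, 0.07, 0.007, 0.001, 0.004, 0.001, -0.002, 0.121, 0.07, 0.006, 0, 0.003, 0, 0, 0.08, 0.07, 0, 0, 0, 0, 0, 0, 0.07, 0, 0, 0, 0, 0, 0]
}}

```text
clock: 10.13
position: [0.4425, -0.3354, 0.178]
ee_rot: [-0.004, -0.654, 0.756, 0.001]
contact_force: [-1.1, 0.1, -0.1]
width: 0.0701
```

```bash
python3 -c "
from plan import *
info(); go(0.455,-0.326,0.18,-99,0.07)
d=imaging.get_image('wrist'); cv2.imwrite('pics/w6.png',d['image'][:,:,::-1]); 
"
```

```text
t 10.13 p [ 0.4425 -0.3354  0.178 ] yaw -98.26 z [-0.008 -0.005 -1.   ] w 0.0701 F [-1.1  0.1 -0.1] M [0.04 0.02 0.01] q [-0.768  0.283  1.631 -0.009  1.229  2.521]
0.07, -0.0111, -0.011, -0.0021, 0.007, -0.006, 0.013,
```

View pics/w6.png

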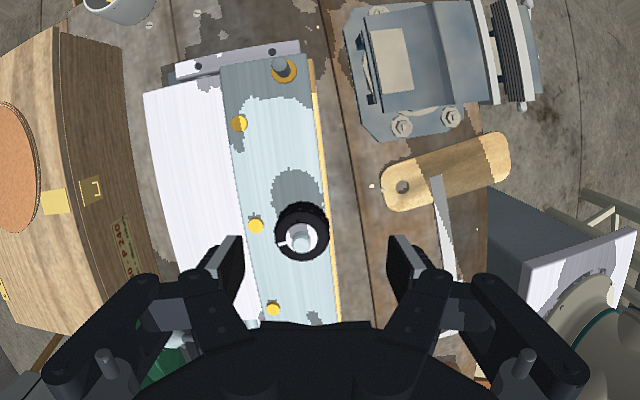

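{"method": "apply_moves", "body": {
  "moves": [0.06, -0.011, -0.011, 0, 0.006, -0.006, 0.01, 0.06, 0, 0, 0, 0, 0, 0, 0.06, 0, 0, 0, 0, 0, 0, 0.06, 0, 0, 0.02, 0, 0, 0, 0.06, 0, 0, 0.02, 0, 0, 0, 0.06, 0, 0, 0.02, 0, 0, 0, 0.06, 0, 0, 0, 0, 0, 0, 0.06, 0, 0, 0, 0, 0, 0]
}}

```text
clock: 10.85
position: [0.4531, -0.328, 0.1197]
ee_rot: [-0.002, -0.655, 0.755, -0.003]
contact_force: [0.1, 0.1, 0.7]
width: 0.0599
```

```bash
python3 -c "
from plan import *
info(); go(0.455,-0.326,0.111,-99,0.06)
d=imaging.get_image('wrist'); cv2.imwrite('pics/w7.png',d['image'][:,:,::-1]); 
"
```

```text
t 10.85 p [ 0.4531 -0.328   0.1197] yaw -98.12 z [ 0.001 -0.006 -1.   ] w 0.0599 F [0.1 0.1 0.7] M [-0.06  0.02  0.03] q [-0.748  0.336  1.713 -0.004  1.088  2.537]
0.06, -0.0023, -0.0015, 0.0087, -0.002, -0.006, 0.015,
```

View pics/w7.png

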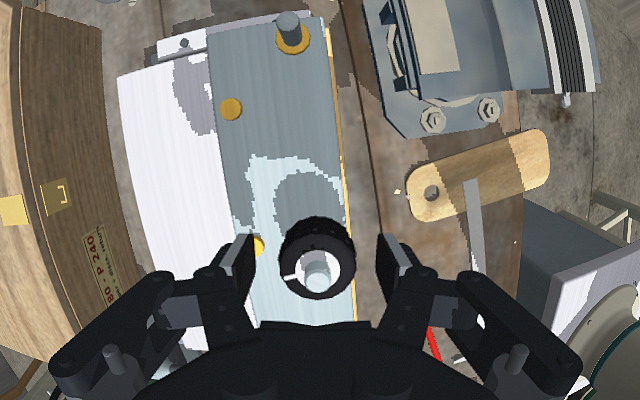

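Knob sits centred between the fingers (318,265). Close on it.

{"method": "apply_moves", "body": {
  "moves": [0.06, -0.002, -0.002, 0.008, -0.002, -0.006, 0.0, 0.06, 0, 0, 0, 0, 0, 0, 0.03, 0, 0, 0, 0, 0, 0, 0.03, 0, 0, 0, 0, 0, 0, 0.03, 0, 0, 0, 0, 0, 0, 0.03, 0, 0, 0, 0, 0, 0, 0.03, 0, 0, 0, 0, 0, 0, 0.03, 0, 0, 0, 0, 0, 0],
  "newtons": 45
}}

```text
clock: 11.57
position: [0.4523, -0.3268, 0.1149]
ee_rot: [-0.003, -0.657, 0.754, 0.001]
contact_force: [-1.5, -0.2, -1.2]
width: 0.0344
```

```bash
python3 -c "
from plan import *
info()
"
```

```text
t 11.57 p [ 0.4523 -0.3268  0.1149] yaw -97.92 z [-0.006 -0.002 -1.   ] w 0.0344 F [-1.5 -0.2 -1.2] M [-0.02  0.16 -0.01] q [-0.747  0.342  1.716 -0.006  1.087  2.536]
```

{"method": "apply_moves", "body": {
  "moves": [0.03, 0, 0, 0, 0, 0, -0.124, 0.03, 0, 0, -0.0004, 0, 0, -0.124, 0.03, 0, 0, -0.0004, 0, 0, -0.124, 0.03, 0, 0, -0.0004, 0, 0, -0.124, 0.03, 0, 0, -0.0004, 0, 0, -0.124, 0.03, 0, 0, -0.0004, 0, 0, -0.124, 0.03, 0, 0, -0.0004, 0, 0, -0.124, 0.03, 0, 0, -0.0004, 0, 0, -0.124]
}}

```text
clock: 12.23
position: [0.4532, -0.3265, 0.1181]
ee_rot: [0.001, 0.939, -0.345, -0.002]
contact_force: [-0.1, 0.7, -1.8]
width: 0.0349
```

```bash
python3 -c "
from plan import *
info()
d=imaging.get_image('wrist'); cv2.imwrite('pics/w8.png',d['image'][:,:,::-1]); 
"
```

```text
t 12.23 p [ 0.4532 -0.3265  0.1181] yaw -40.35 z [-0.005 -0.001 -1.   ] w 0.0349 F [-0.1  0.7 -1.8] M [-0.08  0.17 -0.14] q [-0.746  0.34   1.71  -0.004  1.095  1.531]
```

View pics/w8.png

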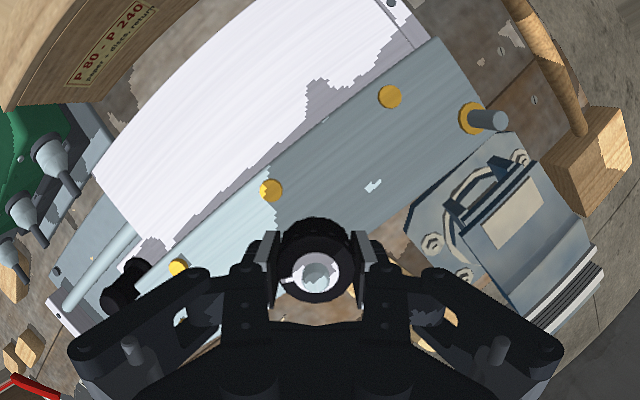

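{"method": "apply_moves", "body": {
  "moves": [0.03, 0, 0, -0.0004, 0, 0, -0.124, 0.03, 0, 0, -0.0004, 0, 0, -0.124, 0.03, 0, 0, -0.0004, 0, 0, -0.124, 0.03, 0, 0, -0.0004, 0, 0, -0.124, 0.03, 0, 0, -0.0004, 0, 0, -0.124, 0.03, 0, 0, -0.0004, 0, 0, -0.124, 0.03, 0, 0, -0.0004, 0, 0, -0.124, 0.03, 0, 0, -0.0004, 0, 0, -0.124]
}}

```text
clock: 12.95
position: [0.4534, -0.3257, 0.1213]
ee_rot: [-0.001, 0.989, 0.145, -0.003]
contact_force: [-1.1, 2.2, -1.3]
width: 0.0343
```

{"method": "apply_moves", "body": {
  "moves": [0.03, 0, 0, -0.0004, 0, 0, -0.124, 0.03, 0, 0, -0.0004, 0, 0, -0.124, 0.03, 0, 0, -0.0004, 0, 0, -0.124, 0.03, 0, 0, -0.0004, 0, 0, -0.124, 0.03, 0, 0, -0.0004, 0, 0, -0.124, 0.03, 0, 0, -0.0004, 0, 0, -0.124, 0.03, 0, 0, -0.0004, 0, 0, -0.124, 0.03, 0, 0, -0.0004, 0, 0, -0.124]
}}

```text
clock: 13.62
position: [0.4529, -0.325, 0.1245]
ee_rot: [-0.003, 0.799, 0.602, -0.002]
contact_force: [-2.5, -0.3, -1.5]
width: 0.0347
```

{"method": "apply_moves", "body": {
  "moves": [0.03, 0, 0, -0.0004, 0, 0, -0.124, 0.03, 0, 0, -0.0004, 0, 0, -0.124, 0.03, 0, 0, -0.0004, 0, 0, -0.124, 0.03, 0, 0, -0.0004, 0, 0, -0.124, 0.03, 0, 0, -0.0004, 0, 0, -0.124, 0.03, 0, 0, -0.0004, 0, 0, -0.124, 0.03, 0, 0, -0.0004, 0, 0, -0.124, 0.03, 0, 0, -0.0004, 0, 0, -0.124]
}}

```text
clock: 14.28
position: [0.452, -0.3251, 0.1277]
ee_rot: [-0.004, 0.412, 0.911, -0.0]
contact_force: [-1.9, 0.4, -1.3]
width: 0.0349
```

```bash
python3 -c "
from plan import *
info()
d=imaging.get_image('wrist'); cv2.imwrite('pics/w9.png',d['image'][:,:,::-1]); 
"
```

```text
t 14.28 p [ 0.452  -0.3251  0.1277] yaw 131.31 z [-0.007  0.003 -1.   ] w 0.0349 F [-1.9  0.4 -1.3] M [ 0.11  0.01 -0.15] q [-0.747  0.33   1.699 -0.003  1.12  -1.467]
```

View pics/w9.png

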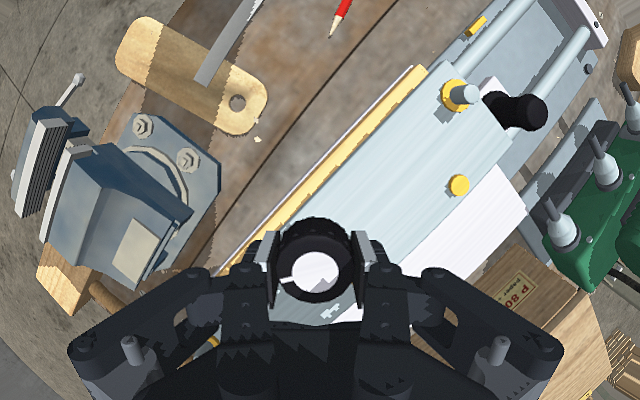

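{"method": "apply_moves", "body": {
  "moves": [0.03, 0, 0, -0.0004, 0, 0, -0.124, 0.03, 0, 0, -0.0004, 0, 0, -0.124, 0.03, 0, 0, -0.0004, 0, 0, -0.124, 0.03, 0, 0, -0.0004, 0, 0, -0.124, 0.03, 0, 0, -0.0004, 0, 0, -0.124, 0.03, 0, 0, -0.0004, 0, 0, -0.124, 0.03, 0, 0, -0.0004, 0, 0, -0.124, 0.03, 0, 0, -0.0004, 0, 0, -0.09]
}}

```text
clock: 15.0
position: [0.4511, -0.326, 0.1305]
ee_rot: [-0.004, -0.054, 0.999, 0.002]
contact_force: [-1.6, -1.3, -5.5]
width: 0.0347
```

```bash
python3 -c "
from plan import *
info()
"
```

```text
t 15.00 p [ 0.4511 -0.326   0.1305] yaw -173.85 z [-0.008  0.003 -1.   ] w 0.0347 F [-1.6 -1.3 -5.5] M [-0.32  0.29 -0.79] q [-0.748  0.328  1.694 -0.004  1.127 -2.425]
```

{"method": "apply_moves", "body": {
  "moves": [0.03, 0, 0, 0, 0, 0, 0, 0.065, 0, 0, 0, 0, 0, 0, 0.065, 0, 0, 0, 0, 0, 0, 0.065, 0, 0, 0, 0, 0, 0, 0.065, 0, 0, 0, 0, 0, 0, 0.065, 0, 0, -0.03, 0, 0, 0.1, 0.065, 0, 0, -0.035, 0, 0, 0.12, 0.065, 0, 0, -0.035, 0, 0, 0.12]
}}

```text
clock: 15.67
position: [0.4497, -0.323, 0.2265]
ee_rot: [-0.01, 0.132, 0.991, 0.006]
contact_force: [0.9, -1.0, -0.3]
width: 0.0652
```

```bash
python3 -c "
from plan import *
info()
d=imaging.get_image('wrist'); cv2.imwrite('pics/w10.png',d['image'][:,:,::-1]); 
d=imaging.get_image('top'); f=__import__('fit');f.blocks(d);f.carrier(d)
"
```

```text
t 15.67 p [ 0.4497 -0.323   0.2265] yaw 164.86 z [-0.018  0.014 -1.   ] w 0.0652 F [ 0.9 -1.  -0.3] M [-0.01  0.03 -0.02] q [-7.470e-01  2.590e-01  1.541e+00 -2.000e-03  1.364e+00 -2.053e+00]
546 [278.3315 155.2985] rect [0.7756 0.1427] [0.0537 0.1487] 20.228296279907227 z 0.018220721040178276
401 [221.6708 170.0873] rect [0.7297 0.3368] [0.0302 0.1837] 41.43861389160156 z 0.021636402130113107
317 [295.5205 191.4416] rect [0.646  0.0836] [0.0462 0.0817] 16.452098846435547 z 0.029802600570666922
329 [216.465  211.0456] rect [0.5833 0.3575] [0.0476 0.083 ] 10.948634147644043 z 0.029573368539912912
320 [252.1094 215.3   ] rect [0.5659 0.2347] [0.0467 0.0838] 2.088336944580078 z 0.029636054461452004
1958 [264.5026 264.4969] rect [0.3916 0.195 ] [0.1288 0.2698] 10.631155967712402 z 0.02180790056971114
156 [208.6218 264.2244] rect [0.4162 0.3847] [0.1304 0.0239] 2.2000393867492676 z 0.017873642569351707
0.048 1846 rect [ 0.5135 -0.3043] [0.2913 0.1581] 89.00867462158203 z 0.05988034248612034 cen [ 0.546  -0.3047  0.0599]
0.138 30 rect [ 0.4455 -0.317 ] [0.0226 0.0119] 63.28143310546875 z 0.15472315861901653 cen [ 0.4455 -0.3169  0.1533]
```

View pics/w10.png

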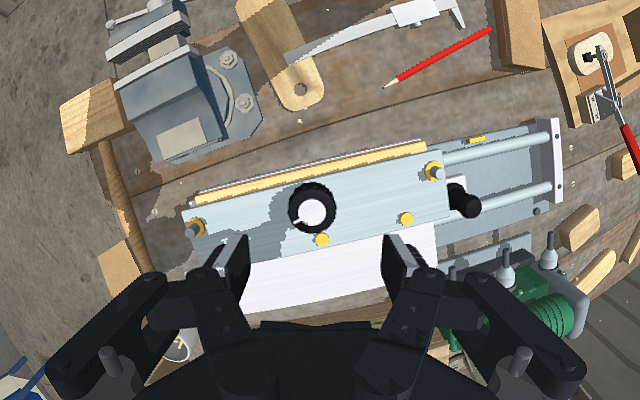

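```bash
python3 -c "
from plan import *
go(0.567,0.254,0.21,92.3,0.075,n=16)
"
```

```text
0.075, 0.0024, 0.0369, 0.0015, 0, 0, 0.079,
0.075, 0.0054, 0.0366, 0.0015, 0, 0, 0.079,
0.075, 0.0082, 0.036, 0.0015, 0, 0, 0.079,
0.075, 0.0111, 0.0353, 0.0015, 0, 0, 0.079,
0.075, 0.0138, 0.0343, 0.0015, 0, 0, 0.079,
0.075, 0.0165, 0.0331, 0.0015, 0, 0, 0.079,
0.075, 0.0191, 0.0316, 0.0015, 0, 0, 0.079,
0.075, 0.0215, 0.03, 0.0015, 0, 0, 0.079,   #--
0.075, 0.0239, 0.0282, 0.0015, 0, 0, 0.079,
0.075, 0.026, 0.0262, 0.0015, 0, 0, 0.079,
0.075, 0.028, 0.0241, 0.0015, 0, 0, 0.079,
0.075, 0.0298, 0.0218, 0.0015, 0, 0, 0.079,
0.075, 0.0315, 0.0194, 0.0014, 0, 0, 0.079,
0.075, 0.0329, 0.0168, 0.0014, 0, 0, 0.079,
0.075, 0.0341, 0.0141, 0.0014, 0, 0, 0.079,
0.075, 0.0352, 0.0114, 0.0014, 0, 0, 0.079,   #--
```

{"method": "apply_moves", "body": {
  "moves": [0.075, 0.002, 0.037, 0, 0, 0, 0.079, 0.075, 0.005, 0.037, 0, 0, 0, 0.079, 0.075, 0.008, 0.036, 0, 0, 0, 0.079, 0.075, 0.011, 0.035, 0, 0, 0, 0.079, 0.075, 0.014, 0.034, 0, 0, 0, 0.079, 0.075, 0.016, 0.033, 0, 0, 0, 0.079, 0.075, 0.019, 0.032, 0, 0, 0, 0.079, 0.075, 0.021, 0.03, 0, 0, 0, 0.079]
}}

```text
clock: 16.43
position: [0.5198, -0.0361, 0.2327]
ee_rot: [0.003, 0.451, 0.892, -0.002]
contact_force: [0.9, -0.6, -0.8]
width: 0.075
```

{"method": "apply_moves", "body": {
  "moves": [0.075, 0.024, 0.028, 0, 0, 0, 0.079, 0.075, 0.026, 0.026, 0, 0, 0, 0.079, 0.075, 0.028, 0.024, 0, 0, 0, 0.079, 0.075, 0.03, 0.022, 0, 0, 0, 0.079, 0.075, 0.031, 0.019, 0, 0, 0, 0.079, 0.075, 0.033, 0.017, 0, 0, 0, 0.079, 0.075, 0.03, 0.012, 0, 0, 0, 0.079, 0.075, 0.02, 0.007, 0, 0, 0, 0.06]
}}

```text
clock: 17.1
position: [0.5872, 0.2491, 0.2293]
ee_rot: [0.004, 0.71, 0.704, 0.0]
contact_force: [0.9, -1.2, 0.4]
width: 0.0748
```

```bash
python3 -c "
from plan import *
info();go(0.567,0.254,0.12,92.3,0.075)
"
```

```text
t 17.10 p [0.5872 0.2491 0.2293] yaw 89.55 z [ 0.006 -0.005 -1.   ] w 0.0748 F [ 0.9 -1.2  0.4] M [ 0.02 -0.03 -0.06] q [ 0.296  0.37   1.369 -0.007  1.398  0.305]
0.075, 0.0018, -0.007, 0.0364, 0.002, 0.002, -0.016,
0.075, 0.0018, -0.0069, 0.0364, 0.002, 0.002, -0.016,
0.075, 0.0019, -0.0068, 0.0364, 0.002, 0.002, -0.016,
```

{"method": "apply_moves", "body": {
  "moves": [0.075, 0, -0.007, 0.036, 0.002, 0.002, -0.016, 0.075, 0, -0.007, 0.036, 0.002, 0.002, -0.016, 0.075, 0, -0.007, 0.036, 0, 0, -0.016, 0.075, 0, 0, 0, 0, 0, 0, 0.075, 0, 0, 0, 0, 0, 0, 0.075, 0, 0, 0, 0, 0, 0, 0.075, 0, 0, 0, 0, 0, 0, 0.075, 0, 0, 0, 0, 0, 0]
}}

```text
clock: 17.77
position: [0.573, 0.2592, 0.1222]
ee_rot: [0.004, 0.69, 0.723, 0.008]
contact_force: [0.0, -0.2, 0.3]
width: 0.0752
```

```bash
python3 -c "
from plan import *
info();go(0.567,0.254,0.006,92.3,0.075)
d=imaging.get_image('wrist'); cv2.imwrite('pics/w11.png',d['image'][:,:,::-1]); 
"
```

```text
t 17.77 p [0.573  0.2592 0.1222] yaw 92.68 z [ 0.017  0.006 -1.   ] w 0.0752 F [ 0.  -0.2  0.3] M [ 0.04 -0.03  0.01] q [3.140e-01 4.210e-01 1.564e+00 1.000e-03 1.139e+00 2.670e-01]
0.075, -0.0014, -0.0021, 0.029, 0.004, -0.001, 0.002,
0.075, -0.0014, -0.0019, 0.029, 0.004, -0.001, 0.002,
0.075, -0.0013, -0.0018, 0.029, 0.004, -0.001, 0.002,
0.075, -0.0013, -0.0017, 0.0291, 0.004, -0.001, 0.002,
```

View pics/w11.png

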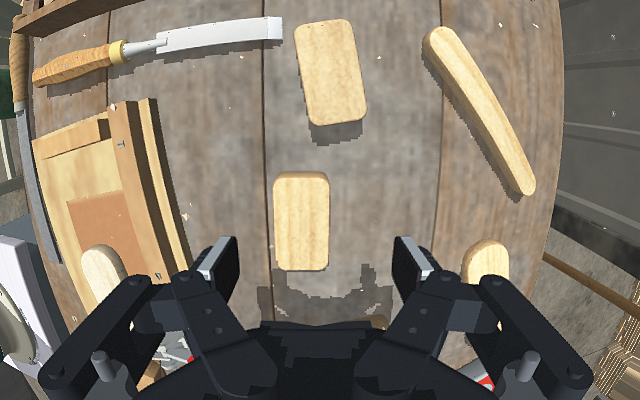

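{"method": "apply_moves", "body": {
  "moves": [0.075, -0.005, -0.006, 0.01, 0.008, 0, 0.002, 0.075, 0, 0, 0.028, 0.004, 0, 0, 0.075, 0, 0, 0.03, 0.003, 0, 0, 0.075, 0, 0, 0.025, 0, 0, 0, 0.075, 0, 0, 0, 0, 0, 0, 0.075, 0, 0, 0, 0, 0, 0, 0.075, 0, 0, 0, 0, 0, 0, 0.075, 0, 0, 0, 0, 0, 0]
}}

```text
clock: 18.48
position: [0.5759, 0.2535, 0.0362]
ee_rot: [0.004, 0.692, 0.722, 0.011]
contact_force: [-0.6, 0.2, 1.2]
width: 0.0751
```

```bash
python3 -c "
from plan import *
info();go(0.567,0.254,0.006,92.3,0.075)
d=imaging.get_image('wrist'); cv2.imwrite('pics/w12.png',d['image'][:,:,::-1]); 
"
```

```text
t 18.48 p [0.5759 0.2535 0.0362] yaw 92.38 z [ 0.021  0.011 -1.   ] w 0.0751 F [-0.6  0.2  1.2] M [-0.05 -0.02  0.03] q [0.301 0.503 1.669 0.006 0.947 0.257]
0.075, 0.0006, -0.0095, 0.03, 0.021, -0.01, 0.001,
```

View pics/w12.png

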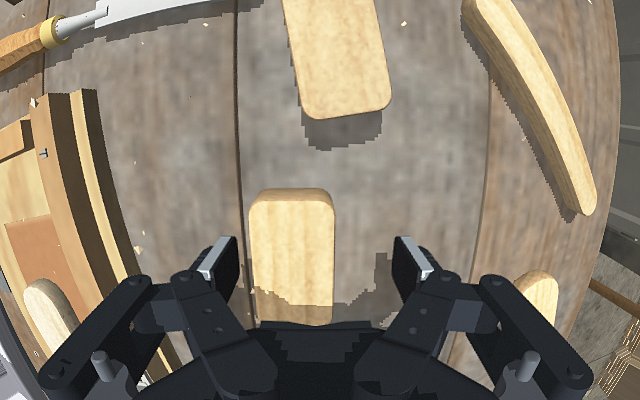

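{"method": "apply_moves", "body": {
  "moves": [0.075, 0, -0.009, 0, 0.02, -0.008, 0, 0.075, 0, -0.002, 0.006, 0.003, 0, 0, 0.075, 0, -0.001, 0.01, 0, 0, 0, 0.075, 0, 0, 0.01, 0, 0, 0, 0.075, 0, 0, 0, 0, 0, 0, 0.075, 0, 0, 0, 0, 0, 0, 0.075, 0, 0, 0, 0, 0, 0, 0.075, 0, 0, 0, 0, 0, 0]
}}

```text
clock: 19.2
position: [0.5647, 0.2541, 0.0113]
ee_rot: [-0.0, 0.692, 0.722, 0.002]
contact_force: [0.5, -0.9, -0.4]
width: 0.0749
```

```bash
python3 -c "
from plan import *
info();go(0.567,0.254,0.006,92.3,0.075)
d=imaging.get_image('wrist'); cv2.imwrite('pics/w13.png',d['image'][:,:,::-1]); 
"
```

```text
t 19.20 p [0.5647 0.2541 0.0113] yaw 92.41 z [ 0.003  0.003 -1.   ] w 0.0749 F [ 0.5 -0.9 -0.4] M [0.   0.04 0.  ] q [0.309 0.528 1.699 0.003 0.911 0.265]
0.075, -0.0002, 0.0023, 0.0053, 0.003, -0.003, 0.002,
```

View pics/w13.png

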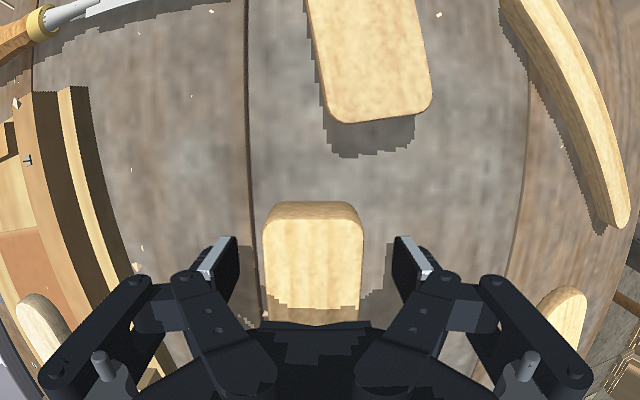

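{"method": "apply_moves", "body": {
  "moves": [0.075, 0, 0.002, 0.006, 0.003, -0.003, 0, 0.075, 0, 0, 0, 0, 0, 0, 0.03, 0, 0, 0, 0, 0, 0, 0.03, 0, 0, 0, 0, 0, 0, 0.03, 0, 0, 0, 0, 0, 0, 0.03, 0, 0, 0, 0, 0, 0, 0.03, 0, 0, 0, 0, 0, 0, 0.03, 0, 0, 0, 0, 0, 0],
  "newtons": 50
}}

```text
clock: 19.92
position: [0.568, 0.2544, 0.0057]
ee_rot: [0.0, 0.692, 0.722, 0.001]
contact_force: [0.3, 0.1, -0.6]
width: 0.045
```

```bash
python3 -c "
from plan import *
info();p,R,s=pose()
d=imaging.get_image('wrist'); cv2.imwrite('pics/w14.png',d['image'][:,:,::-1]); 
"
```

```text
t 19.92 p [0.568  0.2544 0.0057] yaw 92.39 z [ 0.002  0.001 -1.   ] w 0.0450 F [ 0.3  0.1 -0.6] M [ 0.03 -0.01  0.03] q [0.309 0.539 1.695 0.    0.906 0.267]
```

View pics/w14.png

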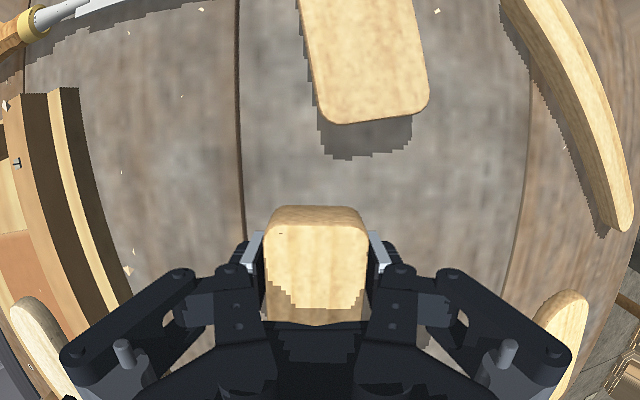

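{"method": "apply_moves", "body": {
  "moves": [0.03, 0, 0, -0.02, 0, 0, 0, 0.03, 0, 0, -0.036, 0, 0, 0, 0.03, 0, 0, -0.038, 0, 0, 0, 0.03, 0, 0, -0.038, 0, 0, 0, 0.03, 0, 0, -0.038, 0, 0, 0, 0.03, 0, 0, -0.038, 0, 0, 0, 0.03, 0, 0, -0.03, 0, 0, 0, 0.03, 0, 0, 0, 0, 0, 0]
}}

```text
clock: 20.63
position: [0.5648, 0.2533, 0.2494]
ee_rot: [-0.003, 0.692, 0.722, -0.005]
contact_force: [0.9, 0.5, -0.6]
width: 0.0453
```

```bash
python3 -c "
from plan import *
info();go(0.50,-0.08,0.245,40,0.03,n=10); print()
p,R,s=pose(); show(plan(np.array([.5,-.08,.245]),target(40),[0.566,-0.404,0.20],-1,0.03,n=10))
"
```

```text
t 20.63 p [0.5648 0.2533 0.2494] yaw 92.39 z [-0.011 -0.003 -1.   ] w 0.0453 F [ 0.9  0.5 -0.6] M [-0.02 -0.04  0.05] q [0.309 0.34  1.365 0.    1.448 0.267]
0.03, -0.033, -0.0079, 0.0006, -0.001, 0.001, 0.091,
0.03, -0.0336, -0.0048, 0.0006, -0.001, 0.001, 0.091,
0.03, -0.0339, -0.0017, 0.0006, -0.001, 0.001, 0.091,
0.03, -0.0339, 0.0014, 0.0005, -0.001, 0.001, 0.091,
0.03, -0.0337, 0.0045, 0.0005, -0.001, 0.001, 0.091,
0.03, -0.0331, 0.0075, 0.0005, -0.001, 0.001, 0.091,
0.03, -0.0323, 0.0105, 0.0005, -0.001, 0.001, 0.091,
0.03, -0.0312, 0.0134, 0.0005, -0.001, 0.001, 0.091,   #--
0.03, -0.0298, 0.0162, 0.0004, -0.001, 0.001, 0.091,
0.03, -0.0282, 0.0189, 0.0004, -0.001, 0.001, 0.091,

0.03, -0.0158, 0.0291, 0.0045, 0, 0, 0.072,
0.03, -0.0137, 0.0301, 0.0045, 0, 0, 0.072,
0.03, -0.0115, 0.031, 0.0045, 0, 0, 0.072,
0.03, -0.0092, 0.0318, 0.0045, 0, 0, 0.072,
0.03, -0.0069, 0.0323, 0.0045, 0, 0, 0.072,
0.03, -0.0046, 0.0327, 0.0045, 0, 0, 0.072,
0.03, -0.0022, 0.033, 0.0045, 0, 0, 0.072,
0.03, 0.0001, 0.0331, 0.0045, 0, 0, 0.072,   #--
0.03, 0.0025, 0.033, 0.0045, 0, 0, 0.072,
0.03, 0.0048, 0.0327, 0.0045, 0, 0, 0.072,
```

{"method": "apply_moves", "body": {
  "moves": [0.03, -0.033, -0.008, 0, -0.001, 0.001, 0.091, 0.03, -0.034, -0.005, 0, -0.001, 0.001, 0.091, 0.03, -0.034, -0.002, 0, -0.001, 0.001, 0.091, 0.03, -0.034, 0.001, 0, -0.001, 0.001, 0.091, 0.03, -0.034, 0.004, 0, -0.001, 0.001, 0.091, 0.03, -0.033, 0.008, 0, -0.001, 0.001, 0.091, 0.03, -0.032, 0.01, 0, -0.001, 0.001, 0.091, 0.03, -0.031, 0.013, 0, -0.001, 0.001, 0.091]
}}

```text
clock: 21.3
position: [0.5071, -0.0147, 0.2461]
ee_rot: [-0.003, 0.908, 0.418, 0.003]
contact_force: [-0.7, -1.2, -1.0]
width: 0.0452
```

{"method": "apply_moves", "body": {
  "moves": [0.03, -0.03, 0.016, 0, 0, 0.001, 0.091, 0.03, -0.028, 0.019, 0, 0, 0.001, 0.091, 0.03, -0.016, 0.029, 0.002, 0, 0, 0.072, 0.03, -0.014, 0.03, 0.002, 0, 0, 0.072, 0.03, -0.012, 0.031, 0.002, 0, 0, 0.072, 0.03, -0.009, 0.032, 0.002, 0, 0, 0.072, 0.03, -0.007, 0.032, 0.003, 0, 0, 0.072, 0.03, -0.005, 0.032, 0.003, 0, 0, 0.072]
}}

```text
clock: 21.97
position: [0.5143, -0.2871, 0.2237]
ee_rot: [-0.007, 0.994, 0.107, -0.001]
contact_force: [0.3, 0.3, -0.2]
width: 0.0453
```

```bash
python3 -c "
from plan import *
info();go(0.566,-0.404,0.20,-1,0.03); 
"
```

```text
t 21.97 p [ 0.5143 -0.2871  0.2237] yaw 12.32 z [-0.004  0.013 -1.   ] w 0.0453 F [ 0.3  0.3 -0.2] M [ 0.05 -0.04 -0.02] q [-0.632  0.306  1.48   0.009  1.366  0.721]
0.03, 0.0064, 0.0314, 0.0055, -0.003, 0.001, 0.058,
0.03, 0.0082, 0.0309, 0.0056, -0.003, 0.001, 0.058,
0.03, 0.01, 0.0304, 0.0057, -0.003, 0.001, 0.058,
0.03, 0.0117, 0.0297, 0.0058, -0.003, 0.001, 0.058,
```

{"method": "apply_moves", "body": {
  "moves": [0.03, 0.006, 0.031, 0.005, -0.003, 0.001, 0.058, 0.03, 0.008, 0.031, 0.005, -0.003, 0.001, 0.058, 0.03, 0.01, 0.025, 0.005, -0.003, 0.001, 0.058, 0.03, 0.01, 0.015, 0.004, -0.003, 0.001, 0.045, 0.03, 0.01, 0.005, 0, 0, 0, 0, 0.03, 0, 0, 0, 0, 0, 0, 0.03, 0, 0, 0, 0, 0, 0, 0.03, 0, 0, 0, 0, 0, 0]
}}

```text
clock: 22.63
position: [0.5685, -0.4015, 0.1905]
ee_rot: [-0.003, 1.0, -0.014, -0.005]
contact_force: [0.4, 0.1, -1.6]
width: 0.0451
```

```bash
python3 -c "
from plan import *
info();go(0.568,-0.404,0.11,-1,0.03); 
d=imaging.get_image('wrist'); cv2.imwrite('pics/w15.png',d['image'][:,:,::-1]); 
"
```

```text
t 22.63 p [ 0.5685 -0.4015  0.1905] yaw -1.56 z [-0.01   0.007 -1.   ] w 0.0451 F [ 0.4  0.1 -1.6] M [-0.   -0.    0.04] q [-7.140e-01  4.870e-01  1.272e+00 -1.000e-03  1.395e+00  8.840e-01]
0.03, 0.0001, 0.001, 0.0268, -0.002, 0.004, -0.003,
0.03, 0, 0.001, 0.0268, -0.002, 0.004, -0.003,
0.03, -0.0001, 0.0009, 0.0268, -0.002, 0.004, -0.003,
```

View pics/w15.png

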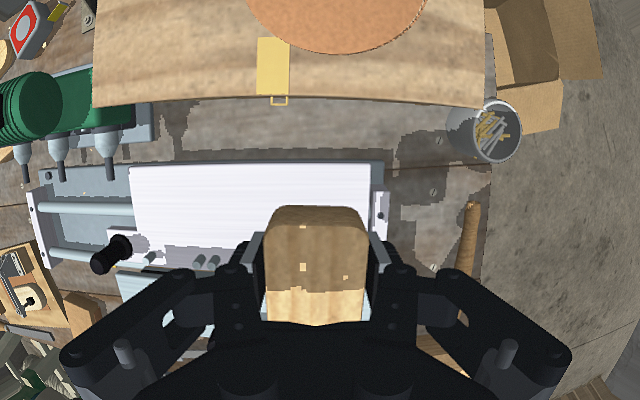

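```bash
cat >> h.py <<'E'
def wworld(d):
    z=d["range_z"]; v,u=np.mgrid[0:400,0:640]
    x=u-d["cx"]; y=v-d["cy"]; r=np.hypot(x,y)+1e-9; th=r/d["fx"]; th=np.minimum(th,1.5)
    k=np.tan(th)/r
    P=np.stack([x*k*z,y*k*z,z],-1)
    W=(P-d["t"])@d["R"]; W[z==0]=np.nan
    return W
E
python3 - <<'E'
from plan import *
np.set_printoptions(precision=4,suppress=True)
d=imaging.get_image('wrist'); crop(d,20,150,260,300,3.3,'w16.png'); W=wworld(d)
for u,v in ((150,254),(199,260),(213,258),(110,250),(250,180),(130,190)): print(u,v,W[v,u])
m=(W[...,2]>.072)&(W[...,2]<.084)
m[:,255:]=0; m[:225]=0
ys,xs=np.where(m); print([(int(a),int(b),*np.round(W[a,b],4)) for a,b in zip(ys,xs)][:60])
E
```

```text
150 254 [ 0.5003 -0.2246  0.07  ]
199 260 [ 0.4978 -0.284   0.0737]
213 258 [ 0.4996 -0.2989  0.0719]
110 250 [ 0.5122 -0.1862  0.0897]
250 180 [ 0.5739 -0.3414  0.0603]
130 190 [ 0.5562 -0.1729  0.0113]
[(241, 113, np.float64(0.5148), np.float64(-0.179), np.float64(0.0726)), (241, 114, np.float64(0.515), np.float64(-0.1807), np.float64(0.0728)), (242, 111, np.float64(0.5135), np.float64(-0.1757), np.float64(0.0727)), (242, 112, np.float64(0.514), np.float64(-0.178), np.float64(0.0736)), (242, 113, np.float64(0.515), np.float64(-0.1812), np.float64(0.0756)), (242, 114, np.float64(0.5149), np.float64(-0.1824), np.float64(0.0752)), (242, 115, np.float64(0.514), np.float64(-0.1821), np.float64(0.073)), (242, 116, np.float64(0.5142), np.float64(-0.1839), np.float64(0.0735)), (242, 117, np.float64(0.5137), np.float64(-0.1843), np.float64(0.0721)), (243, 110, np.float64(0.5134), np.float64(-0.176), np.float64(0.0752)), (243, 111, np.float64(0.5143), np.float64(-0.179), np.float64(0.0768)), (243, 112, np.float64(0.5145), np.float64(-0.1808), np.float64(0.0773)), (243, 113, np.float64(0.5138
[... 2764 characters left out ...]
), np.float64(-0.1869), np.float64(0.0788)), (246, 117, np.float64(0.5113), np.float64(-0.1872), np.float64(0.0774)), (246, 118, np.float64(0.5106), np.float64(-0.1873), np.float64(0.0757)), (246, 119, np.float64(0.5098), np.float64(-0.1872), np.float64(0.0739)), (246, 120, np.float64(0.5097), np.float64(-0.1885), np.float64(0.0736)), (246, 121, np.float64(0.5095), np.float64(-0.1894), np.float64(0.0729)), (247, 113, np.float64(0.5129), np.float64(-0.1864), np.float64(0.0836)), (247, 114, np.float64(0.513), np.float64(-0.1878), np.float64(0.0836)), (247, 115, np.float64(0.5118), np.float64(-0.1872), np.float64(0.0811)), (247, 116, np.float64(0.5125), np.float64(-0.1896), np.float64(0.0823))]
```

View pics/w16.png

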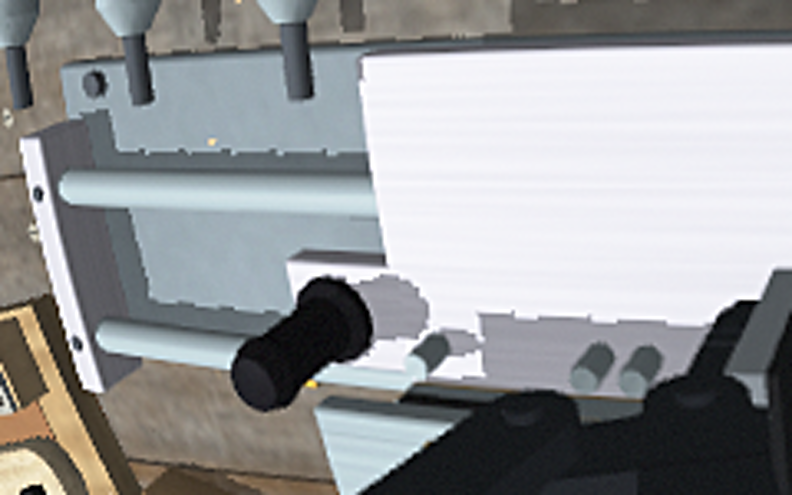

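{"method": "apply_moves", "body": {
  "moves": [0.03, 0, 0.001, 0.027, -0.002, 0.004, 0.005, 0.03, 0, 0.001, 0.027, -0.002, 0.004, 0.004, 0.03, -0.001, 0, 0.027, 0, 0, 0, 0.03, -0.001, 0, 0.015, 0, 0, 0, 0.03, 0, 0, 0.003, 0, 0, 0, 0.03, 0, 0, 0, 0, 0, 0, 0.03, 0, 0, 0, 0, 0, 0, 0.03, 0, 0, 0, 0, 0, 0]
}}

```text
clock: 23.4
position: [0.5664, -0.3988, 0.0979]
ee_rot: [0.002, 1.0, -0.016, 0.003]
contact_force: [-0.2, 0.1, -0.5]
width: 0.0451
```

```bash
python3 -c "
from plan import *
info();go(0.568,-0.4036,0.070,-1,0.03); 
"
```

```text
t 23.40 p [ 0.5664 -0.3988  0.0979] yaw -1.80 z [ 0.007 -0.005 -1.   ] w 0.0451 F [-0.2  0.1 -0.5] M [-0.06  0.01 -0.  ] q [-7.140e-01  5.330e-01  1.429e+00  1.000e-03  1.171e+00  8.870e-01]
0.03, 0.0016, 0.0046, 0.0279, 0.004, -0.007, -0.014,
```

{"method": "apply_moves", "body": {
  "moves": [0.03, 0.003, 0.005, 0.0, 0.004, -0.006, -0.012, 0.03, 0, 0, 0.008, 0, 0, 0, 0.03, 0, 0, 0.009, 0, 0, 0, 0.03, 0, 0, 0.008, 0, 0, 0, 0.03, 0, 0, 0.001, 0, 0, 0, 0.03, 0, 0, 0, 0, 0, 0, 0.03, 0, 0, 0, 0, 0, 0, 0.03, 0, 0, 0, 0, 0, 0]
}}

```text
clock: 24.07
position: [0.5719, -0.4064, 0.0735]
ee_rot: [0.003, 1.0, -0.009, 0.003]
contact_force: [0.1, 0.5, -0.8]
width: 0.0452
```

```bash
python3 -c "
from plan import *
info();go(0.568,-0.4036,0.068,-1,0.03); 
d=imaging.get_image('wrist'); cv2.imwrite('pics/w17.png',d['image'][:,:,::-1]); 
d=imaging.get_image('scene'); crop(d,300,180,480,330,4.4,'s17.png')
"
```

```text
t 24.07 p [ 0.5719 -0.4064  0.0735] yaw -1.02 z [ 0.006 -0.005 -1.   ] w 0.0452 F [ 0.1  0.5 -0.8] M [ 0.    0.02 -0.02] q [-0.717  0.566  1.435  0.     1.133  0.872]
0.03, -0.004, -0.0027, 0.0055, 0.005, -0.006, 0,
```

View pics/s17.png

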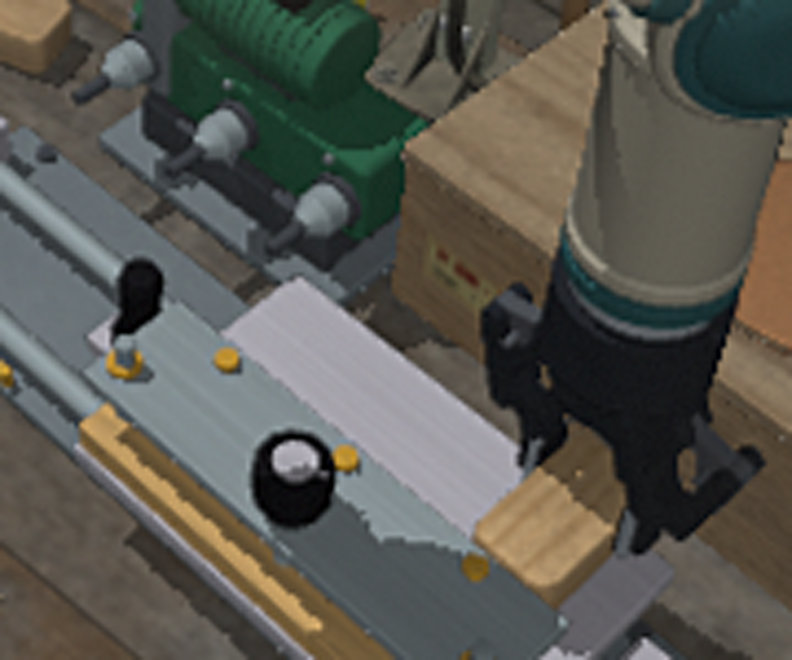

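View pics/w17.png

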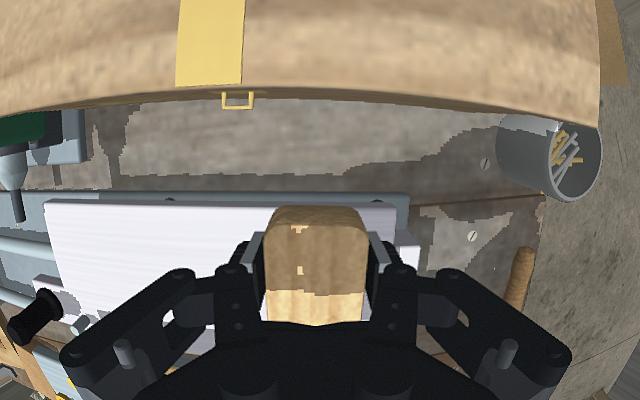

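{"method": "apply_moves", "body": {
  "moves": [0.03, -0.003, -0.003, 0.003, 0.004, -0.005, 0, 0.03, 0, 0, 0.002, 0, 0, 0, 0.03, 0, 0, 0, 0, 0, 0, 0.03, 0, 0, 0, 0, 0, 0, 0.03, -0.006, 0, 0, 0, 0, 0, 0.03, -0.006, 0, 0, 0, 0, 0, 0.03, 0, 0, 0, 0, 0, 0, 0.03, 0, 0, 0, 0, 0, 0]
}}

```text
clock: 24.83
position: [0.5556, -0.4029, 0.0691]
ee_rot: [0.001, 1.0, -0.009, 0.001]
contact_force: [-0.3, -0.4, -1.3]
width: 0.0452
```

```bash
python3 -c "
from plan import *
info();go(0.5396,-0.4031,0.068,-1,0.03); 
"
```

```text
t 24.83 p [ 0.5556 -0.4029  0.0691] yaw -1.01 z [ 0.002 -0.002 -1.   ] w 0.0452 F [-0.3 -0.4 -1.3] M [ 0.07  0.   -0.01] q [-0.729  0.552  1.474 -0.     1.113  0.86 ]
0.03, -0.016, 0.0005, 0.0011, 0.002, -0.002, 0,
```

{"method": "apply_moves", "body": {
  "moves": [0.03, -0.005, 0, 0, 0.001, -0.001, 0, 0.03, -0.005, 0, 0, 0, 0, 0, 0.03, -0.003, 0, 0, 0, 0, 0, 0.03, 0, 0, 0, 0, 0, 0, 0.03, 0, 0, 0, 0, 0, 0, 0.03, 0, 0, 0, 0, 0, 0, 0.03, 0, 0, 0, 0, 0, 0, 0.03, 0, 0, 0, 0, 0, 0]
}}

```text
clock: 25.5
position: [0.541, -0.4031, 0.0697]
ee_rot: [0.001, 1.0, -0.009, 0.001]
contact_force: [-0.1, 0.3, -1.4]
width: 0.0449
```

{"method": "apply_moves", "body": {
  "moves": [0.03, -0.003, 0, 0, 0, 0, 0, 0.03, -0.003, 0, 0, 0, 0, 0, 0.03, -0.003, 0, 0, 0, 0, 0, 0.03, -0.003, 0, 0, 0, 0, 0, 0.03, -0.003, 0, 0, 0, 0, 0, 0.03, -0.003, 0, 0, 0, 0, 0, 0.03, -0.003, 0, 0, 0, 0, 0, 0.03, -0.003, 0, 0, 0, 0, 0]
}}

```text
clock: 26.17
position: [0.5386, -0.4036, 0.0729]
ee_rot: [0.004, 1.0, -0.011, 0.024]
contact_force: [6.2, 1.6, -3.1]
width: 0.0454
```

```bash
python3 -c "
from plan import *
info();go(0.5396,-0.4031,0.068,-1,0.03); 
d=imaging.get_image('scene'); crop(d,300,180,480,330,4.4,'s18.png')
"
```

```text
t 26.17 p [ 0.5386 -0.4036  0.0729] yaw -1.27 z [ 0.048 -0.009 -0.999] w 0.0454 F [ 6.2  1.6 -3.1] M [ 0.13 -1.19  0.09] q [-0.761  0.512  1.542  0.031  1.047  0.817]
0.03, 0.0008, -0.0006, 0.005, 0.008, -0.048, -0.005,
```

View pics/s18.png

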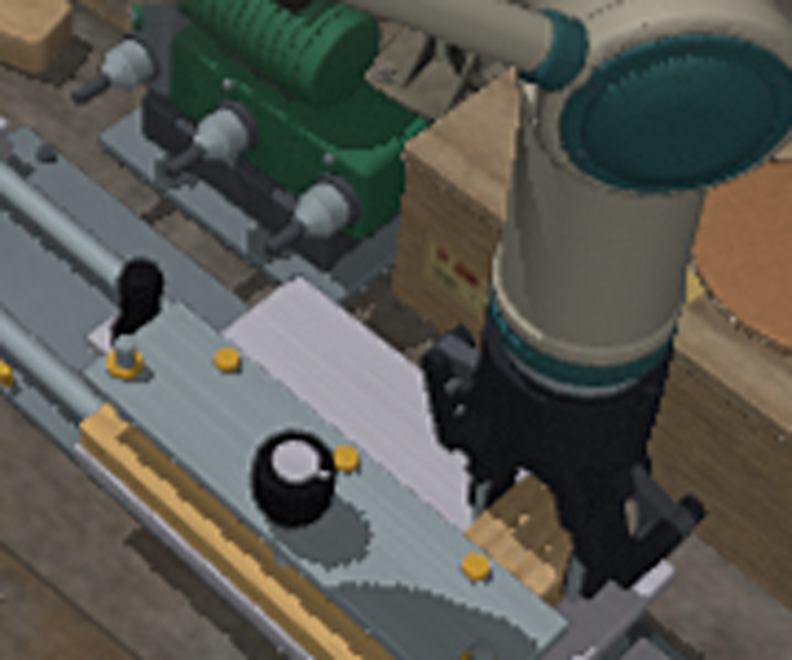

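{"method": "apply_moves", "body": {
  "moves": [0.03, 0.001, 0, 0.001, 0.004, -0.025, 0, 0.03, 0, 0, 0.001, 0.004, -0.025, 0, 0.03, 0, 0, 0.002, 0, 0, 0, 0.03, 0, 0, 0, 0, 0, 0, 0.03, 0, 0, 0, 0, 0, 0, 0.03, 0, 0, 0, 0, 0, 0, 0.03, 0, 0, 0, 0, 0, 0, 0.03, 0, 0, 0, 0, 0, 0]
}}

```text
clock: 26.88
position: [0.5386, -0.4032, 0.0691]
ee_rot: [0.0, 1.0, -0.011, -0.001]
contact_force: [-0.3, -0.9, -0.9]
width: 0.0454
```

```bash
python3 -c "
from plan import *
info();go(0.5396,-0.4031,0.067,-1,0.03); 
"
```

```text
t 26.88 p [ 0.5386 -0.4032  0.0691] yaw -1.28 z [-0.001 -0.    -1.   ] w 0.0454 F [-0.3 -0.9 -0.9] M [-0.02 -0.05  0.03] q [-7.450e-01  5.360e-01  1.505e+00 -1.000e-03  1.101e+00  8.480e-01]
0.03, 0.001, -0.0001, 0.0021, 0, 0.001, -0.005,
```

{"method": "apply_moves", "body": {
  "moves": [0.03, 0, 0, 0.002, 0, 0, 0, 0.03, 0, 0, 0.001, 0, 0, 0, 0.062, 0, 0, 0, 0, 0, 0, 0.062, 0, 0, 0, 0, 0, 0, 0.062, 0, 0, 0, 0, 0, 0, 0.062, 0, 0, 0, 0, 0, 0, 0.062, 0, 0, 0, 0, 0, 0, 0.062, 0, 0, 0, 0, 0, 0]
}}

```text
clock: 27.55
position: [0.5383, -0.4036, 0.0667]
ee_rot: [0.001, 1.0, -0.011, -0.0]
contact_force: [-0.7, 0.1, 0.4]
width: 0.0615
```

```bash
python3 -c "
from plan import *
info()
d=imaging.get_image('top'); W=world(d)
m=(W[...,0]>.6)&(W[...,1]<-.25)&(W[...,1]>-.5)&(W[...,2]>.08); P=W[m]; print(np.percentile(P[:,0],[1,50]),np.percentile(P[:,2],[5,50,95,99]))
d=imaging.get_image('wrist'); cv2.imwrite('pics/w19.png',d['image'][:,:,::-1]); 
"
```

```text
t 27.55 p [ 0.5383 -0.4036  0.0667] yaw -1.31 z [-0.    -0.001 -1.   ] w 0.0615 F [-0.7  0.1  0.4] M [-0.04 -0.04  0.03] q [-7.460e-01  5.370e-01  1.509e+00 -1.000e-03  1.095e+00  8.480e-01]
[0.64735423 0.74678409] [0.11747578 0.12493042 0.13728779 0.14165142]
```

View pics/w19.png

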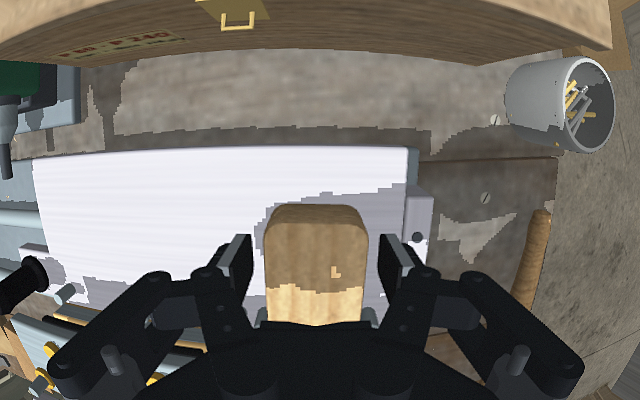

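{"method": "apply_moves", "body": {
  "moves": [0.062, 0.012, 0, -0.002, 0, 0, 0, 0.062, 0.015, 0, -0.002, 0, 0, 0, 0.062, 0.015, 0, 0, 0, 0, 0, 0.062, 0.01, 0, 0, 0, 0, 0, 0, 0, 0, 0, 0, 0, 0, 0, 0, 0, 0, 0, 0, 0, 0, 0, 0, 0, 0, 0, 0, 0, 0, 0, 0, 0, 0, 0]
}}

```text
clock: 28.32
position: [0.5899, -0.4042, 0.0702]
ee_rot: [-0.0, 1.0, -0.012, -0.002]
contact_force: [-0.6, 1.3, 0.4]
width: 0.0138
```

```bash
python3 -c "
from plan import *
info()
d=imaging.get_image('wrist'); cv2.imwrite('pics/w20.png',d['image'][:,:,::-1]); 
"
```

```text
t 28.32 p [ 0.5899 -0.4042  0.0702] yaw -1.34 z [-0.004  0.001 -1.   ] w 0.0138 F [-0.6  1.3  0.4] M [-0.07  0.02  0.05] q [-0.697  0.592  1.392 -0.002  1.161  0.898]
```

View pics/w20.png

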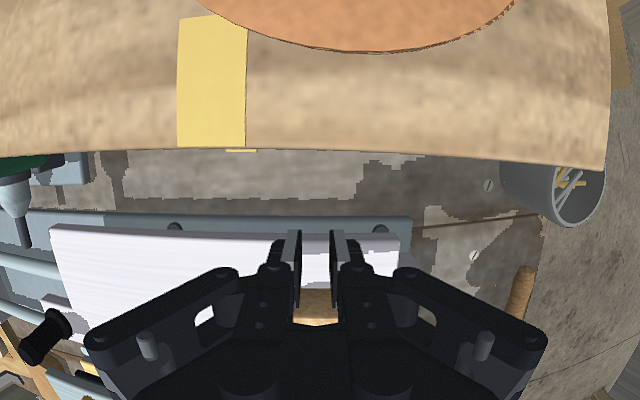

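{"method": "apply_moves", "body": {
  "moves": [0, 0, 0, 0, 0, 0, 0, 0, -0.005, 0, 0, 0, 0, 0, 0, -0.005, 0, 0, 0, 0, 0, 0, -0.004, 0, 0, 0, 0, 0, 0, -0.004, 0, 0, 0, 0, 0, 0, -0.004, 0, 0, 0, 0, 0, 0, -0.004, 0, 0, 0, 0, 0, 0, -0.004, 0, 0, 0, 0, 0]
}}

```text
clock: 29.03
position: [0.5706, -0.4033, 0.0743]
ee_rot: [0.001, 1.0, -0.015, 0.015]
contact_force: [9.1, 2.3, -0.2]
width: -0.0002
```

```bash
python3 -c "
from plan import *
info()
"
```

```text
t 29.03 p [ 0.5706 -0.4033  0.0743] yaw -1.74 z [ 0.029 -0.002 -1.   ] w -0.0002 F [ 9.1  2.3 -0.2] M [ 0.21 -1.38 -0.03] q [-0.724  0.553  1.458  0.02   1.108  0.868]
```

{"method": "apply_moves", "body": {
  "moves": [0, 0.008, 0, 0, 0, -0.02, 0, 0, 0.004, 0, -0.01, 0, -0.01, 0, 0.04, 0, 0, -0.035, 0, 0, 0, 0.075, 0, 0, -0.038, 0, 0, 0, 0.075, 0, 0, -0.038, 0, 0, 0, 0.075, 0, -0.02, -0.038, 0, 0, 0, 0.075, 0, -0.035, -0.02, 0, 0, 0, 0.075, 0, -0.038, 0, 0, 0, 0]
}}

```text
clock: 29.7
position: [0.5821, -0.3166, 0.2572]
ee_rot: [0.001, 1.0, -0.021, -0.002]
contact_force: [-0.5, -0.7, 0.7]
width: 0.072
```

```bash
python3 -c "
from plan import *
info()
d=imaging.get_image('wrist'); cv2.imwrite('pics/w21.png',d['image'][:,:,::-1]); 
d=imaging.get_image('top'); f=__import__('fit');f.blocks(d)
"
```

```text
t 29.70 p [ 0.5821 -0.3166  0.2572] yaw -2.39 z [-0.004 -0.001 -1.   ] w 0.0720 F [-0.5 -0.7  0.7] M [-0.02 -0.02 -0.01] q [-0.601  0.4    1.253 -0.003  1.491  1.012]
541 [278.2643 155.3401] rect [0.7754 0.1424] [0.0531 0.1486] 20.433420181274414 z 0.01841458780580381
398 [221.8116 169.9548] rect [0.7306 0.3375] [0.0296 0.1836] 43.61082458496094 z 0.021231324524295995
317 [295.5489 191.4101] rect [0.6465 0.0838] [0.0473 0.0812] 15.292213439941406 z 0.029182007618306555
330 [216.4212 211.1091] rect [0.5832 0.3574] [0.0476 0.0825] 10.92979621887207 z 0.02941530728945813
1950 [264.8092 264.4272] rect [0.3899 0.1964] [0.1316 0.2736] 10.672625541687012 z 0.021707856051575367
114 [209.1228 270.5877] rect [0.3856 0.3819] [0.0683 0.0242] 0.5238427519798279 z 0.020820302363374024
```

View pics/w21.png

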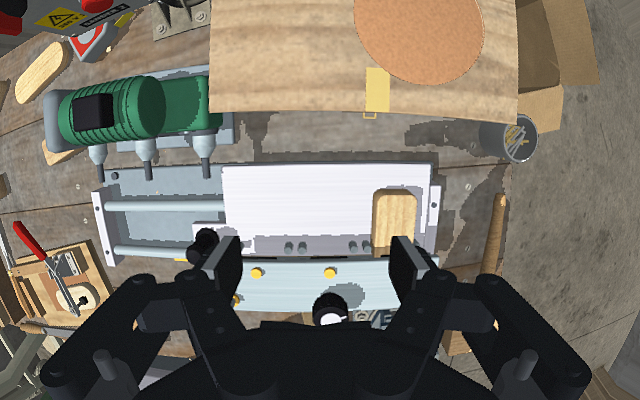

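```bash
python3 -c "
from plan import *
info()
go(0.50,-0.05,0.25,45,0.075,n=8); print()
show(plan(np.array([.5,-.05,.25]),target(45),[0.581,0.377,0.24],101.8,0.075,n=13))
"
```

```text
t 29.80 p [ 0.5812 -0.3099  0.2552] yaw -1.99 z [-0.008  0.006 -1.   ] w 0.0751 F [-0.2 -0.6  0.4] M [-0.02  0.   -0.01] q [-0.596  0.399  1.261  0.     1.492  1.01 ]
0.075, -0.0113, -0.0321, 0.0009, -0.001, 0.001, -0.103,
0.075, -0.0079, -0.0331, 0.0009, -0.001, 0.001, -0.103,
0.075, -0.0045, -0.0337, 0.0008, -0.001, 0.001, -0.103,
0.075, -0.001, -0.034, 0.0008, -0.001, 0.001, -0.103,
0.075, 0.0025, -0.0339, 0.0008, -0.001, 0.001, -0.103,
0.075, 0.0059, -0.0335, 0.0007, -0.001, 0.001, -0.103,
0.075, 0.0093, -0.0327, 0.0007, -0.001, 0.001, -0.103,
0.075, 0.0126, -0.0316, 0.0007, -0.001, 0.001, -0.103,   #--

0.075, 0.0276, -0.0188, 0.0008, 0, 0, -0.076,
0.075, 0.029, -0.0167, 0.0008, 0, 0, -0.076,
0.075, 0.0302, -0.0144, 0.0008, 0, 0, -0.076,
0.075, 0.0312, -0.0121, 0.0008, 0, 0, -0.076,
0.075, 0.032, -0.0097, 0.0008, 0, 0, -0.076,
0.075, 0.0327, -0.0072, 0.0008, 0, 0, -0.076,
0.075, 0.0331, -0.0047, 0.0008, 0, 0, -0.076,
0.075, 0.0334, -0.0021, 0.0008, 0, 0, -0.076,   #--
0.075, 0.0334, 0.0004, 0.0008, 0, 0, -0.076,
0.075, 0.0333, 0.003, 0.0008, 0, 0, -0.076,
0.075, 0.033, 0.0055, 0.0008, 0, 0, -0.076,
0.075, 0.0325, 0.008, 0.0008, 0, 0, -0.076,
0.075, 0.0318, 0.0104, 0.0008, 0, 0, -0.076,
```

{"method": "apply_moves", "body": {
  "moves": [0.075, -0.011, -0.032, 0, -0.001, 0.001, -0.103, 0.075, -0.008, -0.033, 0, -0.001, 0.001, -0.103, 0.075, -0.005, -0.034, 0, -0.001, 0.001, -0.103, 0.075, -0.001, -0.034, 0, -0.001, 0.001, -0.103, 0.075, 0.002, -0.034, 0, -0.001, 0.001, -0.103, 0.075, 0.006, -0.034, 0, -0.001, 0.001, -0.103, 0.075, 0.009, -0.033, 0, -0.001, 0.001, -0.103, 0.075, 0.013, -0.032, 0, -0.001, 0.001, -0.103]
}}

```text
clock: 30.47
position: [0.4884, -0.0503, 0.2501]
ee_rot: [0.002, 0.917, 0.398, -0.002]
contact_force: [0.0, 1.0, -0.2]
width: 0.075
```

{"method": "apply_moves", "body": {
  "moves": [0.075, 0.028, -0.019, 0.001, 0, 0, -0.076, 0.075, 0.029, -0.017, 0.001, 0, 0, -0.076, 0.075, 0.03, -0.014, 0.001, 0, 0, -0.076, 0.075, 0.031, -0.012, 0.001, 0, 0, -0.076, 0.075, 0.032, -0.01, 0.001, 0, 0, -0.076, 0.075, 0.033, -0.007, 0.001, 0, 0, -0.076, 0.075, 0.033, -0.005, 0.001, 0, 0, -0.076, 0.075, 0.033, -0.002, 0.001, 0, 0, -0.076]
}}

```text
clock: 31.13
position: [0.5183, 0.2209, 0.2375]
ee_rot: [0.002, 0.747, 0.665, -0.006]
contact_force: [-0.1, -0.1, -0.5]
width: 0.075
```

```bash
python3 -c "
from plan import *
info()
go(0.581,0.377,0.20,101.8,0.075)
"
```

```text
t 31.13 p [0.5183 0.2209 0.2375] yaw 83.35 z [-0.006 -0.011 -1.   ] w 0.0750 F [-0.1 -0.1 -0.5] M [ 0.02 -0.03  0.02] q [ 0.285  0.261  1.511 -0.009  1.379  0.403]
0.075, 0.0325, 0.0089, 0.0071, -0.001, 0.002, -0.064,
0.075, 0.0319, 0.0109, 0.0072, -0.001, 0.002, -0.064,
0.075, 0.0311, 0.013, 0.0072, -0.001, 0.002, -0.064,
0.075, 0.0302, 0.0149, 0.0073, -0.001, 0.002, -0.064,
0.075, 0.0291, 0.0168, 0.0074, -0.001, 0.002, -0.064,
```

{"method": "apply_moves", "body": {
  "moves": [0.075, 0.032, 0.009, 0.007, -0.001, 0.002, -0.064, 0.075, 0.032, 0.011, 0.007, -0.001, 0.002, -0.064, 0.075, 0.031, 0.012, 0.007, -0.001, 0.002, -0.064, 0.075, 0.025, 0.013, 0.007, -0.001, 0.002, -0.064, 0.075, 0.015, 0.012, 0.007, -0.001, 0.002, -0.05, 0.075, 0.004, 0.005, 0, 0, 0, 0, 0.075, 0, 0, 0, 0, 0, 0, 0.075, 0, 0, 0, 0, 0, 0]
}}

```text
clock: 31.8
position: [0.5801, 0.3696, 0.1936]
ee_rot: [-0.001, 0.629, 0.778, -0.004]
contact_force: [0.3, -0.5, -0.2]
width: 0.0746
```

```bash
python3 -c "
from plan import *
info()
go(0.581,0.377,0.06,101.8,0.075,n=6)
d=imaging.get_image('wrist'); cv2.imwrite('pics/w22.png',d['image'][:,:,::-1]); 
"
```

```text
t 31.80 p [0.5801 0.3696 0.1936] yaw 102.12 z [-0.007 -0.006 -1.   ] w 0.0746 F [ 0.3 -0.5 -0.2] M [-0.02  0.03 -0.04] q [ 0.467  0.471  1.292 -0.002  1.387  0.256]
0.075, 0.0013, 0.0006, 0.0223, -0.001, 0.001, 0.001,
0.075, 0.0013, 0.0006, 0.0223, -0.001, 0.001, 0.001,
0.075, 0.0012, 0.0005, 0.0223, -0.001, 0.001, 0.001,
0.075, 0.0012, 0.0005, 0.0223, -0.001, 0.001, 0.001,
0.075, 0.0012, 0.0005, 0.0223, -0.001, 0.001, 0.001,
0.075, 0.0012, 0.0004, 0.0223, -0.001, 0.001, 0.001,
```

View pics/w22.png

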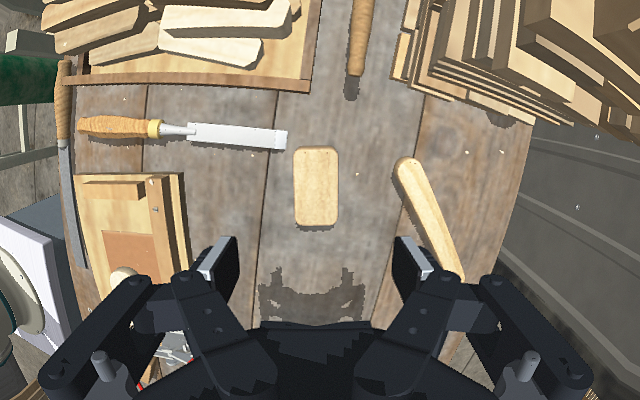

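{"method": "apply_moves", "body": {
  "moves": [0.068, 0.001, 0, 0.02, -0.001, 0.001, 0, 0.068, 0.001, -0.001, 0.024, -0.001, 0.001, 0, 0.068, 0.001, -0.001, 0.024, -0.001, 0.001, 0, 0.068, 0.001, -0.001, 0.024, -0.001, 0.001, 0, 0.068, 0.001, -0.001, 0.024, 0, 0, 0, 0.068, 0, 0, 0.015, 0, 0, 0, 0.068, 0, 0, 0, 0, 0, 0, 0.068, 0, 0, 0, 0, 0, 0]
}}

```text
clock: 32.52
position: [0.5762, 0.3606, 0.0688]
ee_rot: [0.003, 0.635, 0.773, 0.002]
contact_force: [1.0, -0.4, 0.9]
width: 0.0681
```

```bash
python3 -c "
from plan import *
info()
go(0.581,0.377,0.006,101.8,0.068)
d=imaging.get_image('wrist'); cv2.imwrite('pics/w23.png',d['image'][:,:,::-1]); 
"
```

```text
t 32.52 p [0.5762 0.3606 0.0688] yaw 101.18 z [ 0.007 -0.001 -1.   ] w 0.0681 F [ 1.  -0.4  0.9] M [-0.01 -0.04 -0.02] q [ 0.459  0.542  1.494 -0.004  1.099  0.266]
0.068, 0.0076, 0.0037, 0.0314, 0.003, 0.001, -0.005,
0.068, 0.0076, 0.0039, 0.0314, 0.003, 0.001, -0.005,
```

View pics/w23.png

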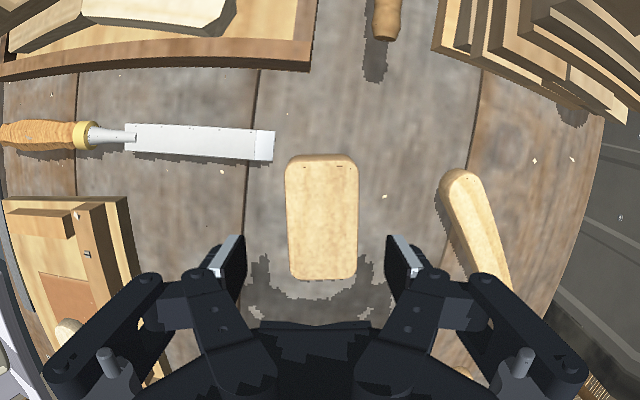

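{"method": "apply_moves", "body": {
  "moves": [0.068, 0.008, 0.002, 0, 0.003, 0.001, -0.005, 0.068, 0.008, 0.002, 0.005, 0.003, 0.001, -0.005, 0.068, 0, 0, 0.01, 0, 0, 0, 0.068, 0, 0, 0.015, 0, 0, 0, 0.068, 0, 0, 0.01, 0, 0, 0, 0.068, 0, 0, 0, 0, 0, 0, 0.068, 0, 0, 0, 0, 0, 0, 0.068, 0, 0, 0, 0, 0, 0]
}}

```text
clock: 33.23
position: [0.5818, 0.3814, 0.0337]
ee_rot: [0.003, 0.631, 0.776, 0.006]
contact_force: [-0.1, 0.7, -0.3]
width: 0.0682
```

```bash
python3 -c "
from plan import *
info()
go(0.581,0.377,0.006,101.8,0.068)
d=imaging.get_image('wrist'); cv2.imwrite('pics/w24.png',d['image'][:,:,::-1]); 
"
```

```text
t 33.23 p [0.5818 0.3814 0.0337] yaw 101.80 z [ 0.013  0.006 -1.   ] w 0.0682 F [-0.1  0.7 -0.3] M [ 0.02 -0.02  0.05] q [ 0.481  0.592  1.497 -0.     1.038  0.275]
0.068, -0.0043, -0.0021, 0.0277, 0.014, -0.004, 0,
```

View pics/w24.png

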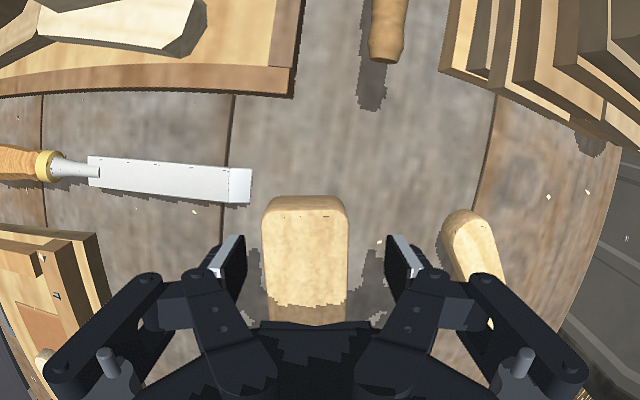

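{"method": "apply_moves", "body": {
  "moves": [0.068, -0.004, -0.004, 0.005, 0.013, -0.004, 0, 0.068, 0, 0, 0.008, 0, 0, 0, 0.068, 0, 0, 0.007, 0, 0, 0, 0.068, 0, 0, 0.004, 0, 0, 0, 0.068, 0, 0, 0, 0, 0, 0, 0.068, 0, 0, 0, 0, 0, 0, 0.068, 0, 0, 0, 0, 0, 0, 0.068, 0, 0, 0, 0, 0, 0]
}}

```text
clock: 33.95
position: [0.5794, 0.3762, 0.0085]
ee_rot: [0.001, 0.631, 0.776, 0.0]
contact_force: [-0.1, 0.2, -0.5]
width: 0.0678
```

```bash
python3 -c "
from plan import *
info()
go(0.581,0.377,0.006,101.8,0.068)
d=imaging.get_image('wrist'); cv2.imwrite('pics/w25.png',d['image'][:,:,::-1]); 
"
```

```text
t 33.95 p [0.5794 0.3762 0.0085] yaw 101.77 z [ 0.001 -0.    -1.   ] w 0.0678 F [-0.1  0.2 -0.5] M [-0.01  0.01 -0.04] q [ 4.760e-01  6.170e-01  1.521e+00 -1.000e-03  1.002e+00  2.710e-01]
0.068, 0.0004, 0.0017, 0.0025, 0.001, 0, -0.001,
```

View pics/w25.png

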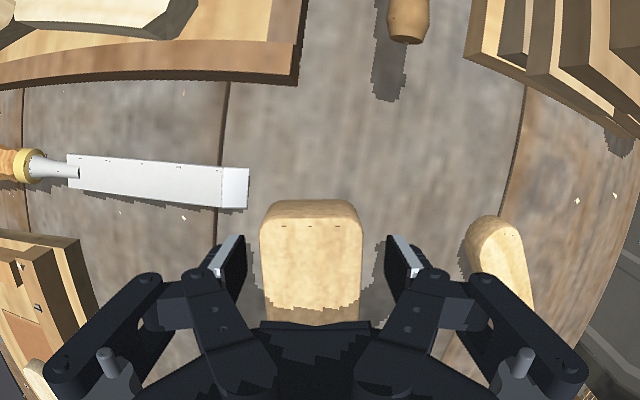

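Aligned. Lower slightly and close, then lift.

{"method": "apply_moves", "body": {
  "moves": [0.068, 0, 0, 0.003, 0, 0, 0, 0.068, 0, 0, 0, 0, 0, 0, 0.03, 0, 0, 0, 0, 0, 0, 0.03, 0, 0, 0, 0, 0, 0, 0.03, 0, 0, 0, 0, 0, 0, 0.03, 0, 0, 0, 0, 0, 0, 0.03, 0, 0, 0, 0, 0, 0, 0.03, 0, 0, 0, 0, 0, 0]
}}

```text
clock: 34.67
position: [0.5798, 0.3767, 0.0063]
ee_rot: [0.001, 0.631, 0.776, 0.001]
contact_force: [-0.9, 0.6, -0.4]
width: 0.045
```

```bash
python3 -c "
from plan import *
info()
"
```

```text
t 34.67 p [0.5798 0.3767 0.0063] yaw 101.77 z [ 0.003  0.001 -1.   ] w 0.0450 F [-0.9  0.6 -0.4] M [ 0.06  0.02 -0.01] q [ 4.760e-01  6.190e-01  1.524e+00 -1.000e-03  9.960e-01  2.710e-01]
```

{"method": "apply_moves", "body": {
  "moves": [0.03, 0, 0, -0.02, 0, 0, 0, 0.03, 0, 0, -0.036, 0, 0, 0, 0.03, 0, 0, -0.038, 0, 0, 0, 0.03, 0, 0, -0.038, 0, 0, 0, 0.03, 0, 0, -0.038, 0, 0, 0, 0.03, 0, 0, -0.038, 0, 0, 0, 0.03, 0, 0, -0.03, 0, 0, 0, 0.03, 0, 0, 0, 0, 0, 0]
}}

```text
clock: 35.33
position: [0.5766, 0.3751, 0.2484]
ee_rot: [-0.002, 0.631, 0.776, -0.006]
contact_force: [0.7, 0.1, 1.0]
width: 0.0448
```

```bash
python3 -c "
from plan import *
info()
go(0.50,-0.02,0.245,40,0.03,n=12); print()
show(plan(np.array([.5,-.02,.245]),target(40),[0.570,-0.328,0.20],-1,0.03,n=10))
d=imaging.get_image('wrist'); cv2.imwrite('pics/w26.png',d['image'][:,:,::-1]); 
"
```

```text
t 35.33 p [0.5766 0.3751 0.2484] yaw 101.77 z [-0.01  -0.006 -1.   ] w 0.0448 F [0.7 0.1 1. ] M [ 0.03 -0.01  0.01] q [ 4.760e-01  4.490e-01  1.195e+00 -1.000e-03  1.509e+00  2.710e-01]
0.03, -0.0309, -0.013, 0.0006, -0.001, 0.001, 0.09,
0.03, -0.032, -0.0101, 0.0005, -0.001, 0.001, 0.09,
0.03, -0.0327, -0.0072, 0.0005, -0.001, 0.001, 0.09,
0.03, -0.0333, -0.0043, 0.0005, -0.001, 0.001, 0.09,
0.03, -0.0335, -0.0013, 0.0004, -0.001, 0.001, 0.09,
0.03, -0.0335, 0.0018, 0.0004, -0.001, 0.001, 0.09,
0.03, -0.0332, 0.0048, 0.0004, -0.001, 0.001, 0.09,
0.03, -0.0326, 0.0077, 0.0004, -0.001, 0.001, 0.09,   #--
0.03, -0.0318, 0.0106, 0.0003, -0.001, 0.001, 0.09,
0.03, -0.0307, 0.0134, 0.0003, -0.001, 0.001, 0.09,
0.03, -0.0294, 0.0161, 0.0003, -0.001, 0.001, 0.09,
0.03, -0.0278, 0.0187, 0.0003, -0.001, 0.001, 0.09,

0.03, -0.0144, 0.0281, 0.0045, 0, 0, 0.072,
0.03, -0.0124, 0.0291, 0.0045, 0, 0, 0.072,
0.03, -0.0103, 0.0299, 0.0045, 0, 0, 0.072,
0.03, -0.0081, 0.0305, 0.0045, 0, 0, 0.072,
0.03, -0.0059, 0.031, 0.0045, 0, 0, 0.072,
0.03, -0.0037, 0.0314, 0.0045, 0, 0, 0.072,
0.03, -0.0014, 0.0316, 0.0045, 0, 0, 0.072,
0.03, 0.0008, 0.0316, 0.0045, 0, 0, 0.072,   #--
0.03, 0.0031, 0.0314, 0.0045, 0, 0, 0.072,
0.03, 0.0053, 0.0311, 0.0045, 0, 0, 0.072,
```

View pics/w26.png

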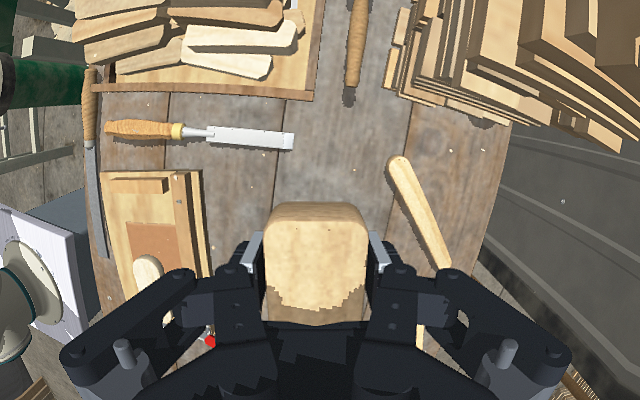

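{"method": "apply_moves", "body": {
  "moves": [0.03, -0.031, -0.013, 0, -0.001, 0.001, 0.09, 0.03, -0.032, -0.01, 0, -0.001, 0.001, 0.09, 0.03, -0.033, -0.007, 0, -0.001, 0.001, 0.09, 0.03, -0.033, -0.004, 0, -0.001, 0.001, 0.09, 0.03, -0.033, -0.001, 0, -0.001, 0.001, 0.09, 0.03, -0.033, 0.002, 0, -0.001, 0.001, 0.09, 0.03, -0.033, 0.005, 0, -0.001, 0.001, 0.09, 0.03, -0.033, 0.008, 0, -0.001, 0.001, 0.09]
}}

```text
clock: 36.05
position: [0.5153, 0.1085, 0.2314]
ee_rot: [-0.005, 0.869, 0.494, -0.011]
contact_force: [0.5, -0.2, -0.5]
width: 0.0451
```

{"method": "apply_moves", "body": {
  "moves": [0.03, -0.032, 0.011, 0, 0, 0.001, 0.09, 0.03, -0.031, 0.013, 0, 0, 0.001, 0.09, 0.03, -0.029, 0.016, 0, 0, 0.001, 0.09, 0.03, -0.028, 0.019, 0, 0, 0.001, 0.09, 0.03, -0.014, 0.028, 0.002, 0, 0, 0.072, 0.03, -0.012, 0.029, 0.002, 0, 0, 0.072, 0.03, -0.01, 0.03, 0.002, 0, 0, 0.072, 0.03, -0.008, 0.03, 0.002, 0, 0, 0.072]
}}

```text
clock: 36.72
position: [0.4918, -0.1558, 0.2085]
ee_rot: [-0.008, 0.984, 0.175, -0.024]
contact_force: [-0.4, -0.4, -0.4]
width: 0.0453
```

```bash
python3 -c "
from plan import *
info()
go(0.570,-0.328,0.2,-1,0.03); print()
"
```

```text
t 36.72 p [ 0.4918 -0.1558  0.2085] yaw 20.19 z [-0.049  0.007 -0.999] w 0.0453 F [-0.4 -0.4 -0.4] M [ 0.01 -0.01 -0.01] q [-0.431  0.229  1.63  -0.015  1.33   0.791]
0.03, 0.0029, 0.0378, 0.0007, -0.003, 0.01, 0.074,
0.03, 0.0056, 0.0374, 0.0008, -0.003, 0.01, 0.074,
0.03, 0.0084, 0.0369, 0.001, -0.003, 0.01, 0.074,
0.03, 0.0111, 0.0362, 0.0012, -0.003, 0.01, 0.074,
0.03, 0.0137, 0.0353, 0.0014, -0.003, 0.01, 0.074,
```

{"method": "apply_moves", "body": {
  "moves": [0.03, 0.003, 0.036, 0, -0.003, 0.01, 0.074, 0.03, 0.006, 0.036, 0, -0.003, 0.01, 0.074, 0.03, 0.009, 0.034, 0, -0.003, 0.01, 0.074, 0.03, 0.012, 0.025, 0, -0.003, 0.01, 0.074, 0.03, 0.014, 0.018, 0, -0.003, 0.01, 0.07, 0.03, 0.014, 0.008, 0, 0, 0, 0, 0.03, 0.006, 0, 0, 0, 0, 0, 0.03, 0, 0, 0, 0, 0, 0]
}}

```text
clock: 37.38
position: [0.5804, -0.3141, 0.1842]
ee_rot: [-0.006, 1.0, -0.023, -0.011]
contact_force: [-0.4, -0.0, -1.5]
width: 0.0451
```

```bash
python3 -c "
from plan import *
info()
go(0.570,-0.3275,0.115,-1,0.03,n=6); print()
"
```

```text
t 37.38 p [ 0.5804 -0.3141  0.1842] yaw -2.62 z [-0.022  0.013 -1.   ] w 0.0451 F [-0.4 -0.  -1.5] M [-0.01 -0.   -0.03] q [-6.010e-01  4.440e-01  1.363e+00 -1.000e-03  1.361e+00  1.016e+00]
0.03, -0.0014, 0.0024, 0.0115, -0.002, 0.004, -0.005,
0.03, -0.0014, 0.0024, 0.0115, -0.002, 0.004, -0.005,
0.03, -0.0015, 0.0024, 0.0115, -0.002, 0.004, -0.005,
0.03, -0.0015, 0.0024, 0.0115, -0.002, 0.004, -0.005,
0.03, -0.0016, 0.0023, 0.0115, -0.002, 0.004, -0.005,
0.03, -0.0016, 0.0023, 0.0115, -0.002, 0.004, -0.005,
```

{"method": "apply_moves", "body": {
  "moves": [0.03, -0.003, 0.005, 0.005, -0.004, 0.008, -0.01, 0.03, -0.003, 0.004, 0.013, -0.004, 0.008, -0.01, 0.03, -0.001, 0.002, 0.018, -0.003, 0.005, -0.008, 0.03, 0, 0, 0.018, 0, 0, 0, 0.03, 0, 0, 0.012, 0, 0, 0, 0.03, 0, 0, 0.003, 0, 0, 0, 0.03, 0, 0, 0, 0, 0, 0, 0.03, 0, 0, 0, 0, 0, 0]
}}

```text
clock: 38.05
position: [0.562, -0.3154, 0.108]
ee_rot: [-0.004, 1.0, -0.003, -0.006]
contact_force: [-0.5, 0.2, -0.8]
width: 0.0452
```

```bash
python3 -c "
from plan import *
info()
go(0.570,-0.327,0.0695,-1,0.03,n=4); print()
"
```

```text
t 38.05 p [ 0.562  -0.3154  0.108 ] yaw -0.30 z [-0.012  0.009 -1.   ] w 0.0452 F [-0.5  0.2 -0.8] M [ 0.   -0.02  0.02] q [-0.619  0.471  1.517 -0.     1.169  0.957]
0.03, 0.0021, 0.003, 0.0096, -0.002, 0.003, 0.003,
0.03, 0.0021, 0.003, 0.0096, -0.002, 0.003, 0.003,
0.03, 0.0021, 0.0029, 0.0096, -0.002, 0.003, 0.003,
0.03, 0.0021, 0.0029, 0.0096, -0.002, 0.003, 0.003,
```

{"method": "apply_moves", "body": {
  "moves": [0.03, 0.005, 0.006, 0, -0.004, 0.006, 0.006, 0.03, 0.004, 0.005, 0, -0.004, 0.005, 0.006, 0.03, 0.001, 0.001, 0, 0, 0, 0, 0.03, 0, 0, 0, 0, 0, 0, 0.03, 0, 0, 0.008, 0, 0, 0, 0.03, 0, 0, 0.012, 0, 0, 0, 0.03, 0, 0, 0, 0, 0, 0, 0.03, 0, 0, 0, 0, 0, 0]
}}

```text
clock: 38.72
position: [0.5756, -0.3304, 0.0916]
ee_rot: [0.003, 1.0, -0.009, 0.004]
contact_force: [-0.3, -0.1, -0.1]
width: 0.0452
```

```bash
python3 -c "
from plan import *
info()
go(0.570,-0.327,0.0695,-1,0.03,n=2); print()
"
```

```text
t 38.72 p [ 0.5756 -0.3304  0.0916] yaw -0.99 z [ 0.008 -0.006 -1.   ] w 0.0452 F [-0.3 -0.1 -0.1] M [-0.01  0.05  0.03] q [-6.250e-01  4.980e-01  1.512e+00 -1.000e-03  1.121e+00  9.630e-01]
0.03, -0.0029, -0.0017, 0.011, 0.003, -0.004, 0,
0.03, -0.0029, -0.0017, 0.011, 0.003, -0.004, 0,
```

{"method": "apply_moves", "body": {
  "moves": [0.03, -0.003, -0.003, 0.006, 0.005, -0.007, 0, 0.03, -0.001, 0, 0.009, 0, 0, 0, 0.03, 0, 0, 0.006, 0, 0, 0, 0.03, 0, 0, 0, 0, 0, 0, 0.03, 0, 0, 0, 0, 0, 0, 0.03, 0, 0, 0, 0, 0, 0, 0.03, 0, 0, 0, 0, 0, 0, 0.03, 0, 0, 0, 0, 0, 0]
}}

```text
clock: 39.38
position: [0.5713, -0.3269, 0.0685]
ee_rot: [0.0, 1.0, -0.009, -0.0]
contact_force: [-0.5, -0.2, 0.2]
width: 0.045
```

```bash
python3 -c "
from plan import *
info()
go(0.569,-0.327,0.0695,-1,0.03,n=2); print()
d=imaging.get_image('wrist'); cv2.imwrite('pics/w27.png',d['image'][:,:,::-1]); 
"
```

```text
t 39.38 p [ 0.5713 -0.3269  0.0685] yaw -0.98 z [-0. -0. -1.] w 0.0450 F [-0.5 -0.2  0.2] M [-0.01 -0.05 -0.04] q [-6.250e-01  5.170e-01  1.543e+00 -1.000e-03  1.081e+00  9.630e-01]
0.03, -0.0011, 0.0001, -0.0005, 0, 0, 0,
0.03, -0.0011, 0.0001, -0.0005, 0, 0, 0,
```

View pics/w27.png

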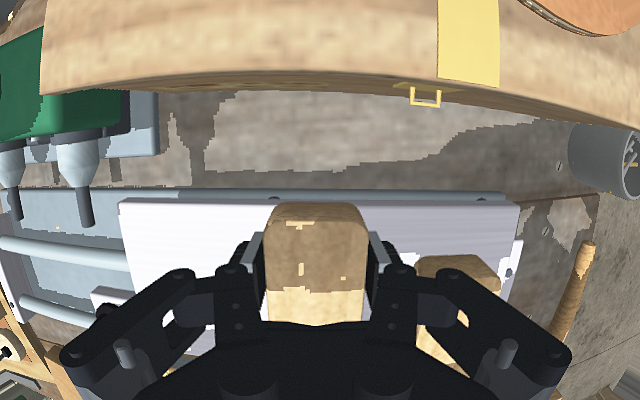

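{"method": "apply_moves", "body": {
  "moves": [0.03, -0.006, 0, 0, 0, 0, 0, 0.03, -0.006, 0, 0, 0, 0, 0, 0.03, -0.006, 0, 0, 0, 0, 0, 0.03, -0.002, 0, 0, 0, 0, 0, 0.03, 0, 0, 0, 0, 0, 0, 0.03, 0, 0, 0, 0, 0, 0, 0.03, 0, 0, 0, 0, 0, 0, 0.03, 0, 0, 0, 0, 0, 0]
}}

```text
clock: 40.1
position: [0.5489, -0.3271, 0.0699]
ee_rot: [0.001, 1.0, -0.009, 0.001]
contact_force: [0.2, 0.4, -0.9]
width: 0.0449
```

```bash
python3 -c "
from plan import *
info()
go(0.541,-0.3265,0.0695,-1,0.03,n=2); print()
"
```

```text
t 40.10 p [ 0.5489 -0.3271  0.0699] yaw -1.02 z [ 0.001 -0.002 -1.   ] w 0.0449 F [ 0.2  0.4 -0.9] M [-0.06  0.03  0.01] q [-6.460e-01  4.900e-01  1.591e+00 -1.000e-03  1.059e+00  9.430e-01]
0.03, -0.0039, -0.0002, 0.0002, 0.001, -0.001, 0,
0.03, -0.0039, -0.0002, 0.0002, 0.001, -0.001, 0,
```

Finish to the stop, then level, lower, and open in one go.

{"method": "apply_moves", "body": {
  "moves": [0.03, -0.004, 0, 0, 0, 0, 0, 0.03, -0.003, 0, 0, 0, 0, 0, 0.03, -0.003, 0, 0, 0, 0, 0, 0.03, -0.003, 0, 0, 0, 0, 0, 0.03, -0.003, 0, 0, 0, 0, 0, 0.03, -0.003, 0, 0, 0, 0, 0, 0.03, 0, 0, 0, 0, 0, 0, 0.03, 0, 0, 0, 0, 0, 0]
}}

```text
clock: 40.77
position: [0.5388, -0.3272, 0.0717]
ee_rot: [0.002, 1.0, -0.011, 0.012]
contact_force: [-1.0, -0.3, -0.8]
width: 0.0451
```

```bash
python3 -c "
from plan import *
info()
go(0.541,-0.3265,0.0665,-1,0.03,n=2); print()
"
```

```text
t 40.77 p [ 0.5388 -0.3272  0.0717] yaw -1.22 z [ 0.024 -0.005 -1.   ] w 0.0451 F [-1.  -0.3 -0.8] M [-0.04  0.01 -0.02] q [-0.662  0.467  1.627  0.013  1.025  0.923]
0.03, 0.001, -0.0004, 0.0026, 0.002, -0.012, -0.002,
0.03, 0.001, -0.0004, 0.0026, 0.002, -0.012, -0.002,
```

{"method": "apply_moves", "body": {
  "moves": [0.03, 0.001, 0, 0.002, 0.002, -0.012, 0, 0.03, 0, 0, 0.002, 0.002, -0.012, 0, 0.03, 0, 0, 0.001, 0, 0, 0, 0.062, 0, 0, 0, 0, 0, 0, 0.062, 0, 0, 0, 0, 0, 0, 0.062, 0, 0, 0, 0, 0, 0, 0.062, 0, 0, 0, 0, 0, 0, 0.062, 0, 0, 0, 0, 0, 0]
}}

```text
clock: 41.43
position: [0.5381, -0.3273, 0.0657]
ee_rot: [-0.0, 1.0, -0.01, -0.004]
contact_force: [0.2, -0.4, 0.2]
width: 0.0621
```

```bash
python3 -c "
from plan import *
info()
d=imaging.get_image('wrist'); cv2.imwrite('pics/w28.png',d['image'][:,:,::-1]); 
"
```

```text
t 41.43 p [ 0.5381 -0.3273  0.0657] yaw -1.19 z [-0.007  0.001 -1.   ] w 0.0621 F [ 0.2 -0.4  0.2] M [-0.01  0.01  0.02] q [-0.655  0.486  1.61  -0.004  1.052  0.939]
```

View pics/w28.png

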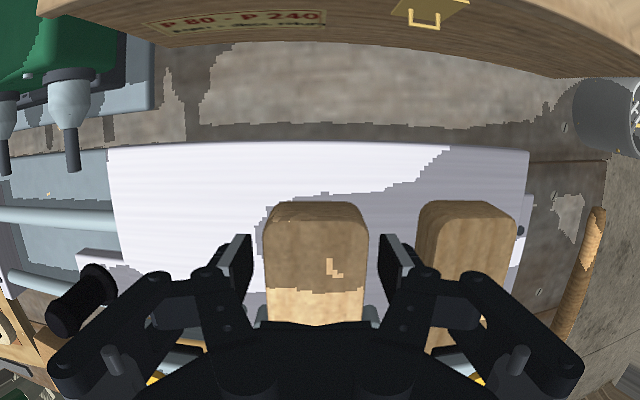

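Release clean. Back out, close, push.

{"method": "apply_moves", "body": {
  "moves": [0.062, 0.012, 0, -0.002, 0, 0.003, 0, 0.062, 0.015, 0, -0.002, 0, 0.003, 0, 0.062, 0.015, 0, 0, 0, 0, 0, 0.062, 0.01, 0, 0, 0, 0, 0, 0, 0, 0, 0, 0, 0, 0, 0, 0, 0, 0, 0, 0, 0, 0, 0, 0, 0, 0, 0, 0, 0, 0, 0, 0, 0, 0, 0]
}}

```text
clock: 42.15
position: [0.5946, -0.3283, 0.0706]
ee_rot: [-0.0, 1.0, -0.011, 0.0]
contact_force: [-0.1, -0.9, 1.1]
width: 0.0136
```

```bash
python3 -c "
from plan import *
info()
"
```

```text
t 42.15 p [ 0.5946 -0.3283  0.0706] yaw -1.21 z [ 0.001  0.    -1.   ] w 0.0136 F [-0.1 -0.9  1.1] M [ 0.02 -0.01 -0.04] q [-6.070e-01  5.420e-01  1.489e+00  1.000e-03  1.110e+00  9.840e-01]
```

{"method": "apply_moves", "body": {
  "moves": [0, 0, 0, 0, 0, 0, 0, 0, -0.005, 0, 0, 0, 0, 0, 0, -0.005, 0, 0, 0, 0, 0, 0, -0.004, 0, 0, 0, 0, 0, 0, -0.004, 0, 0, 0, 0, 0, 0, -0.004, 0, 0, 0, 0, 0, 0, -0.004, 0, 0, 0, 0, 0, 0, -0.004, 0, 0, 0, 0, 0]
}}

```text
clock: 42.82
position: [0.5726, -0.3285, 0.0743]
ee_rot: [0.001, 1.0, -0.014, 0.014]
contact_force: [8.7, 2.2, -0.6]
width: 0.0001
```

```bash
python3 -c "
from plan import *
info()
"
```

```text
t 42.82 p [ 0.5726 -0.3285  0.0743] yaw -1.57 z [ 0.029 -0.003 -1.   ] w 0.0001 F [ 8.7  2.2 -0.6] M [ 0.24 -1.32  0.04] q [-0.634  0.502  1.556  0.017  1.059  0.956]
```

{"method": "apply_moves", "body": {
  "moves": [0, 0.008, 0, 0, 0, -0.02, 0, 0, 0.004, 0, -0.01, 0, -0.01, 0, 0.04, 0, 0, -0.035, 0, 0, 0, 0.075, 0, 0, -0.038, 0, 0, 0, 0.075, 0, 0, -0.038, 0, 0, 0, 0.075, 0, 0, -0.038, 0, 0, 0, 0.075, -0.01, -0.025, -0.02, 0, 0, -0.1, 0.075, -0.01, -0.033, 0, 0, 0, -0.1]
}}

```text
clock: 43.48
position: [0.5615, -0.2751, 0.259]
ee_rot: [0.001, 0.996, 0.086, -0.002]
contact_force: [0.6, 2.0, 0.4]
width: 0.0722
```

```bash
python3 -c "
from plan import *
info()
d=imaging.get_image('wrist'); cv2.imwrite('pics/w29.png',d['image'][:,:,::-1]); 
d=imaging.get_image('top'); f=__import__('fit');f.blocks(d)
go(0.55,-0.05,0.26,60,0.075,n=8); print()
show(plan(np.array([.55,-.05,.26]),target(60),[0.642,0.103,0.24],105.7,0.075,n=8))
"
```

```text
t 43.48 p [ 0.5615 -0.2751  0.259 ] yaw 9.81 z [-0.003 -0.002 -1.   ] w 0.0722 F [0.6 2.  0.4] M [-0.   -0.05 -0.06] q [-0.565  0.341  1.342 -0.003  1.461  0.835]
547 [278.5155 155.3346] rect [0.7757 0.1427] [0.0528 0.1486] 20.38500213623047 z 0.01824848329616109
402 [221.8383 169.9776] rect [0.7299 0.3373] [0.0296 0.1843] 42.073204040527344 z 0.021741589100756607
319 [295.558  191.4232] rect [0.6461 0.0837] [0.0459 0.0815] 15.597155570983887 z 0.02994810902294344
1958 [264.4254 264.642 ] rect [0.3952 0.1944] [0.1277 0.2709] 9.077444076538086 z 0.0217267073918015
115 [209.0696 270.4957] rect [0.3871 0.3833] [0.0727 0.023 ] 4.159725666046143 z 0.02074419587153775
0.075, 0.0037, -0.0272, -0.0002, -0.001, 0.001, -0.109,
0.075, 0.0066, -0.0266, -0.0003, -0.001, 0.001, -0.109,
0.075, 0.0095, -0.0257, -0.0003, -0.001, 0.001, -0.109,
0.075, 0.0123, -0.0245, -0.0003, -0.001, 0.001, -0.109,
0.075, 0.0149, -0.023, -0.0003, -0.001, 0.001, -0.109,
0.075, 0.0173, -0.0213, -0.0003, -0.001, 0.001, -0.109,
0.075, 0.0195, -0.0193, -0.0004, -0.001, 0.001, -0.109,
0.075, 0.0215, -0.017, -0.0004, -0.001, 0.001, -0.109,   #--

0.075, 0.0223, 0.0004, 0.0025, 0, 0, -0.1,
0.075, 0.0222, 0.0026, 0.0025, 0, 0, -0.1,
0.075, 0.0218, 0.0048, 0.0025, 0, 0, -0.1,
0.075, 0.0212, 0.007, 0.0025, 0, 0, -0.1,
0.075, 0.0204, 0.009, 0.0025, 0, 0, -0.1,
0.075, 0.0194, 0.011, 0.0025, 0, 0, -0.1,
0.075, 0.0182, 0.0129, 0.0025, 0, 0, -0.1,
0.075, 0.0168, 0.0146, 0.0025, 0, 0, -0.1,   #--
```

View pics/w29.png

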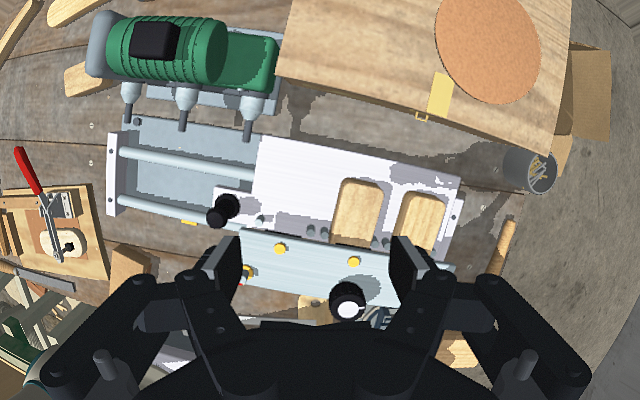

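{"method": "apply_moves", "body": {
  "moves": [0.075, 0.004, -0.027, -0.001, -0.001, 0.001, -0.109, 0.075, 0.007, -0.027, -0.001, -0.001, 0.001, -0.109, 0.075, 0.01, -0.026, -0.001, -0.001, 0.001, -0.109, 0.075, 0.012, -0.024, -0.001, -0.001, 0.001, -0.109, 0.075, 0.015, -0.023, -0.001, -0.001, 0.001, -0.109, 0.075, 0.017, -0.021, -0.001, -0.001, 0.001, -0.109, 0.075, 0.02, -0.019, -0.001, -0.001, 0.001, -0.109, 0.075, 0.021, -0.017, -0.001, -0.001, 0.001, -0.109]
}}

```text
clock: 44.25
position: [0.5446, -0.0496, 0.2617]
ee_rot: [0.001, 0.861, 0.509, -0.001]
contact_force: [0.7, 1.2, -0.6]
width: 0.0746
```

{"method": "apply_moves", "body": {
  "moves": [0.075, 0.022, 0, 0.001, 0, 0, -0.1, 0.075, 0.022, 0.003, 0.001, 0, 0, -0.1, 0.075, 0.022, 0.005, 0.001, 0, 0, -0.1, 0.075, 0.021, 0.007, 0.001, 0, 0, -0.1, 0.075, 0.02, 0.009, 0.001, 0, 0, -0.1, 0.075, 0.014, 0.008, 0.001, 0, 0, -0.1, 0.075, 0.008, 0.006, 0.001, 0, 0, -0.08, 0.075, 0, 0, 0, 0, 0, 0]
}}

```text
clock: 44.92
position: [0.6094, 0.0784, 0.2502]
ee_rot: [-0.002, 0.628, 0.778, -0.003]
contact_force: [-0.3, -0.5, -0.5]
width: 0.0747
```

```bash
python3 -c "
from plan import *
info()
go(0.642,0.103,0.15,105.7,0.07,n=6)
d=imaging.get_image('wrist'); cv2.imwrite('pics/w30.png',d['image'][:,:,::-1]); 
"
```

```text
t 44.92 p [0.6094 0.0784 0.2502] yaw 102.23 z [-0.008 -0.002 -1.   ] w 0.0747 F [-0.3 -0.5 -0.5] M [-0.06  0.   -0.  ] q [ 0.016  0.331  1.377 -0.002  1.441 -0.197]
0.07, 0.0029, 0.0063, 0.0167, -0.001, 0, -0.01,
0.07, 0.0028, 0.0063, 0.0167, -0.001, 0, -0.01,
0.07, 0.0027, 0.0063, 0.0167, -0.001, 0, -0.01,
0.07, 0.0027, 0.0063, 0.0167, -0.001, 0, -0.01,
0.07, 0.0026, 0.0063, 0.0167, -0.001, 0, -0.01,
0.07, 0.0025, 0.0063, 0.0167, -0.001, 0, -0.01,
```

View pics/w30.png

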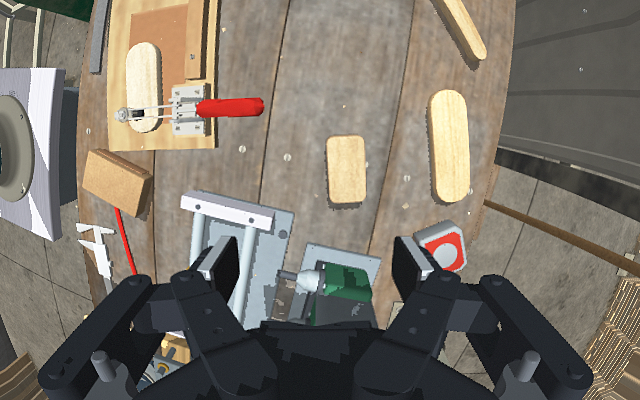

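{"method": "apply_moves", "body": {
  "moves": [0.07, 0.006, 0.012, 0.005, -0.001, 0, -0.02, 0.07, 0.006, 0.012, 0.01, -0.001, 0, -0.02, 0.07, 0.003, 0.007, 0.02, -0.001, 0, -0.02, 0.07, 0.001, 0.002, 0.028, 0, 0, 0, 0.07, 0, 0, 0.028, 0, 0, 0, 0.07, 0, 0, 0.02, 0, 0, 0, 0.07, 0, 0, 0, 0, 0, 0, 0.07, 0, 0, 0, 0, 0, 0]
}}

```text
clock: 45.63
position: [0.6423, 0.0986, 0.131]
ee_rot: [0.0, 0.608, 0.794, -0.002]
contact_force: [-0.4, -0.2, 0.6]
width: 0.0702
```

```bash
python3 -c "
from plan import *
info()
go(0.642,0.103,0.05,105.7,0.07,n=4)
d=imaging.get_image('wrist'); cv2.imwrite('pics/w31.png',d['image'][:,:,::-1]); 
"
```

```text
t 45.63 p [0.6423 0.0986 0.131 ] yaw 105.06 z [-0.002 -0.003 -1.   ] w 0.0702 F [-0.4 -0.2  0.6] M [ 0.06  0.02 -0.02] q [ 0.047  0.453  1.484 -0.004  1.206 -0.214]
0.07, 0.0011, 0.0003, 0.0202, -0.001, 0.001, -0.003,
0.07, 0.0011, 0.0003, 0.0202, -0.001, 0.001, -0.003,
0.07, 0.0011, 0.0003, 0.0202, -0.001, 0.001, -0.003,
0.07, 0.0011, 0.0002, 0.0202, -0.001, 0.001, -0.003,
```

View pics/w31.png

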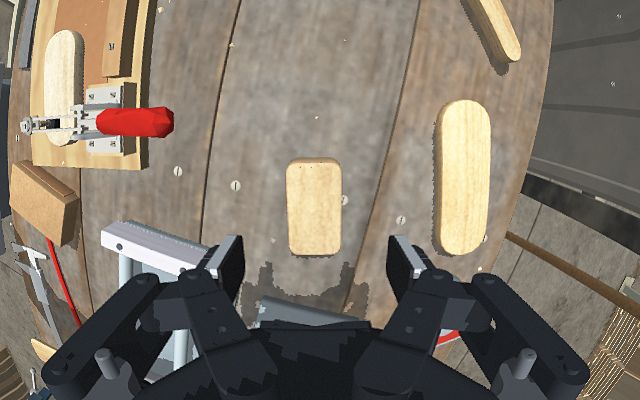

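{"method": "apply_moves", "body": {
  "moves": [0.07, 0.001, 0, 0.018, -0.001, 0.001, -0.003, 0.07, 0.001, 0, 0.022, -0.001, 0.001, -0.003, 0.07, 0.001, 0, 0.022, 0, 0, -0.003, 0.07, 0.001, 0, 0.018, 0, 0, -0.002, 0.07, 0, 0, 0.004, 0, 0, 0, 0.07, 0, 0, 0, 0, 0, 0, 0.07, 0, 0, 0, 0, 0, 0, 0.07, 0, 0, 0, 0, 0, 0]
}}

```text
clock: 46.35
position: [0.6527, 0.1017, 0.0576]
ee_rot: [0.009, 0.605, 0.796, 0.007]
contact_force: [0.8, 0.6, 0.6]
width: 0.07
```

```bash
python3 -c "
from plan import *
info()
go(0.642,0.103,0.03,105.7,0.07,n=1)
d=imaging.get_image('wrist'); cv2.imwrite('pics/w32.png',d['image'][:,:,::-1]); 
"
```

```text
t 46.35 p [0.6527 0.1017 0.0576] yaw 105.53 z [ 0.024  0.    -1.   ] w 0.0700 F [0.8 0.6 0.6] M [-0.05  0.04 -0.02] q [ 5.000e-02  5.200e-01  1.570e+00 -1.000e-03  1.028e+00 -2.200e-01]
0.07, 0.0043, -0.0106, 0.0274, 0.023, 0.006, -0.003,
```

View pics/w32.png

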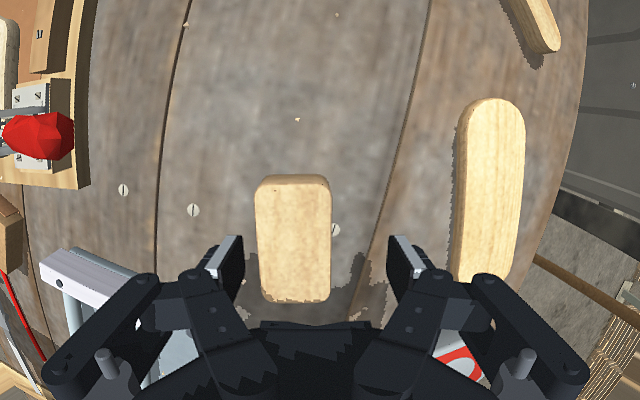

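{"method": "apply_moves", "body": {
  "moves": [0.07, 0.003, -0.01, 0, 0.02, 0.004, -0.003, 0.07, 0.001, -0.001, 0.005, 0.003, 0.002, 0, 0.07, 0, 0, 0.012, 0, 0, 0, 0.07, 0, 0, 0.014, 0, 0, 0, 0.07, 0, 0, 0.006, 0, 0, 0, 0.07, 0, 0, 0, 0, 0, 0, 0.07, 0, 0, 0, 0, 0, 0, 0.07, 0, 0, 0, 0, 0, 0]
}}

```text
clock: 47.07
position: [0.642, 0.1029, 0.0214]
ee_rot: [0.002, 0.604, 0.797, 0.001]
contact_force: [-0.2, -0.7, -0.6]
width: 0.0699
```

```bash
python3 -c "
from plan import *
info()
go(0.642,0.103,0.006,105.7,0.07,n=1)
d=imaging.get_image('wrist'); cv2.imwrite('pics/w33.png',d['image'][:,:,::-1]); 
"
```

```text
t 47.07 p [0.642  0.1029 0.0214] yaw 105.72 z [ 0.004 -0.    -1.   ] w 0.0699 F [-0.2 -0.7 -0.6] M [ 0.02 -0.02 -0.06] q [ 0.052  0.553  1.615 -0.     0.969 -0.222]
0.07, 0.0001, -0.0001, 0.0154, 0.004, 0.001, 0,
```

View pics/w33.png

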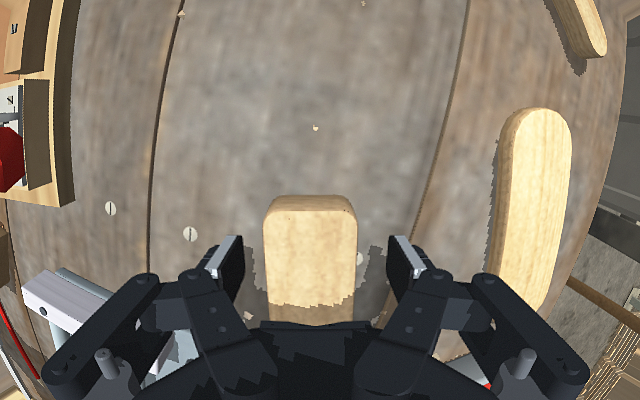

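{"method": "apply_moves", "body": {
  "moves": [0.07, 0, -0.001, 0.008, 0.003, 0, 0, 0.07, 0, 0, 0.006, 0, 0, 0, 0.07, 0, 0, 0, 0, 0, 0, 0.03, 0, 0, 0, 0, 0, 0, 0.03, 0, 0, 0, 0, 0, 0, 0.03, 0, 0, 0, 0, 0, 0, 0.03, 0, 0, 0, 0, 0, 0, 0.03, 0, 0, 0, 0, 0, 0]
}}

```text
clock: 47.78
position: [0.6427, 0.1027, 0.0079]
ee_rot: [0.002, 0.604, 0.797, 0.001]
contact_force: [-0.4, -0.2, -0.6]
width: 0.0453
```

```bash
python3 -c "
from plan import *
info()
d=imaging.get_image('wrist'); cv2.imwrite('pics/w34.png',d['image'][:,:,::-1]); 
"
```

```text
t 47.78 p [0.6427 0.1027 0.0079] yaw 105.72 z [ 0.005 -0.001 -1.   ] w 0.0453 F [-0.4 -0.2 -0.6] M [ 0.02 -0.   -0.04] q [ 5.200e-02  5.680e-01  1.627e+00 -1.000e-03  9.410e-01 -2.210e-01]
```

View pics/w34.png

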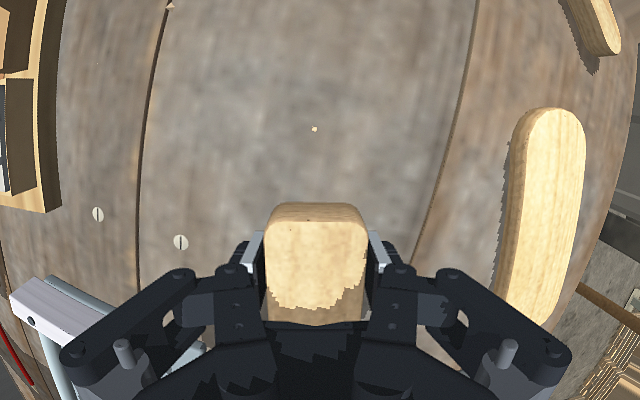

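{"method": "apply_moves", "body": {
  "moves": [0.03, 0, 0, -0.02, 0, 0, 0, 0.03, 0, 0, -0.036, 0, 0, 0, 0.03, 0, 0, -0.038, 0, 0, 0, 0.03, 0, 0, -0.038, 0, 0, 0, 0.03, 0, 0, -0.038, 0, 0, 0, 0.03, 0, 0, -0.038, 0, 0, 0, 0.03, 0, 0, -0.036, 0, 0, 0, 0.03, 0, 0, 0, 0, 0, 0]
}}

```text
clock: 48.5
position: [0.6386, 0.1027, 0.2577]
ee_rot: [-0.003, 0.604, 0.797, -0.003]
contact_force: [1.1, -0.1, 1.0]
width: 0.0447
```

```bash
python3 -c "
from plan import *
info()
d=imaging.get_image('wrist'); cv2.imwrite('pics/w35.png',d['image'][:,:,::-1]); 
for n in ('top','scene'):
    d=imaging.get_image(n); W=world(d)
    for lo,hi in ((-.235,-.215),(-.215,-.205),(-.205,-.195),(-.195,-.185),(-.185,-.17)):
        for zl,zh in ((.05,.075),(.075,.10),(.10,.13),(.13,.2)):
            m=(W[...,1]>lo)&(W[...,1]<hi)&(W[...,0]>.54)&(W[...,0]<.75)&(W[...,2]>zl)&(W[...,2]<zh)
            if m.sum()>2: print(n,lo,hi,zl,zh,m.sum(),np.round(np.percentile(W[m][:,0],[0,10,50]),3))
"
```

```text
t 48.50 p [0.6386 0.1027 0.2577] yaw 105.71 z [-0.008 -0.001 -1.   ] w 0.0447 F [ 1.1 -0.1  1. ] M [-0.03 -0.04 -0.01] q [ 5.200e-02  3.780e-01  1.287e+00 -1.000e-03  1.484e+00 -2.220e-01]
top -0.235 -0.215 0.05 0.075 118 [0.542 0.548 0.575]
top -0.235 -0.215 0.075 0.1 19 [0.658 0.659 0.681]
top -0.235 -0.215 0.1 0.13 104 [0.656 0.663 0.699]
top -0.235 -0.215 0.13 0.2 4 [0.658 0.663 0.699]
top -0.215 -0.205 0.05 0.075 41 [0.543 0.546 0.566]
top -0.215 -0.205 0.075 0.1 23 [0.619 0.625 0.653]
top -0.215 -0.205 0.1 0.13 33 [0.642 0.649 0.665]
top -0.205 -0.195 0.05 0.075 4 [0.596 0.597 0.601]
top -0.205 -0.195 0.075 0.1 45 [0.588 0.597 0.624]
top -0.205 -0.195 0.1 0.13 46 [0.642 0.646 0.669]
top -0.195 -0.185 0.05 0.075 4 [0.603 0.605 0.611]
top -0.195 -0.185 0.075 0.1 35 [0.589 0.601 0.628]
top -0.195 -0.185 0.1 0.13 46 [0.643 0.647 0.67 ]
top -0.185 -0.17 0.05 0.075 8 [0.626 0.631 0.64 ]
top -0.185 -0.17 0.075 0.1 14 [0.623 0.631 0.642]
top -0.185 -0.17 0.1 0.13 34 [0.639 0.644 0.666]
top -0.185 -0.17 0.13 0.2 13 [0.647 0.65  0.668]
scene -0.235 -0.215 0.05 0.075 184 [0.54  0.545 0.569]
scene -0.235 -0.215 0.075 0.1 29 [0.655 0.656 0.657]
scene -0.235 -0.215 0.1 0.13 163 [0.653 0.656 0.687]
scene -0.215 -0.205 0.05 0.075 133 [0.541 0.551 0.633]
scene -0.215 -0.205 0.075 0.1 110 [0.615 0.624 0.645]
scene -0.215 -0.205 0.1 0.13 64 [0.638 0.642 0.662]
scene -0.205 -0.195 0.05 0.075 12 [0.583 0.586 0.61 ]
scene -0.205 -0.195 0.075 0.1 103 [0.583 0.594 0.619]
scene -0.205 -0.195 0.1 0.13 73 [0.637 0.642 0.664]
scene -0.195 -0.185 0.075 0.1 56 [0.583 0.594 0.623]
scene -0.195 -0.185 0.1 0.13 71 [0.639 0.643 0.663]
scene -0.185 -0.17 0.05 0.075 9 [0.638 0.638 0.639]
scene -0.185 -0.17 0.075 0.1 31 [0.634 0.638 0.64 ]
scene -0.185 -0.17 0.1 0.13 158 [0.638 0.644 0.666]
scene -0.185 -0.17 0.13 0.2 119 [0.639 0.648 0.669]
```

View pics/w35.png

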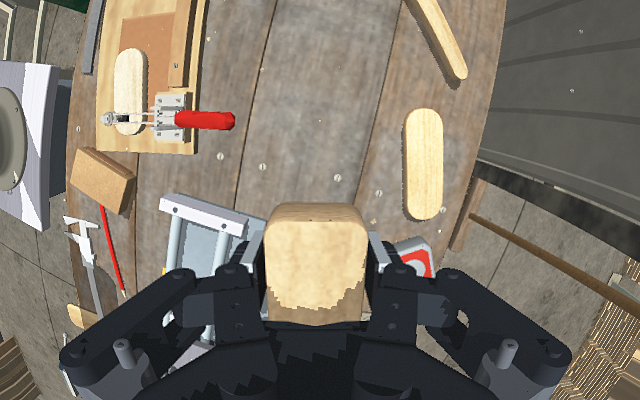

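```bash
python3 -c "
from plan import *
go(0.53,-0.08,0.26,50,0.03,n=8); print()
show(plan(np.array([.53,-.08,.26]),target(50),[0.571,-0.251,0.22],-1,0.03,n=8))
"
```

```text
0.03, -0.0184, -0.0188, -0.001, -0.003, 0.001, 0.122,
0.03, -0.0205, -0.0164, -0.0011, -0.003, 0.001, 0.122,
0.03, -0.0224, -0.0138, -0.0012, -0.003, 0.001, 0.122,
0.03, -0.0239, -0.011, -0.0012, -0.003, 0.001, 0.122,
0.03, -0.025, -0.008, -0.0013, -0.003, 0.001, 0.122,
0.03, -0.0258, -0.0049, -0.0013, -0.003, 0.001, 0.122,
0.03, -0.0262, -0.0017, -0.0013, -0.003, 0.001, 0.122,
0.03, -0.0262, 0.0015, -0.0014, -0.003, 0.001, 0.122,   #--

0.03, -0.0131, 0.0177, 0.005, 0, 0, 0.111,
0.03, -0.011, 0.019, 0.005, 0, 0, 0.111,
0.03, -0.0089, 0.0201, 0.005, 0, 0, 0.111,
0.03, -0.0066, 0.021, 0.005, 0, 0, 0.111,
0.03, -0.0042, 0.0216, 0.005, 0, 0, 0.111,
0.03, -0.0018, 0.0219, 0.005, 0, 0, 0.111,
0.03, 0.0007, 0.022, 0.005, 0, 0, 0.111,
0.03, 0.0031, 0.0218, 0.005, 0, 0, 0.111,   #--
```

{"method": "apply_moves", "body": {
  "moves": [0.03, -0.018, -0.019, -0.002, -0.002, 0.001, 0.122, 0.03, -0.02, -0.016, -0.002, -0.002, 0.001, 0.122, 0.03, -0.022, -0.014, -0.002, -0.002, 0.001, 0.122, 0.03, -0.024, -0.011, -0.002, -0.002, 0.001, 0.122, 0.03, -0.025, -0.008, -0.002, -0.002, 0.001, 0.122, 0.03, -0.026, -0.005, -0.002, -0.002, 0.001, 0.122, 0.03, -0.026, -0.002, -0.002, -0.002, 0.001, 0.122, 0.03, -0.026, 0.001, -0.002, -0.002, 0.001, 0.122]
}}

```text
clock: 49.32
position: [0.5148, -0.077, 0.2451]
ee_rot: [-0.013, 0.912, 0.411, -0.018]
contact_force: [0.1, 0.3, -0.4]
width: 0.0449
```

{"method": "apply_moves", "body": {
  "moves": [0.03, -0.013, 0.018, 0.002, 0, 0, 0.111, 0.03, -0.011, 0.019, 0.003, 0, 0, 0.111, 0.03, -0.009, 0.02, 0.004, 0, 0, 0.111, 0.03, -0.007, 0.021, 0.004, 0, 0, 0.111, 0.03, -0.004, 0.021, 0.004, 0, 0, 0.111, 0.03, -0.002, 0.021, 0.004, 0, 0, 0.111, 0.03, 0.001, 0.015, 0.004, 0, 0, 0.1, 0.03, 0.002, 0.008, 0, 0, 0, 0.05]
}}

```text
clock: 49.98
position: [0.5279, -0.2327, 0.1953]
ee_rot: [-0.012, 0.999, -0.009, -0.04]
contact_force: [-0.4, -0.1, -0.9]
width: 0.0451
```

```bash
python3 -c "
from plan import *
info()
go(0.571,-0.251,0.17,-1,0.03,n=6)
d=imaging.get_image('wrist'); cv2.imwrite('pics/w36.png',d['image'][:,:,::-1]); 
"
```

```text
t 49.98 p [ 0.5279 -0.2327  0.1953] yaw -1.01 z [-0.081  0.025 -0.996] w 0.0451 F [-0.4 -0.1 -0.9] M [ 0.02 -0.06 -0.01] q [-0.524  0.346  1.494 -0.019  1.383  1.069]
0.03, 0.0075, 0.003, 0.0035, -0.004, 0.014, 0,
0.03, 0.0075, 0.003, 0.0037, -0.004, 0.014, 0,
0.03, 0.0074, 0.003, 0.0038, -0.004, 0.014, 0,
0.03, 0.0074, 0.003, 0.0039, -0.004, 0.014, 0,
0.03, 0.0073, 0.003, 0.004, -0.004, 0.014, 0,
0.03, 0.0073, 0.0029, 0.0041, -0.004, 0.014, 0,
```

View pics/w36.png

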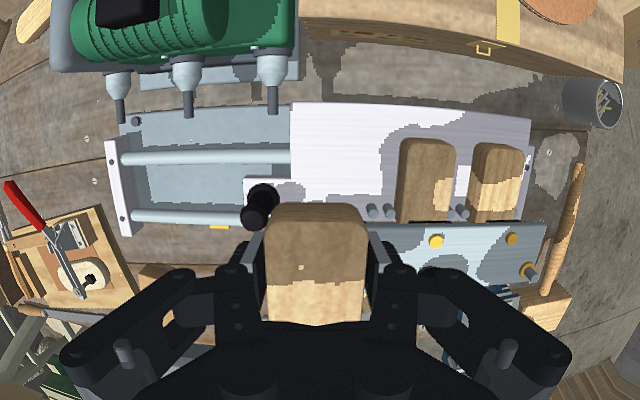

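{"method": "apply_moves", "body": {
  "moves": [0.03, 0.01, 0.004, 0, -0.006, 0.02, 0, 0.03, 0.012, 0.004, 0, -0.006, 0.02, 0, 0.03, 0.01, 0.004, 0, -0.006, 0.02, 0, 0.03, 0.006, 0.002, 0, -0.005, 0.015, 0, 0.03, 0.002, 0, 0, 0, 0, 0, 0.03, 0, 0, 0, 0, 0, 0, 0.03, 0, 0, 0, 0, 0, 0, 0.03, 0, 0, 0, 0, 0, 0]
}}

```text
clock: 50.7
position: [0.5697, -0.2455, 0.1866]
ee_rot: [-0.002, 1.0, -0.006, -0.004]
contact_force: [-1.2, 0.3, -1.3]
width: 0.0449
```

```bash
python3 -c "
from plan import *
info()
go(0.571,-0.251,0.11,-1,0.03,n=6)
"
```

```text
t 50.70 p [ 0.5697 -0.2455  0.1866] yaw -0.68 z [-0.007  0.005 -1.   ] w 0.0449 F [-1.2  0.3 -1.3] M [ 0.01  0.03 -0.  ] q [-0.519  0.375  1.469  0.     1.306  1.063]
0.03, 0.0003, 0.001, 0.0128, -0.001, 0.001, 0.001,
0.03, 0.0003, 0.001, 0.0128, -0.001, 0.001, 0.001,
0.03, 0.0003, 0.001, 0.0128, -0.001, 0.001, 0.001,
0.03, 0.0003, 0.0009, 0.0128, -0.001, 0.001, 0.001,
0.03, 0.0003, 0.0009, 0.0128, -0.001, 0.001, 0.001,
0.03, 0.0002, 0.0009, 0.0128, -0.001, 0.001, 0.001,
```

{"method": "apply_moves", "body": {
  "moves": [0.03, 0.001, 0.002, 0.012, -0.001, 0.001, 0.002, 0.03, 0.001, 0.002, 0.015, -0.001, 0.001, 0.002, 0.03, 0, 0.001, 0.015, -0.001, 0.001, 0.001, 0.03, 0, 0, 0.014, 0, 0, 0, 0.03, 0, 0, 0.01, 0, 0, 0, 0.03, 0, 0, 0, 0, 0, 0, 0.03, 0, 0, 0, 0, 0, 0, 0.03, 0, 0, 0, 0, 0, 0]
}}

```text
clock: 51.37
position: [0.5723, -0.2496, 0.1225]
ee_rot: [0.001, 1.0, -0.007, 0.001]
contact_force: [-0.2, -0.9, -1.0]
width: 0.045
```

```bash
python3 -c "
from plan import *
info()
go(0.571,-0.251,0.072,-1,0.03,n=4)
"
```

```text
t 51.37 p [ 0.5723 -0.2496  0.1225] yaw -0.82 z [ 0.001 -0.002 -1.   ] w 0.0450 F [-0.2 -0.9 -1. ] M [ 0.05 -0.06  0.03] q [-5.220e-01  4.230e-01  1.561e+00 -1.000e-03  1.157e+00  1.063e+00]
0.03, -0.0003, 0.0003, 0.0126, 0, 0, 0.001,
0.03, -0.0003, 0.0003, 0.0126, 0, 0, 0.001,
0.03, -0.0003, 0.0003, 0.0126, 0, 0, 0.001,
0.03, -0.0003, 0.0003, 0.0126, 0, 0, 0.001,
```

{"method": "apply_moves", "body": {
  "moves": [0.03, -0.001, 0.001, 0.01, 0, 0, 0.003, 0.03, -0.001, 0.001, 0.012, 0, 0, 0, 0.03, -0.001, 0, 0.012, 0, 0, 0, 0.03, 0, 0, 0.005, 0, 0, 0, 0.03, 0, 0, 0, 0, 0, 0, 0.03, 0, 0, 0, 0, 0, 0, 0.03, 0, 0, 0, 0, 0, 0, 0.03, 0, 0, 0, 0, 0, 0]
}}

```text
clock: 52.03
position: [0.5724, -0.2538, 0.086]
ee_rot: [0.003, 1.0, -0.009, 0.005]
contact_force: [0.2, 0.3, -1.1]
width: 0.0449
```

```bash
python3 -c "
from plan import *
info()
go(0.571,-0.251,0.0705,-1,0.03,n=2)
d=imaging.get_image('wrist'); cv2.imwrite('pics/w37.png',d['image'][:,:,::-1]); 
"
```

```text
t 52.03 p [ 0.5724 -0.2538  0.086 ] yaw -1.01 z [ 0.01  -0.007 -1.   ] w 0.0449 F [ 0.2  0.3 -1.1] M [0.   0.02 0.01] q [-5.280e-01  4.530e-01  1.611e+00 -1.000e-03  1.065e+00  1.061e+00]
0.03, -0.0008, -0.0014, 0.0077, 0.003, -0.005, 0,
0.03, -0.0008, -0.0014, 0.0077, 0.003, -0.005, 0,
```

View pics/w37.png

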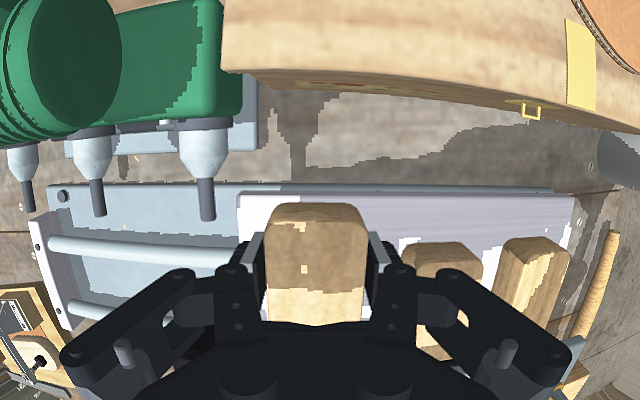

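{"method": "apply_moves", "body": {
  "moves": [0.03, -0.001, -0.003, 0.004, 0.006, -0.009, 0, 0.03, 0, 0, 0.006, 0, 0, 0, 0.03, 0, 0, 0.004, 0, 0, 0, 0.03, 0, 0, 0, 0, 0, 0, 0.03, 0, 0, 0, 0, 0, 0, 0.03, 0, 0, 0, 0, 0, 0, 0.03, 0, 0, 0, 0, 0, 0, 0.03, 0, 0, 0, 0, 0, 0]
}}

```text
clock: 52.75
position: [0.5723, -0.2507, 0.0715]
ee_rot: [0.001, 1.0, -0.009, 0.001]
contact_force: [-0.5, 0.3, -0.8]
width: 0.0451
```

```bash
python3 -c "
from plan import *
info()
go(0.571,-0.251,0.0705,-1,0.03,n=2)
"
```

```text
t 52.75 p [ 0.5723 -0.2507  0.0715] yaw -1.00 z [ 0.002 -0.001 -1.   ] w 0.0451 F [-0.5  0.3 -0.8] M [-0.03  0.01 -0.04] q [-0.524  0.47   1.623  0.     1.046  1.064]
0.03, -0.0006, 0.0001, 0.0005, 0.001, -0.001, 0,
0.03, -0.0006, 0.0001, 0.0005, 0.001, -0.001, 0,
```

{"method": "apply_moves", "body": {
  "moves": [0.03, -0.006, 0, 0.001, 0, 0, 0, 0.03, -0.006, 0, 0, 0, 0, 0, 0.03, -0.006, 0, 0, 0, 0, 0, 0.03, -0.002, 0, 0, 0, 0, 0, 0.03, 0, 0, 0, 0, 0, 0, 0.03, 0, 0, 0, 0, 0, 0, 0.03, 0, 0, 0, 0, 0, 0, 0.03, 0, 0, 0, 0, 0, 0]
}}

```text
clock: 53.42
position: [0.55, -0.2511, 0.0713]
ee_rot: [0.001, 1.0, -0.009, 0.002]
contact_force: [-1.2, 0.1, -0.3]
width: 0.0452
```

{"method": "apply_moves", "body": {
  "moves": [0.03, -0.004, 0, 0, 0, 0, 0, 0.03, -0.003, 0, 0, 0, 0, 0, 0.03, -0.003, 0, 0, 0, 0, 0, 0.03, -0.003, 0, 0, 0, 0, 0, 0.03, -0.003, 0, 0, 0, 0, 0, 0.03, -0.003, 0, 0, 0, 0, 0, 0.03, 0, 0, 0, 0, 0, 0, 0.03, 0, 0, 0, 0, 0, 0]
}}

```text
clock: 54.08
position: [0.5415, -0.2511, 0.0735]
ee_rot: [0.003, 1.0, -0.011, 0.015]
contact_force: [-0.5, -0.2, -0.6]
width: 0.0452
```

```bash
python3 -c "
from plan import *
info()
go(0.5424,-0.2506,0.0685,-1,0.03,n=2)
"
```

```text
t 54.08 p [ 0.5415 -0.2511  0.0735] yaw -1.23 z [ 0.03  -0.005 -1.   ] w 0.0452 F [-0.5 -0.2 -0.6] M [-0.04 -0.    0.03] q [-0.558  0.42   1.708  0.013  0.985  1.027]
0.03, 0.0004, -0.0003, 0.0025, 0.002, -0.015, -0.002,
0.03, 0.0004, -0.0003, 0.0025, 0.002, -0.015, -0.002,
```

{"method": "apply_moves", "body": {
  "moves": [0.03, 0.001, 0, 0.002, 0.002, -0.015, 0, 0.03, 0, 0, 0.002, 0.002, -0.014, 0, 0.03, 0, 0, 0.001, 0, 0, 0, 0.058, 0, 0, 0, 0, 0, 0, 0.058, 0, 0, 0, 0, 0, 0, 0.058, 0, 0, 0, 0, 0, 0, 0.058, 0, 0, 0, 0, 0, 0, 0.058, 0, 0, 0, 0, 0, 0]
}}

```text
clock: 54.75
position: [0.5404, -0.2509, 0.0672]
ee_rot: [-0.0, 1.0, -0.011, -0.004]
contact_force: [-0.3, -1.6, -0.8]
width: 0.0578
```

```bash
python3 -c "
from plan import *
info()
d=imaging.get_image('wrist'); cv2.imwrite('pics/w38.png',d['image'][:,:,::-1]); 
"
```

```text
t 54.75 p [ 0.5404 -0.2509  0.0672] yaw -1.21 z [-0.008  0.001 -1.   ] w 0.0578 F [-0.3 -1.6 -0.8] M [-0.01 -0.01  0.05] q [-0.549  0.442  1.687 -0.004  1.019  1.045]
```

View pics/w38.png

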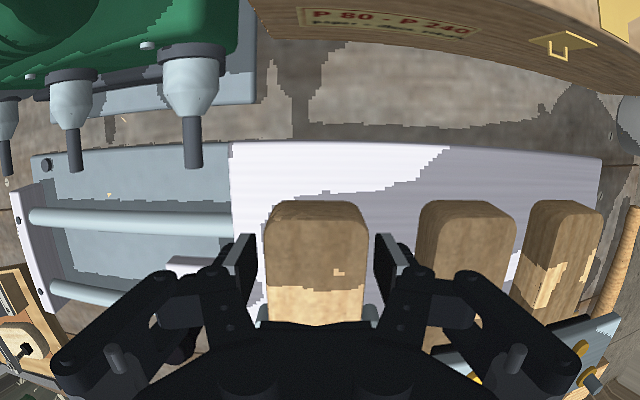

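{"method": "apply_moves", "body": {
  "moves": [0.058, 0, 0, -0.018, 0, 0.004, 0, 0.058, 0, 0, -0.02, 0, 0.004, 0, 0.02, 0, 0, -0.012, 0, 0, 0, 0, 0.012, 0, -0.002, 0, 0, 0, 0, 0.014, 0, 0, 0, 0, 0, 0, 0.014, 0, 0, 0, 0, 0, 0, 0.006, 0, 0, 0, 0, 0, 0, 0, 0, 0, 0, 0, 0]
}}

```text
clock: 55.47
position: [0.5862, -0.2517, 0.1224]
ee_rot: [-0.001, 1.0, -0.011, -0.0]
contact_force: [-0.8, -0.3, 0.6]
width: -0.0004
```

```bash
python3 -c "
from plan import *
info()
d=imaging.get_image('wrist'); cv2.imwrite('pics/w39.png',d['image'][:,:,::-1]); 
go(0.590,-0.252,0.073,-1,0,n=4)
"
```

```text
t 55.47 p [ 0.5862 -0.2517  0.1224] yaw -1.27 z [-0.001  0.001 -1.   ] w -0.0004 F [-0.8 -0.3  0.6] M [ 0.01 -0.05  0.03] q [-5.150e-01  4.430e-01  1.526e+00  1.000e-03  1.174e+00  1.078e+00]
0, 0.0011, 0.0001, 0.0123, 0, 0, -0.001,
0, 0.0011, 0.0001, 0.0123, 0, 0, -0.001,
0, 0.0011, 0.0001, 0.0123, 0, 0, -0.001,
0, 0.0011, 0.0001, 0.0123, 0, 0, -0.001,
```

View pics/w39.png

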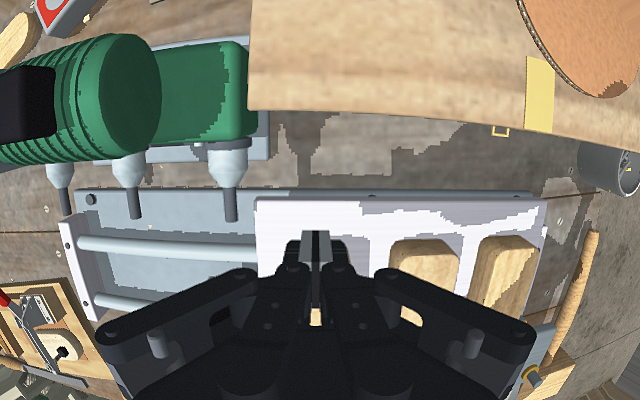

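{"method": "apply_moves", "body": {
  "moves": [0, 0.002, 0, 0.01, 0, 0, 0, 0, 0.001, 0, 0.014, 0, 0, 0, 0, 0.001, 0, 0.014, 0, 0, 0, 0, 0, 0, 0.006, 0, 0, 0, 0, 0, 0, 0, 0, 0, 0, 0, 0, 0, 0, 0, 0, 0, 0, 0, 0, 0, 0, 0, 0, 0, 0, 0, 0, 0, 0, 0]
}}

```text
clock: 56.18
position: [0.5843, -0.2507, 0.0738]
ee_rot: [-0.002, 1.0, -0.012, -0.004]
contact_force: [-0.6, 0.5, 0.3]
width: 0.0002
```

```bash
python3 -c "
from plan import *
info()
"
```

```text
t 56.18 p [ 0.5843 -0.2507  0.0738] yaw -1.33 z [-0.008  0.004 -1.   ] w 0.0002 F [-0.6  0.5  0.3] M [-0.05 -0.02 -0.01] q [-5.140e-01  4.870e-01  1.584e+00 -1.000e-03  1.079e+00  1.080e+00]
```

{"method": "apply_moves", "body": {
  "moves": [0, -0.004, 0, 0, 0, 0, 0, 0, -0.004, 0, 0, 0, 0, 0, 0, -0.004, 0, 0, 0, 0, 0, 0, -0.004, 0, 0, 0, 0, 0, 0, -0.004, 0, 0, 0, 0, 0, 0, -0.004, 0, 0, 0, 0, 0, 0, -0.004, 0, 0, 0, 0, 0, 0, -0.004, 0, 0, 0, 0, 0]
}}

```text
clock: 56.85
position: [0.5742, -0.2525, 0.0842]
ee_rot: [0.003, 1.0, -0.015, 0.024]
contact_force: [7.0, 1.5, 1.4]
width: -0.0003
```

```bash
python3 -c "
from plan import *
info()
"
```

```text
t 56.85 p [ 0.5742 -0.2525  0.0842] yaw -1.73 z [ 0.049 -0.006 -0.999] w -0.0003 F [7.  1.5 1.4] M [ 0.26 -1.06 -0.01] q [-0.537  0.44   1.641  0.023  1.016  1.053]
```

{"method": "apply_moves", "body": {
  "moves": [0, 0.008, 0, 0, 0, -0.03, 0, 0.03, 0.002, 0, -0.02, 0, -0.015, 0, 0.06, 0, 0, -0.035, 0, 0, 0, 0.07, 0, 0, -0.038, 0, 0, 0, 0.07, 0, 0, -0.035, 0, 0, 0, 0.07, -0.02, 0.01, 0, 0, 0, -0.12, 0.07, -0.02, 0.01, 0, 0, 0, -0.12, 0.07, -0.02, 0.01, 0, 0, 0, -0.12]
}}

```text
clock: 57.52
position: [0.5275, -0.2857, 0.2228]
ee_rot: [0.005, 0.985, 0.172, 0.004]
contact_force: [0.2, -0.4, 0.3]
width: 0.07
```

```bash
python3 -c "
from plan import *
info()
d=imaging.get_image('wrist'); cv2.imwrite('pics/w40.png',d['image'][:,:,::-1]); 
d=imaging.get_image('top');  crop(d,340,170,480,270,5.5,'t40.png')
go(0.4525,-0.326,0.2,100,0.07,n=16)
"
```

```text
t 57.52 p [ 0.5275 -0.2857  0.2228] yaw 19.77 z [ 0.01  -0.007 -1.   ] w 0.0700 F [ 0.2 -0.4  0.3] M [ 0.01  0.04 -0.03] q [-0.612  0.311  1.475 -0.     1.343  0.614]
0.07, -0.0051, 0.0008, 0.0014, 0.001, 0, -0.088,
0.07, -0.0051, 0.0003, 0.0014, 0.001, 0, -0.088,
0.07, -0.0051, -0.0001, 0.0014, 0.001, 0, -0.088,
0.07, -0.0051, -0.0006, 0.0014, 0.001, 0, -0.088,
0.07, -0.005, -0.001, 0.0014, 0.001, 0, -0.088,
0.07, -0.0049, -0.0015, 0.0014, 0.001, 0, -0.088,
0.07, -0.0048, -0.0019, 0.0014, 0.001, 0, -0.088,
0.07, -0.0046, -0.0023, 0.0014, 0.001, 0, -0.088,   #--
0.07, -0.0044, -0.0027, 0.0014, 0.001, 0, -0.088,
0.07, -0.0041, -0.0031, 0.0014, 0.001, 0, -0.088,
0.07, -0.0038, -0.0034, 0.0014, 0.001, 0, -0.088,
0.07, -0.0035, -0.0037, 0.0014, 0.001, 0, -0.088,
0.07, -0.0032, -0.004, 0.0014, 0.001, 0, -0.088,
0.07, -0.0028, -0.0043, 0.0014, 0.001, 0, -0.088,
0.07, -0.0024, -0.0045, 0.0014, 0.001, 0, -0.088,
0.07, -0.002, -0.0047, 0.0014, 0.001, 0, -0.088,   #--
```

View pics/w40.png

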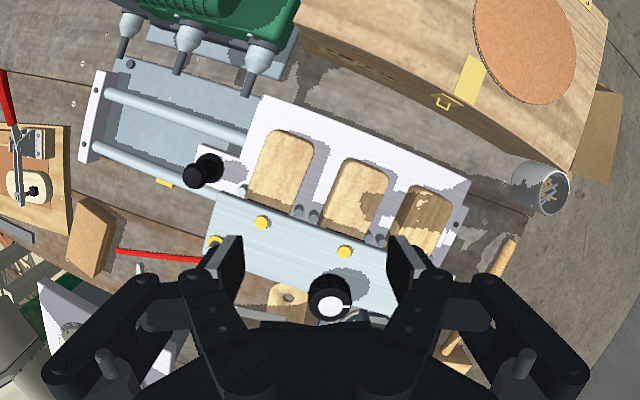

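View pics/t40.png

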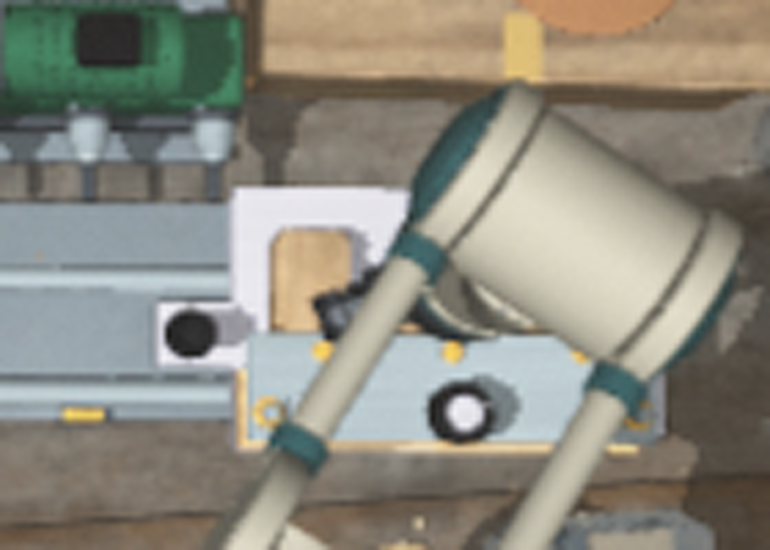

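```bash
python3 -c "
from plan import *
p,R,s=pose()
show(plan(p,R,[.4525,-.326,.19],95,.07,n=11)); print()
"
```

```text
0.07, -0.0074, 0.0011, 0.0029, 0.001, 0, -0.12,
0.07, -0.0075, 0.0002, 0.0029, 0.001, 0, -0.12,
0.07, -0.0075, -0.0007, 0.0029, 0.001, 0, -0.12,
0.07, -0.0073, -0.0016, 0.0029, 0.001, 0, -0.12,
0.07, -0.0071, -0.0024, 0.0029, 0.001, 0, -0.12,
0.07, -0.0068, -0.0032, 0.0029, 0.001, 0, -0.12,
0.07, -0.0063, -0.004, 0.0029, 0.001, 0, -0.12,
0.07, -0.0058, -0.0048, 0.0029, 0.001, 0, -0.12,   #--
0.07, -0.0052, -0.0054, 0.0029, 0.001, 0, -0.12,
0.07, -0.0045, -0.006, 0.0029, 0.001, 0, -0.12,
0.07, -0.0037, -0.0065, 0.0029, 0.001, 0, -0.12,
```

{"method": "apply_moves", "body": {
  "moves": [0.07, -0.007, 0.001, 0.003, 0.001, 0, -0.12, 0.07, -0.007, 0, 0.003, 0.001, 0, -0.12, 0.07, -0.007, -0.001, 0.003, 0.001, 0, -0.12, 0.07, -0.007, -0.002, 0.003, 0.001, 0, -0.12, 0.07, -0.007, -0.002, 0.003, 0.001, 0, -0.12, 0.07, -0.007, -0.003, 0.003, 0.001, 0, -0.12, 0.07, -0.006, -0.004, 0.003, 0.001, 0, -0.12, 0.07, -0.006, -0.005, 0.003, 0.001, 0, -0.12]
}}

```text
clock: 58.28
position: [0.4725, -0.3128, 0.1985]
ee_rot: [0.002, 0.788, 0.616, 0.002]
contact_force: [-0.8, 0.9, -1.0]
width: 0.0702
```

{"method": "apply_moves", "body": {
  "moves": [0.07, -0.004, -0.004, 0.002, 0, 0, -0.124, 0.07, -0.003, -0.005, 0.002, 0, 0, -0.124, 0.07, -0.002, -0.004, 0.002, 0, 0, -0.124, 0.07, 0, 0, 0, 0, 0, -0.124, 0.07, 0, 0, 0, 0, 0, -0.124, 0.07, 0, 0, 0, 0, 0, -0.124, 0.07, 0, 0, 0, 0, 0, -0.124, 0.07, 0, 0, 0, 0, 0, -0.124]
}}

```text
clock: 58.95
position: [0.4561, -0.3171, 0.1906]
ee_rot: [0.002, 0.396, 0.918, 0.002]
contact_force: [-0.3, -1.6, 0.4]
width: 0.0701
```

```bash
python3 -c "
from plan import *
info()
p,R,s=pose()
show(plan(p,R,[.4525,-.326,.185],-173,.06,n=8)); print()
"
```

```text
t 58.95 p [ 0.4561 -0.3171  0.1906] yaw 133.35 z [ 0.005  0.003 -1.   ] w 0.0701 F [-0.3 -1.6  0.4] M [ 0.02  0.01 -0.06] q [-0.737  0.272  1.615  0.006  1.253 -1.495]
0.06, -0.0005, -0.0011, 0.0007, 0.001, 0, -0.117,
0.06, -0.0004, -0.0011, 0.0007, 0.001, 0, -0.117,
0.06, -0.0002, -0.0012, 0.0007, 0.001, 0, -0.117,
0.06, -0.0001, -0.0012, 0.0007, 0.001, 0, -0.117,
0.06, 0.0001, -0.0012, 0.0007, 0.001, 0, -0.117,
0.06, 0.0002, -0.0012, 0.0007, 0.001, 0, -0.117,
0.06, 0.0003, -0.0012, 0.0007, 0.001, 0, -0.117,
0.06, 0.0005, -0.0011, 0.0007, 0.001, 0, -0.117,   #--
```

{"method": "apply_moves", "body": {
  "moves": [0.06, 0, -0.001, 0.001, 0.001, 0, -0.122, 0.06, 0, -0.001, 0.001, 0.001, 0, -0.122, 0.06, 0, -0.001, 0.001, 0.001, 0, -0.122, 0.06, 0, -0.001, 0.001, 0, 0, -0.122, 0.06, 0, -0.001, 0, 0, 0, -0.122, 0.06, 0, -0.001, 0, 0, 0, -0.122, 0.06, 0, -0.001, 0, 0, 0, -0.122, 0.06, 0, 0, 0, 0, 0, -0.1]
}}

```text
clock: 59.62
position: [0.4541, -0.3195, 0.1859]
ee_rot: [0.002, -0.082, 0.997, 0.002]
contact_force: [0.3, 0.7, 0.1]
width: 0.0598
```

{"method": "apply_moves", "body": {
  "moves": [0.06, 0, 0, 0, 0, 0, 0, 0.06, 0, 0, 0, 0, 0, 0, 0.06, 0, 0, 0, 0, 0, 0, 0.06, 0, 0, 0, 0, 0, 0, 0.06, 0, 0, 0, 0, 0, 0, 0.06, 0, 0, 0, 0, 0, 0, 0.06, 0, 0, 0, 0, 0, 0, 0.06, 0, 0, 0, 0, 0, 0]
}}

```text
clock: 60.28
position: [0.4545, -0.318, 0.1858]
ee_rot: [0.003, -0.077, 0.997, 0.002]
contact_force: [-0.2, -0.4, -0.1]
width: 0.0599
```

```bash
python3 -c "
from plan import *
info()
d=imaging.get_image('wrist'); cv2.imwrite('pics/w41.png',d['image'][:,:,::-1]); 
p,R,s=pose()
show(plan(p,R,[.4525,-.326,.131],-174,.06,n=4)); print()
"
```

```text
t 60.28 p [ 0.4545 -0.318   0.1858] yaw -171.17 z [ 0.005  0.005 -1.   ] w 0.0599 F [-0.2 -0.4 -0.1] M [-0.04  0.01 -0.04] q [-0.741  0.275  1.624  0.007  1.243 -2.468]
0.06, 0.0009, -0.002, 0.0137, 0.001, 0.001, 0.012,
0.06, 0.0008, -0.0019, 0.0137, 0.001, 0.001, 0.012,
0.06, 0.0008, -0.0019, 0.0137, 0.001, 0.001, 0.012,
0.06, 0.0007, -0.0019, 0.0137, 0.001, 0.001, 0.012,
```

View pics/w41.png

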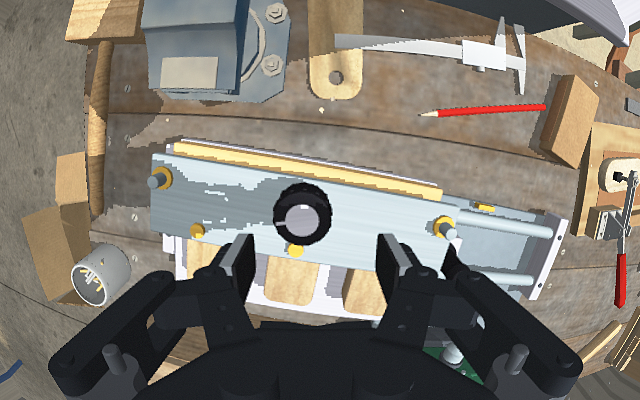

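{"method": "apply_moves", "body": {
  "moves": [0.06, 0.003, -0.006, 0.0, 0.003, 0.003, 0, 0.06, 0.001, -0.002, 0.01, 0.001, 0.001, 0, 0.06, 0, 0, 0.016, 0, 0, 0, 0.06, 0, 0, 0.016, 0, 0, 0, 0.06, 0, 0, 0.008, 0, 0, 0, 0.06, 0, 0, 0, 0, 0, 0, 0.06, 0, 0, 0, 0, 0, 0, 0.06, 0, 0, 0, 0, 0, 0]
}}

```text
clock: 61.0
position: [0.4512, -0.3292, 0.1321]
ee_rot: [0.001, -0.076, 0.997, -0.001]
contact_force: [-0.1, -0.2, -0.4]
width: 0.0598
```

```bash
python3 -c "
from plan import *
info()
p,R,s=pose()
show(plan(p,R,[.4525,-.326,.131],-171,.06,n=1)); print()
"
```

```text
t 61.00 p [ 0.4512 -0.3292  0.1321] yaw -171.26 z [ 0.001 -0.001 -1.   ] w 0.0598 F [-0.1 -0.2 -0.4] M [ 0.01  0.07 -0.03] q [-0.755  0.324  1.696 -0.     1.12  -2.478]
0.06, -0.0017, 0.0029, 0.0011, -0.001, 0.001, -0.004,
```

Close on the knob and begin screwing down (clockwise, +rz), after the grip is closed.

{"method": "apply_moves", "body": {
  "moves": [0.06, -0.001, 0.003, 0.001, 0, 0, 0, 0.03, 0, 0, 0, 0, 0, 0, 0.03, 0, 0, 0, 0, 0, 0, 0.03, 0, 0, 0, 0, 0, 0, 0.03, 0, 0, 0, 0, 0, 0, 0.03, 0, 0, 0, 0, 0, 0.1, 0.03, 0, 0, 0.0003, 0, 0, 0.124, 0.03, 0, 0, 0.0004, 0, 0, 0.124],
  "newtons": 60
}}

```text
clock: 61.67
position: [0.4527, -0.3264, 0.1319]
ee_rot: [0.002, 0.101, 0.995, -0.002]
contact_force: [0.0, 0.5, 0.2]
width: 0.034
```

```bash
python3 -c "
from plan import *
info()
d=imaging.get_image('wrist'); cv2.imwrite('pics/w42.png',d['image'][:,:,::-1]); 
"
```

```text
t 61.67 p [ 0.4527 -0.3264  0.1319] yaw 168.37 z [ 0.004 -0.004 -1.   ] w 0.0340 F [0.  0.5 0.2] M [0.08 0.05 0.1 ] q [-7.490e-01  3.220e-01  1.700e+00 -1.000e-03  1.114e+00 -2.116e+00]
```

View pics/w42.png

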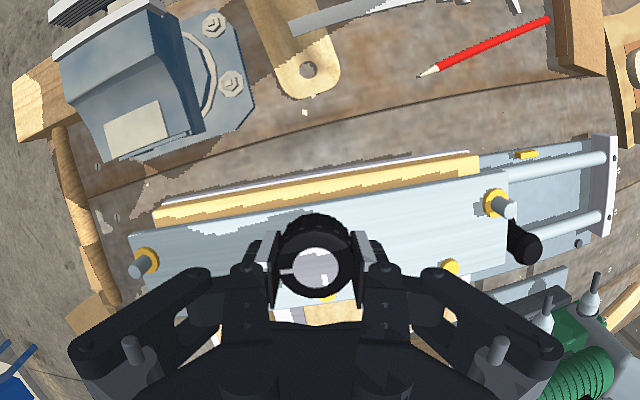

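{"method": "apply_moves", "body": {
  "moves": [0.03, 0, 0, 0.0004, 0, 0, 0.124, 0.03, 0, 0, 0.0004, 0, 0, 0.124, 0.03, 0, 0, 0.0004, 0, 0, 0.124, 0.03, 0, 0, 0.0004, 0, 0, 0.124, 0.03, 0, 0, 0.0004, 0, 0, 0.124, 0.03, 0, 0, 0.0004, 0, 0, 0.124, 0.03, 0, 0, 0.0004, 0, 0, 0.124, 0.03, 0, 0, 0.0004, 0, 0, 0.124]
}}

```text
clock: 62.38
position: [0.4525, -0.3265, 0.1287]
ee_rot: [0.003, 0.564, 0.826, -0.001]
contact_force: [-0.2, -0.3, -1.0]
width: 0.0342
```

{"method": "apply_moves", "body": {
  "moves": [0.03, 0, 0, 0.0004, 0, 0, 0.124, 0.03, 0, 0, 0.0004, 0, 0, 0.124, 0.03, 0, 0, 0.0004, 0, 0, 0.124, 0.03, 0, 0, 0.0004, 0, 0, 0.124, 0.03, 0, 0, 0.0004, 0, 0, 0.124, 0.03, 0, 0, 0.0004, 0, 0, 0.124, 0.03, 0, 0, 0.0004, 0, 0, 0.124, 0.03, 0, 0, 0.0004, 0, 0, 0.124]
}}

```text
clock: 63.05
position: [0.4524, -0.3264, 0.1255]
ee_rot: [0.003, 0.891, 0.454, -0.001]
contact_force: [0.7, -0.3, -0.7]
width: 0.0342
```

{"method": "apply_moves", "body": {
  "moves": [0.03, 0, 0, 0.0004, 0, 0, 0.124, 0.03, 0, 0, 0.0004, 0, 0, 0.124, 0.03, 0, 0, 0.0004, 0, 0, 0.124, 0.03, 0, 0, 0.0004, 0, 0, 0.124, 0.03, 0, 0, 0.0004, 0, 0, 0.124, 0.03, 0, 0, 0.0004, 0, 0, 0.124, 0.03, 0, 0, 0.0004, 0, 0, 0.124, 0.03, 0, 0, 0.0004, 0, 0, 0.124]
}}

```text
clock: 63.72
position: [0.4524, -0.3263, 0.1224]
ee_rot: [0.003, 1.0, -0.029, 0.001]
contact_force: [-0.4, 0.3, -0.2]
width: 0.0342
```

```bash
python3 -c "
from plan import *
info()
d=imaging.get_image('wrist'); cv2.imwrite('pics/w43.png',d['image'][:,:,::-1]); 
"
```

```text
t 63.72 p [ 0.4524 -0.3263  0.1224] yaw -3.30 z [ 0.001 -0.006 -1.   ] w 0.0342 F [-0.4  0.3 -0.2] M [0.24 0.03 0.19] q [-0.747  0.331  1.713 -0.004  1.093  0.883]
```

View pics/w43.png

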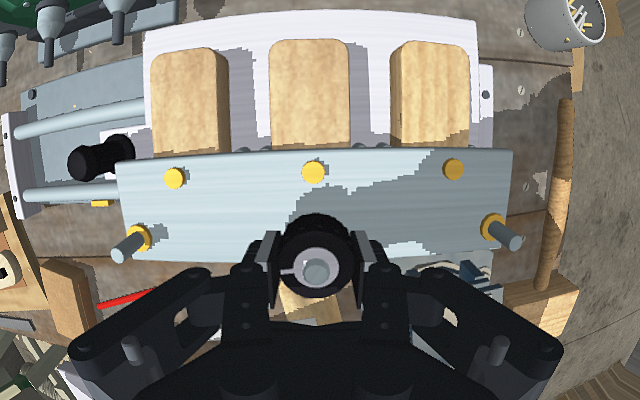

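{"method": "apply_moves", "body": {
  "moves": [0.03, 0, 0, 0.0004, 0, 0, 0.124, 0.03, 0, 0, 0.0004, 0, 0, 0.124, 0.03, 0, 0, 0.0004, 0, 0, 0.124, 0.03, 0, 0, 0.0004, 0, 0, 0.124, 0.03, 0, 0, 0.0004, 0, 0, 0.124, 0.03, 0, 0, 0.0004, 0, 0, 0.124, 0.03, 0, 0, 0.0004, 0, 0, 0.124, 0.03, 0, 0, 0.0004, 0, 0, 0.124]
}}

```text
clock: 64.43
position: [0.4525, -0.3263, 0.1192]
ee_rot: [0.002, 0.865, -0.502, 0.002]
contact_force: [0.1, -0.3, -0.9]
width: 0.0343
```

```bash
python3 -c "
from plan import *
info()
"
```

```text
t 64.43 p [ 0.4525 -0.3263  0.1192] yaw -60.20 z [ 0.001 -0.006 -1.   ] w 0.0343 F [ 0.1 -0.3 -0.9] M [ 0.12 -0.05  0.2 ] q [-0.747  0.334  1.717 -0.004  1.086  1.876]
```

{"method": "apply_moves", "body": {
  "moves": [0.03, 0, 0, 0.0004, 0, 0, 0.124, 0.03, 0, 0, 0.0004, 0, 0, 0.124, 0.03, 0, 0, 0.0004, 0, 0, 0.124, 0.03, 0, 0, 0.0004, 0, 0, 0.124, 0.03, 0, 0, 0.0004, 0, 0, 0.124, 0.03, 0, 0, 0.0002, 0, 0, 0.06, 0.03, 0, 0, 0, 0, 0, 0.04, 0.03, 0, 0, 0, 0, 0, 0.03]
}}

```text
clock: 65.1
position: [0.4526, -0.3263, 0.117]
ee_rot: [-0.002, -0.625, 0.781, -0.003]
contact_force: [0.3, 0.9, -0.8]
width: 0.034
```

```bash
python3 -c "
from plan import *
info()
d=imaging.get_image('wrist'); cv2.imwrite('pics/w44.png',d['image'][:,:,::-1]); 
"
```

```text
t 65.10 p [ 0.4526 -0.3263  0.117 ] yaw -102.69 z [ 0.001 -0.008 -1.   ] w 0.0340 F [ 0.3  0.9 -0.8] M [ 0.15 -0.15  1.71] q [-0.746  0.336  1.721 -0.006  1.08   2.62 ]
```

View pics/w44.png

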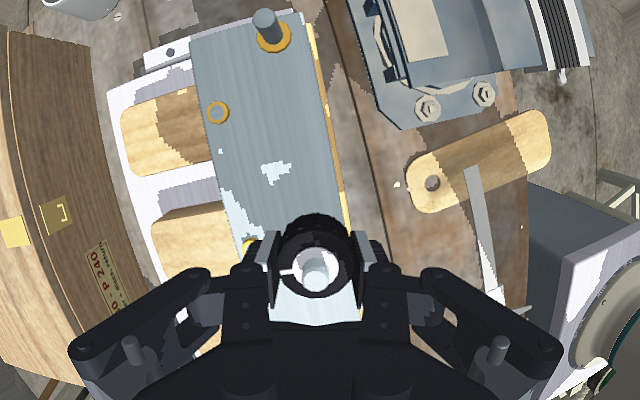

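{"method": "apply_moves", "body": {
  "moves": [0.03, 0, 0, 0, 0, 0, 0, 0.03, 0, 0, 0, 0, 0, 0, 0.065, 0, 0, 0, 0, 0, 0, 0.065, 0, 0, 0, 0, 0, 0, 0.065, 0, 0, 0, 0, 0, 0, 0.065, 0, 0, -0.025, 0, 0, 0, 0.065, 0, 0, -0.035, 0, 0, -0.1, 0.065, 0, 0, -0.03, 0, 0, -0.12]
}}

```text
clock: 65.82
position: [0.4493, -0.3228, 0.203]
ee_rot: [0.002, 0.712, -0.703, -0.005]
contact_force: [0.2, -0.1, 0.7]
width: 0.0648
```

```bash
python3 -c "
from plan import *
info()
d=imaging.get_image('wrist'); cv2.imwrite('pics/w45.png',d['image'][:,:,::-1]); 
"
```

```text
t 65.82 p [ 0.4493 -0.3228  0.203 ] yaw -89.27 z [-0.01   0.003 -1.   ] w 0.0648 F [ 0.2 -0.1  0.7] M [-0.03  0.04  0.02] q [-0.746  0.266  1.591 -0.004  1.294  2.384]
```

View pics/w45.png

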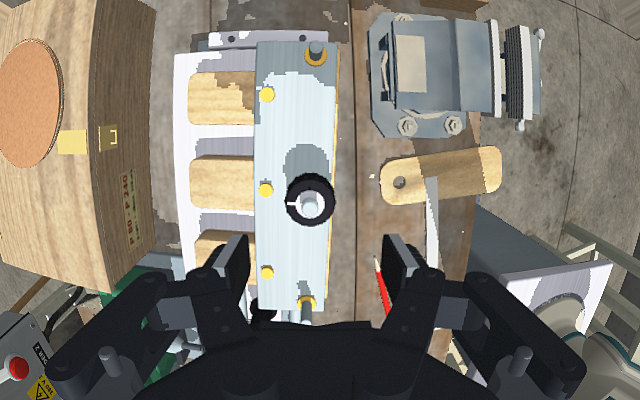

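```bash
python3 -c "
from plan import *
p,R,s=pose()
show(plan(p,R,[.475,-.25,.21],5,.06,n=14)); print()
"
```

```text
0.06, -0.0053, -0.0017, -0.0001, 0, 0, -0.117,
0.06, -0.0051, -0.0023, -0.0001, 0, 0, -0.117,
0.06, -0.0048, -0.0029, -0.0001, 0, 0, -0.117,
0.06, -0.0044, -0.0035, -0.0001, 0, 0, -0.117,
0.06, -0.004, -0.004, -0.0001, 0, 0, -0.117,
0.06, -0.0035, -0.0044, -0.0001, 0, 0, -0.117,
0.06, -0.003, -0.0048, -0.0001, 0, 0, -0.117,
0.06, -0.0024, -0.0051, -0.0001, 0, 0, -0.117,   #--
0.06, -0.0018, -0.0053, -0.0001, 0, 0, -0.117,
0.06, -0.0011, -0.0055, -0.0001, 0, 0, -0.117,
0.06, -0.0005, -0.0056, 0, 0, 0, -0.117,
0.06, 0.0002, -0.0056, 0, 0, 0, -0.117,
0.06, 0.0008, -0.0056, 0, 0, 0, -0.117,
0.06, 0.0015, -0.0054, 0, 0, 0, -0.117,
```

{"method": "apply_moves", "body": {
  "moves": [0.06, -0.005, -0.002, 0, 0, 0, -0.12, 0.06, -0.005, -0.002, 0, 0, 0, -0.12, 0.06, -0.005, -0.003, 0, 0, 0, -0.12, 0.06, -0.004, -0.004, 0, 0, 0, -0.12, 0.06, -0.004, -0.004, 0, 0, 0, -0.12, 0.06, -0.004, -0.004, 0, 0, 0, -0.12, 0.06, -0.003, -0.005, 0, 0, 0, -0.12, 0.06, -0.002, -0.005, 0, 0, 0, -0.12]
}}

```text
clock: 66.53
position: [0.4686, -0.2845, 0.2163]
ee_rot: [0.005, 0.961, -0.277, 0.008]
contact_force: [0.1, 0.8, -0.0]
width: 0.0596
```

{"method": "apply_moves", "body": {
  "moves": [0.06, -0.002, -0.006, 0, 0, 0, -0.12, 0.06, -0.001, -0.006, 0, 0, 0, -0.12, 0.06, 0, -0.006, 0, 0, 0, -0.12, 0.06, 0, -0.006, 0, 0, 0, -0.12, 0.06, 0.001, -0.006, 0, 0, 0, -0.12, 0.06, 0.001, -0.005, 0, 0, 0, -0.12, 0.06, 0.001, -0.005, 0, 0, 0, -0.12, 0.06, 0.002, -0.005, 0, 0, 0, -0.12]
}}

```text
clock: 67.2
position: [0.479, -0.2372, 0.2168]
ee_rot: [0.01, 0.976, 0.218, 0.007]
contact_force: [0.3, 0.1, 0.8]
width: 0.0604
```

```bash
python3 -c "
from plan import *
info()
p,R,s=pose()
show(plan(p,R,[.506,-.18,.19],89,.05,n=11)); print()
"
```

```text
t 67.20 p [ 0.479  -0.2372  0.2168] yaw 25.15 z [ 0.019 -0.017 -1.   ] w 0.0604 F [0.3 0.1 0.8] M [-0.03  0.07 -0.03] q [-0.588  0.211  1.632 -0.004  1.274  0.546]
0.05, 0.0044, -0.0037, 0.0024, 0.002, 0, -0.101,
0.05, 0.0048, -0.0032, 0.0024, 0.002, 0, -0.101,
0.05, 0.0051, -0.0027, 0.0024, 0.002, 0, -0.101,
0.05, 0.0053, -0.0022, 0.0024, 0.002, 0, -0.101,
0.05, 0.0055, -0.0017, 0.0024, 0.002, 0, -0.101,
0.05, 0.0056, -0.0011, 0.0024, 0.002, 0, -0.101,
0.05, 0.0057, -0.0005, 0.0024, 0.002, 0, -0.101,
0.05, 0.0057, 0.0001, 0.0024, 0.002, 0, -0.101,   #--
0.05, 0.0057, 0.0007, 0.0024, 0.002, 0, -0.101,
0.05, 0.0056, 0.0012, 0.0024, 0.002, 0, -0.101,
0.05, 0.0055, 0.0018, 0.0024, 0.002, 0, -0.101,
```

{"method": "apply_moves", "body": {
  "moves": [0.055, 0.005, -0.004, 0.002, 0.002, 0, -0.12, 0.055, 0.006, -0.004, 0.002, 0.002, 0, -0.12, 0.055, 0.006, -0.003, 0.002, 0.002, 0, -0.12, 0.055, 0.007, -0.002, 0.002, 0.002, 0, -0.12, 0.055, 0.007, -0.001, 0.002, 0.002, 0, -0.12, 0.055, 0.007, 0, 0.002, 0.002, 0, -0.12, 0.055, 0.007, 0, 0.002, 0.002, 0, -0.12, 0.055, 0.006, 0.001, 0.002, 0.002, 0, -0.12]
}}

```text
clock: 67.87
position: [0.5048, -0.1858, 0.2016]
ee_rot: [0.007, 0.752, 0.659, 0.002]
contact_force: [0.2, -0.9, -0.4]
width: 0.0549
```

{"method": "apply_moves", "body": {
  "moves": [0.055, 0.004, 0, 0.002, 0.002, 0, -0.08, 0.055, 0, 0, 0, 0, 0, 0, 0.055, 0, 0, 0, 0, 0, 0, 0.055, 0, 0, 0, 0, 0, 0, 0.055, 0, 0, 0, 0, 0, 0, 0.055, 0, 0, 0, 0, 0, 0, 0.055, 0, 0, 0, 0, 0, 0, 0.055, 0, 0, 0, 0, 0, 0]
}}

```text
clock: 68.53
position: [0.5063, -0.1817, 0.2001]
ee_rot: [0.008, 0.725, 0.688, 0.002]
contact_force: [-0.4, 1.0, 0.0]
width: 0.0549
```

```bash
python3 -c "
from plan import *
info()
d=imaging.get_image('wrist'); cv2.imwrite('pics/w46.png',d['image'][:,:,::-1]); 
d=imaging.get_image('top');  crop(d,340,170,480,270,5.5,'t46.png'); __import__('fit').carrier(d)
p,R,s=pose()
show(plan(p,R,[.506,-.18,.19],89,.05,n=1)); print()
"
```

```text
t 68.53 p [ 0.5063 -0.1817  0.2001] yaw 86.98 z [ 0.013 -0.009 -1.   ] w 0.0549 F [-0.4  1.   0. ] M [-0.01  0.02  0.02] q [-0.472  0.232  1.647 -0.002  1.248 -0.419]
0.048 645 rect [ 0.5472 -0.3621] [0.1999 0.0887] 88.8729019165039 z 0.05994568926473752 cen [ 0.5617 -0.379   0.0599]
0.048 21 rect [ 0.4356 -0.2372] [0.0662 0.    ] 88.98410034179688 z 0.06016628533270524 cen [ 0.4356 -0.2372  0.0598]
0.095 595 rect [ 0.4676 -0.3869] [0.116  0.0642] 87.0123291015625 z 0.10198802873672501 cen [ 0.4686 -0.3924  0.102 ]
0.095 128 rect [ 0.4582 -0.2387] [0.0592 0.0325] 88.9547119140625 z 0.10209372470698376 cen [ 0.4559 -0.2382  0.1019]
0.095 19 rect [ 0.4473 -0.3063] [0.0168 0.0129] 13.46247673034668 z 0.10075775619952329 cen [ 0.4465 -0.3078  0.101 ]
0.138 42 rect [ 0.4561 -0.3264] [0.033  0.0177] 37.58220672607422 z 0.14233958246108314 cen [ 0.4565 -0.3264  0.1436]
0.05, 0.0017, -0.0005, 0.0101, 0.013, 0.009, -0.035,
```

View pics/w46.png

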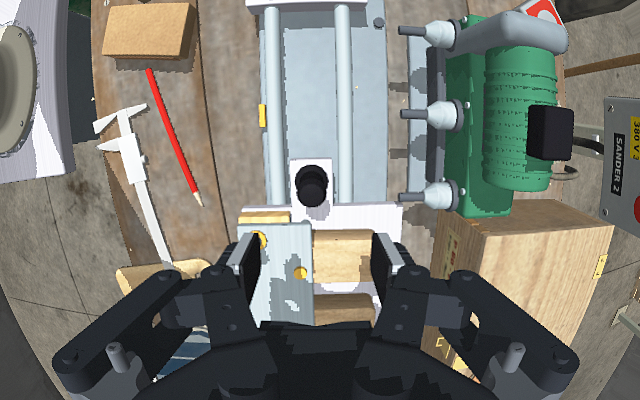

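View pics/t46.png

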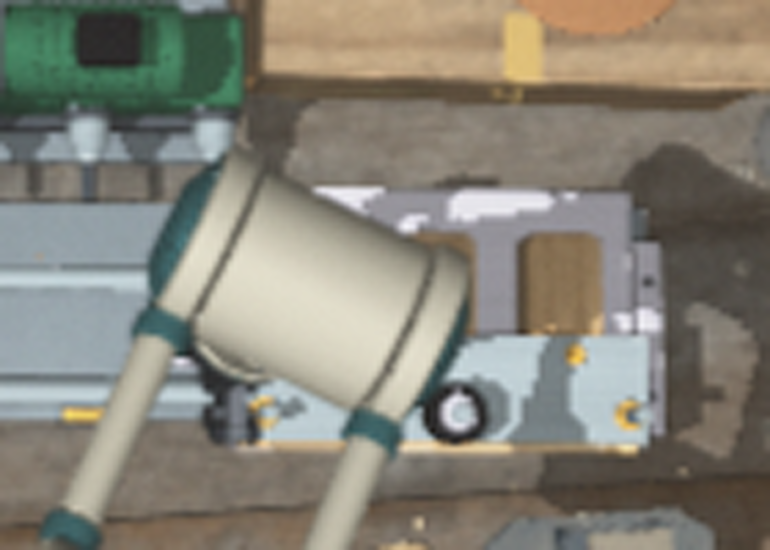

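{"method": "apply_moves", "body": {
  "moves": [0.05, 0.002, -0.001, 0.0, 0.008, 0.008, -0.035, 0.05, 0, 0, 0.025, 0.002, 0, 0, 0.05, 0, 0, 0.03, 0, 0, 0, 0.05, 0, 0, 0.03, 0, 0, 0, 0.05, 0, 0, 0.018, 0, 0, 0, 0.05, 0, 0, 0, 0, 0, 0, 0.05, 0, 0, 0, 0, 0, 0, 0.05, 0, 0, 0, 0, 0, 0]
}}

```text
clock: 69.3
position: [0.5087, -0.1815, 0.0968]
ee_rot: [0.005, 0.713, 0.701, 0.002]
contact_force: [-0.2, 0.1, 0.3]
width: 0.0498
```

```bash
python3 -c "
from plan import *
info()
d=imaging.get_image('wrist'); cv2.imwrite('pics/w47.png',d['image'][:,:,::-1]); 
p,R,s=pose()
show(plan(p,R,[.506,-.18,.075],89,.05,n=1)); print()
"
```

```text
t 69.30 p [ 0.5087 -0.1815  0.0968] yaw 89.00 z [ 0.01  -0.004 -1.   ] w 0.0498 F [-0.2  0.1  0.3] M [-0.03 -0.02  0.  ] q [-4.720e-01  3.300e-01  1.790e+00  1.000e-03  1.011e+00 -4.550e-01]
0.05, 0.0018, -0.0034, 0.0223, 0.011, 0.005, 0,
```

View pics/w47.png

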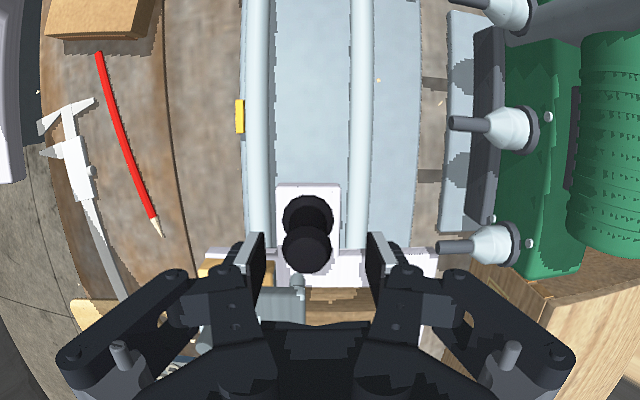

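{"method": "apply_moves", "body": {
  "moves": [0.05, 0.002, -0.003, 0.01, 0.01, 0.005, 0, 0.05, 0, 0, 0.009, 0, 0, 0, 0.05, 0, 0, 0, 0, 0, 0, 0.015, 0, 0, 0, 0, 0, 0, 0.015, 0, 0, 0, 0, 0, 0, 0.015, 0, 0, 0, 0, 0, 0, 0.015, 0, 0, 0, 0, 0, 0, 0.015, 0, 0, 0, 0, 0, 0],
  "newtons": 60
}}

```text
clock: 70.02
position: [0.5044, -0.1806, 0.0807]
ee_rot: [0.0, 0.713, 0.702, -0.001]
contact_force: [0.1, -0.4, -2.2]
width: 0.0207
```

```bash
python3 -c "
from plan import *
info()
"
```

```text
t 70.02 p [ 0.5044 -0.1806  0.0807] yaw 89.11 z [-0.001 -0.002 -1.   ] w 0.0207 F [ 0.1 -0.4 -2.2] M [0.02 0.07 0.03] q [-0.472  0.347  1.811 -0.003  0.983 -0.455]
```

{"method": "apply_moves", "body": {
  "moves": [0.015, 0.012, 0, 0, 0, 0, 0, 0.015, 0.015, 0, 0, 0, 0, 0, 0.015, 0.016, 0, 0, 0, 0, 0, 0.015, 0.016, 0, 0, 0, 0, 0, 0.015, 0.016, 0, 0, 0, 0, 0, 0.015, 0.016, 0, 0, 0, 0, 0, 0.015, 0.016, 0, 0, 0, 0, 0, 0.015, 0.016, 0, 0, 0, 0, 0]
}}

```text
clock: 70.68
position: [0.5072, -0.0771, 0.0807]
ee_rot: [0.016, 0.711, 0.703, -0.015]
contact_force: [-0.9, -8.3, 2.5]
width: 0.0206
```

```bash
python3 -c "
from plan import *
info()
"
```

```text
t 70.68 p [ 0.5072 -0.0771  0.0807] yaw 89.39 z [ 0.001 -0.043 -0.999] w 0.0206 F [-0.9 -8.3  2.5] M [-0.78  0.37 -0.06] q [-0.257  0.315  1.865 -0.051  0.95  -0.217]
```

{"method": "apply_moves", "body": {
  "moves": [0.015, 0.014, 0, 0, 0, 0.006, -0.002, 0.015, 0.014, 0, 0, 0, 0.006, -0.002, 0.015, 0.014, 0, 0, 0, 0.006, -0.002, 0.015, 0.014, 0, 0, 0, 0.006, 0, 0.015, 0.014, 0, 0, 0, 0.006, 0, 0.015, 0.01, 0, 0, 0, 0.006, 0, 0.015, 0.004, 0, 0, 0, 0, 0, 0.015, 0, 0, 0, 0, 0, 0]
}}

```text
clock: 71.35
position: [0.5093, 0.0005, 0.0807]
ee_rot: [0.011, 0.708, 0.707, -0.009]
contact_force: [-0.6, -0.4, -1.1]
width: 0.0202
```

```bash
python3 -c "
from plan import *
info()
"
```

```text
t 71.35 p [5.093e-01 5.000e-04 8.070e-02] yaw 89.91 z [ 0.004 -0.028 -1.   ] w 0.0202 F [-0.6 -0.4 -1.1] M [ 0.25  0.24 -0.28] q [-0.116  0.311  1.871 -0.034  0.952 -0.095]
```

{"method": "apply_moves", "body": {
  "moves": [0.015, 0.009, 0, 0, 0, 0.005, 0.004, 0.015, 0.009, 0, 0, 0, 0.005, 0.004, 0.015, 0.008, 0, 0, 0, 0.005, 0.004, 0.015, 0.002, 0, 0, 0, 0.004, 0, 0.015, 0, 0, 0, 0, 0, 0, 0.015, 0, 0, 0, 0, 0, 0, 0.015, 0, 0, 0, 0, 0, 0, 0.015, 0, 0, 0, 0, 0, 0]
}}

```text
clock: 72.02
position: [0.5099, 0.0257, 0.0806]
ee_rot: [0.007, 0.711, 0.703, -0.003]
contact_force: [0.7, 1.6, -1.2]
width: 0.0201
```

```bash
python3 -c "
from plan import *
info()
"
```

```text
t 72.02 p [0.5099 0.0257 0.0806] yaw 89.36 z [ 0.004 -0.014 -1.   ] w 0.0201 F [ 0.7  1.6 -1.2] M [0.1  0.29 0.05] q [-0.076  0.313  1.868 -0.017  0.955 -0.055]
```

{"method": "apply_moves", "body": {
  "moves": [0.015, 0.004, 0, 0, 0, 0.004, 0, 0.015, 0.003, 0, 0, 0, 0.004, 0, 0.015, 0, 0, 0, 0, 0, 0, 0.015, 0, 0, 0, 0, 0, 0, 0.015, 0, 0, 0, 0, 0, 0, 0.015, 0, 0, 0, 0, 0, 0, 0.015, 0, 0, 0, 0, 0, 0, 0.015, 0, 0, 0, 0, 0, 0]
}}

```text
clock: 72.68
position: [0.51, 0.0294, 0.0806]
ee_rot: [0.006, 0.71, 0.704, -0.003]
contact_force: [-0.0, -0.6, -0.9]
width: 0.0204
```

```bash
python3 -c "
from plan import *
info()
"
```

```text
t 72.68 p [0.51   0.0294 0.0806] yaw 89.47 z [ 0.004 -0.012 -1.   ] w 0.0204 F [-0.  -0.6 -0.9] M [-0.38  0.25 -0.08] q [-0.07   0.314  1.867 -0.015  0.956 -0.052]
```

{"method": "apply_moves", "body": {
  "moves": [0.015, 0.003, 0, 0, 0, 0, 0, 0.015, 0, 0, 0, 0, 0, 0, 0.015, 0, 0, 0, 0, 0, 0, 0.015, 0, 0, 0, 0, 0, 0, 0.015, 0, 0, 0, 0, 0, 0, 0.015, 0, 0, 0, 0, 0, 0, 0.015, 0, 0, 0, 0, 0, 0, 0.015, 0, 0, 0, 0, 0, 0]
}}

```text
clock: 73.35
position: [0.51, 0.0296, 0.0806]
ee_rot: [0.008, 0.71, 0.704, -0.005]
contact_force: [0.1, -2.8, -1.1]
width: 0.0204
```

```bash
python3 -c "
from plan import *
info()
"
```

```text
t 73.35 p [0.51   0.0296 0.0806] yaw 89.56 z [ 0.004 -0.018 -1.   ] w 0.0204 F [ 0.1 -2.8 -1.1] M [-0.44  0.25 -0.09] q [-0.065  0.314  1.867 -0.022  0.956 -0.045]
```

{"method": "apply_moves", "body": {
  "moves": [0.015, -0.004, 0, 0, 0, 0, 0, 0.015, 0, 0, 0, 0, 0, 0, 0.015, 0, 0, 0, 0, 0, 0, 0.015, 0, 0, 0, 0, 0, 0, 0.015, 0, 0, 0, 0, 0, 0, 0.015, 0, 0, 0, 0, 0, 0, 0.015, 0, 0, 0, 0, 0, 0, 0.015, 0, 0, 0, 0, 0, 0]
}}

```text
clock: 74.02
position: [0.51, 0.0287, 0.0806]
ee_rot: [0.006, 0.711, 0.704, -0.003]
contact_force: [-1.0, 0.1, -0.8]
width: 0.0203
```

```bash
python3 -c "
from plan import *
info()
"
```

```text
t 74.02 p [0.51   0.0287 0.0806] yaw 89.44 z [ 0.004 -0.012 -1.   ] w 0.0203 F [-1.   0.1 -0.8] M [-0.24  0.24 -0.07] q [-0.072  0.314  1.867 -0.014  0.956 -0.054]
```

{"method": "apply_moves", "body": {
  "moves": [0.015, 0.002, 0, 0, 0, 0, 0, 0.015, 0, 0, 0, 0, 0, 0, 0.015, 0, 0, 0, 0, 0, 0, 0.05, 0, 0, 0, 0, 0, 0, 0.05, 0, 0, 0, 0, 0, 0, 0.05, 0, 0, 0, 0, 0, 0, 0.05, 0, 0, 0, 0, 0, 0, 0.05, 0, 0, 0, 0, 0, 0]
}}

```text
clock: 74.68
position: [0.5113, 0.0306, 0.0811]
ee_rot: [0.007, 0.71, 0.704, -0.002]
contact_force: [0.0, 0.4, 0.1]
width: 0.05
```

```bash
python3 -c "
from plan import *
info()
"
```

```text
t 74.68 p [0.5113 0.0306 0.0811] yaw 89.47 z [ 0.007 -0.012 -1.   ] w 0.0500 F [0.  0.4 0.1] M [-0.03  0.01 -0.02] q [-0.068  0.313  1.866 -0.014  0.954 -0.05 ]
```

{"method": "apply_moves", "body": {
  "moves": [0.05, 0, 0, -0.03, 0, 0, 0, 0.05, 0, 0, -0.038, 0, 0, 0, 0.05, 0, 0, -0.038, 0, 0, 0, 0.05, 0, 0, -0.038, 0, 0, 0, 0.05, 0.03, 0, -0.01, 0, 0, 0, 0.05, 0.038, 0, 0, 0, 0, 0, 0.05, 0.038, 0, 0, 0, 0, 0, 0.05, 0.03, 0, 0, 0, 0, 0]
}}

```text
clock: 75.35
position: [0.5132, 0.1679, 0.2424]
ee_rot: [0.008, 0.714, 0.7, -0.0]
contact_force: [0.2, -0.0, 0.5]
width: 0.0505
```

{"method": "apply_moves", "body": {
  "moves": [0.05, 0.038, -0.02, 0, 0, 0, 0, 0.05, 0.038, -0.02, 0, 0, 0, 0, 0.05, 0.03, -0.02, 0, 0, 0, 0, 0.05, 0.01, 0, 0, 0, 0, 0, 0.05, 0, 0, 0, 0, 0, 0, 0.05, 0, 0, 0, 0, 0, 0, 0.05, 0, 0, 0, 0, 0, 0, 0.05, 0, 0, 0, 0, 0, 0]
}}

```text
clock: 76.02
position: [0.4563, 0.2915, 0.241]
ee_rot: [0.008, 0.712, 0.702, 0.003]
contact_force: [1.0, -0.1, 0.1]
width: 0.05
```

```bash
python3 -c "
from plan import *
info()
d=imaging.get_image('top');  crop(d,310,170,470,270,4.9,'t50.png'); __import__('fit').carrier(d)
s=imaging.get_image('scene'); crop(s,240,160,460,340,3.6,'s50.png')
"
```

```text
t 76.02 p [0.4563 0.2915 0.241 ] yaw 89.15 z [ 0.015 -0.008 -1.   ] w 0.0500 F [ 1.  -0.1  0.1] M [-0.04 -0.03 -0.02] q [ 0.449  0.215  1.565 -0.013  1.352  0.466]
0.048 1151 rect [ 0.5437 -0.1055] [0.2659 0.1089] 88.12434387207031 z 0.060305707421331636 cen [ 0.5589 -0.1099  0.0601]
0.048 15 rect [ 0.4361 -0.2107] [0.046 0.   ] 88.97974395751953 z 0.05814059161009348 cen [ 0.4361 -0.2108  0.0576]
0.095 1283 rect [ 0.4768 -0.1174] [0.2385 0.0653] 88.96530151367188 z 0.10221449684704126 cen [ 0.4763 -0.1164  0.1022]
0.138 43 rect [ 0.4625 -0.1189] [0.0312 0.0226] 41.5970458984375 z 0.14259453483357626 cen [ 0.4605 -0.1177  0.1436]
```

View pics/t50.png

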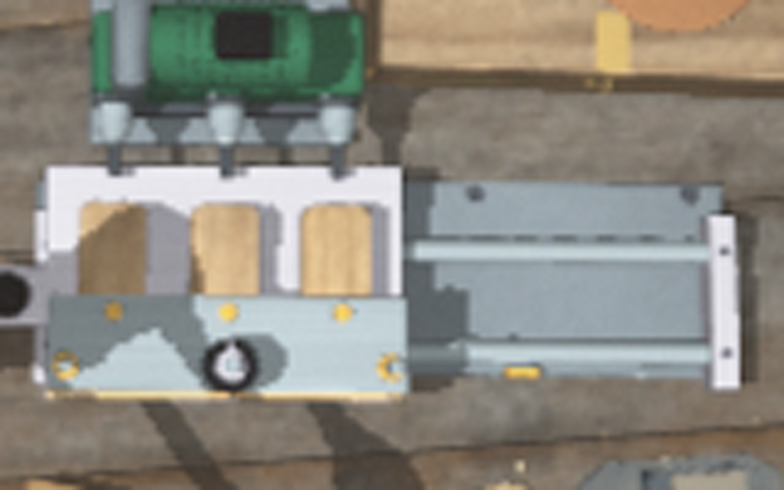

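View pics/s50.png

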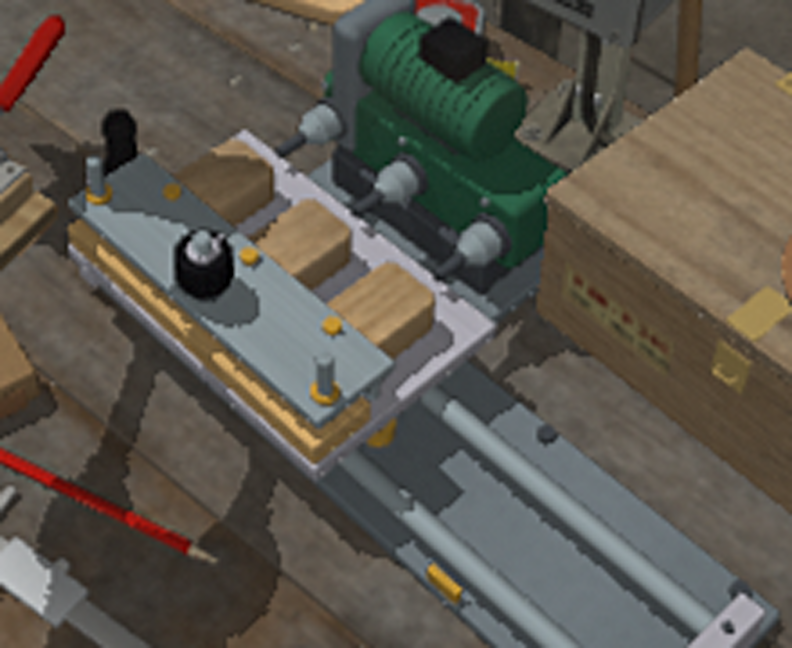

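```bash
python3 -c "
from plan import *
p,R,s=pose()
show(plan(p,R,[.5105,.03,.21],89,.05,n=9)); print()
"
```

```text
0.05, -0.0289, 0.0064, 0.0038, 0.002, 0.001, 0,
0.05, -0.0289, 0.0064, 0.0037, 0.002, 0.001, 0,
0.05, -0.0289, 0.0064, 0.0037, 0.002, 0.001, 0,
0.05, -0.0289, 0.0064, 0.0037, 0.002, 0.001, 0,
0.05, -0.0289, 0.0064, 0.0036, 0.002, 0.001, 0,
0.05, -0.0289, 0.0065, 0.0036, 0.002, 0.001, 0,
0.05, -0.0289, 0.0065, 0.0035, 0.002, 0.001, 0,
0.05, -0.0289, 0.0065, 0.0035, 0.002, 0.001, 0,   #--
0.05, -0.0289, 0.0065, 0.0035, 0.002, 0.001, 0,
```

{"method": "apply_moves", "body": {
  "moves": [0.05, -0.03, 0.006, 0.002, 0.002, 0.001, 0, 0.05, -0.033, 0.006, 0.002, 0.002, 0.001, 0, 0.05, -0.035, 0.007, 0.002, 0.002, 0.001, 0, 0.05, -0.035, 0.007, 0.002, 0.002, 0.001, 0, 0.05, -0.035, 0.007, 0.002, 0.002, 0.001, 0, 0.05, -0.035, 0.007, 0.002, 0.002, 0.001, 0, 0.05, -0.03, 0.007, 0.002, 0, 0.001, 0, 0.05, -0.015, 0.007, 0, 0, 0, 0]
}}

```text
clock: 76.78
position: [0.5096, 0.0282, 0.2277]
ee_rot: [0.002, 0.714, 0.7, 0.002]
contact_force: [-0.5, 0.1, 0.7]
width: 0.0501
```

{"method": "apply_moves", "body": {
  "moves": [0.05, 0, 0, 0, 0, 0, 0, 0.05, 0, 0, 0, 0, 0, 0, 0.05, 0, 0, 0, 0, 0, 0, 0.05, 0, 0, 0, 0, 0, 0, 0.05, 0, 0, 0, 0, 0, 0, 0.05, 0, 0, 0, 0, 0, 0, 0.05, 0, 0, 0, 0, 0, 0, 0.05, 0, 0, 0, 0, 0, 0]
}}

```text
clock: 77.45
position: [0.5094, 0.0255, 0.2278]
ee_rot: [0.001, 0.716, 0.698, 0.003]
contact_force: [0.4, -0.2, 1.0]
width: 0.0496
```

```bash
python3 -c "
from plan import *
info()
p,R,s=pose()
show(plan(p,R,[.5105,.03,.2],89,.05,n=1)); print()
d=imaging.get_image('wrist'); cv2.imwrite('pics/w51.png',d['image'][:,:,::-1]); 
"
```

```text
t 77.45 p [0.5094 0.0255 0.2278] yaw 88.51 z [ 0.006  0.002 -1.   ] w 0.0496 F [ 0.4 -0.2  1. ] M [-0.01 -0.05 -0.02] q [-0.088  0.177  1.648  0.002  1.311 -0.063]
0.05, 0.0045, 0.0009, 0.0278, 0.005, -0.002, -0.008,
```

View pics/w51.png

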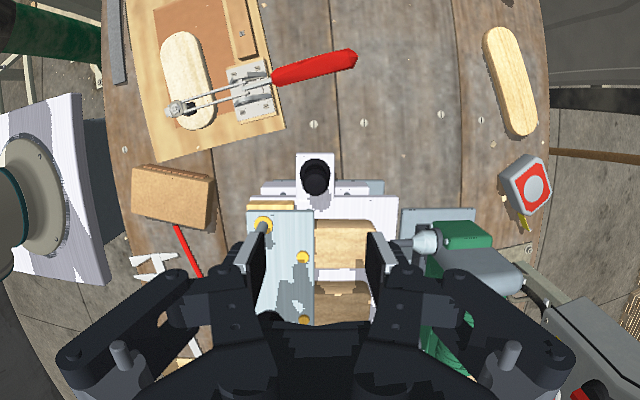

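Descend on the handle again (z ≈ 0.08).

{"method": "apply_moves", "body": {
  "moves": [0.05, 0.004, 0, 0.025, 0.003, -0.002, -0.008, 0.05, 0, 0, 0.033, 0.001, 0, 0, 0.05, 0, -0.001, 0.033, 0.001, 0, 0, 0.05, 0, -0.001, 0.03, 0, 0, 0, 0.05, 0, 0, 0.01, 0, 0, 0, 0.05, 0, 0, 0, 0, 0, 0, 0.05, 0, 0, 0, 0, 0, 0, 0.05, 0, 0, 0, 0, 0, 0]
}}

```text
clock: 78.17
position: [0.5114, 0.0323, 0.0955]
ee_rot: [0.004, 0.712, 0.703, 0.003]
contact_force: [-0.0, 0.4, 0.0]
width: 0.05
```

```bash
python3 -c "
from plan import *
info()
p,R,s=pose()
show(plan(p,R,[.5105,.03,.08],89,.05,n=1)); print()
d=imaging.get_image('wrist'); cv2.imwrite('pics/w52.png',d['image'][:,:,::-1]); 
"
```

```text
t 78.17 p [0.5114 0.0323 0.0955] yaw 89.27 z [ 0.01  -0.001 -1.   ] w 0.0500 F [-0.   0.4  0. ] M [-0.02 -0.06  0.02] q [-0.073  0.295  1.849  0.     0.987 -0.06 ]
0.05, -0.0023, -0.0011, 0.0155, 0.01, 0.001, 0.005,
```

View pics/w52.png

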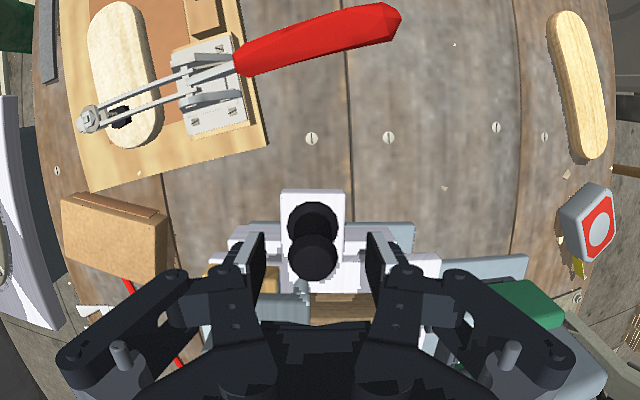

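{"method": "apply_moves", "body": {
  "moves": [0.05, -0.002, -0.002, 0.014, 0.01, 0.001, 0, 0.05, 0, 0, 0, 0, 0, 0, 0.015, 0, 0, 0, 0, 0, 0, 0.015, 0, 0, 0, 0, 0, 0, 0.015, 0, 0, 0, 0, 0, 0, 0.015, 0, 0, 0, 0, 0, 0, 0.015, 0, 0, 0, 0, 0, 0, 0.015, 0, 0, 0, 0, 0, 0],
  "newtons": 60
}}

```text
clock: 78.88
position: [0.51, 0.0299, 0.0841]
ee_rot: [0.001, 0.712, 0.703, 0.001]
contact_force: [-0.1, 0.1, -2.5]
width: 0.0199
```

```bash
python3 -c "
from plan import *
info()
"
```

```text
t 78.88 p [0.51   0.0299 0.0841] yaw 89.28 z [ 0.003  0.    -1.   ] w 0.0199 F [-0.1  0.1 -2.5] M [0.04 0.19 0.04] q [-0.078  0.31   1.862  0.     0.967 -0.065]
```

{"method": "apply_moves", "body": {
  "moves": [0.015, 0.005, 0, 0, 0, 0, 0, 0.015, 0.006, 0, 0, 0, 0, 0, 0.015, 0.006, 0, 0, 0, 0, 0, 0.015, 0.006, 0, 0, 0, 0, 0, 0.015, 0.006, 0, 0, 0, 0, 0, 0.015, 0.006, 0, 0, 0, 0, 0, 0.015, 0.006, 0, 0, 0, 0, 0, 0.015, 0.006, 0, 0, 0, 0, 0]
}}

```text
clock: 79.55
position: [0.51, 0.0348, 0.0841]
ee_rot: [0.029, 0.701, 0.712, -0.031]
contact_force: [-0.5, -19.7, -1.2]
width: 0.02
```

```bash
python3 -c "
from plan import *
info()
"
```

```text
t 79.55 p [0.51   0.0348 0.0841] yaw 90.84 z [-0.002 -0.084 -0.996] w 0.0200 F [ -0.5 -19.7  -1.2] M [-2.55  0.07  0.05] q [-0.008  0.318  1.853 -0.102  0.974  0.035]
```

{"method": "apply_moves", "body": {
  "moves": [0.015, -0.001, 0, 0, 0, 0.03, 0, 0.015, -0.001, 0, 0, 0, 0.03, 0, 0.015, 0, 0, 0, 0, 0.02, 0, 0.015, 0, 0, 0, 0, 0, 0, 0.015, 0, 0, 0, 0, 0, 0, 0.015, 0, 0, 0, 0, 0, 0, 0.015, 0, 0, 0, 0, 0, 0, 0.015, 0, 0, 0, 0, 0, 0]
}}

```text
clock: 80.22
position: [0.5099, 0.0325, 0.0843]
ee_rot: [0.001, 0.702, 0.713, -0.003]
contact_force: [-0.8, -0.0, -2.0]
width: 0.0201
```

```bash
python3 -c "
from plan import *
info()
"
```

```text
t 80.22 p [0.5099 0.0325 0.0843] yaw 90.88 z [-0.003 -0.005 -1.   ] w 0.0201 F [-0.8 -0.  -2. ] M [-0.35  0.03 -0.15] q [-0.069  0.313  1.857 -0.006  0.975 -0.081]
```

{"method": "apply_moves", "body": {
  "moves": [0.05, 0, 0, 0, 0, 0, 0, 0.05, 0, 0, 0, 0, 0, 0, 0.05, 0, 0, 0, 0, 0, 0, 0.05, 0, 0, -0.03, 0, 0, 0, 0.05, 0, 0, -0.038, 0, 0, 0, 0.05, 0, 0, -0.038, 0, 0, 0, 0.05, 0.03, 0, -0.038, 0, 0, 0, 0.05, 0.035, 0, 0, 0, 0, 0]
}}

```text
clock: 80.88
position: [0.5106, 0.091, 0.2274]
ee_rot: [0.001, 0.703, 0.711, -0.004]
contact_force: [1.3, 0.8, 0.2]
width: 0.0503
```

{"method": "apply_moves", "body": {
  "moves": [0.05, 0.038, 0, 0, 0, 0, 0, 0.05, 0.038, -0.02, 0, 0, 0, 0, 0.05, 0.038, -0.02, 0, 0, 0, 0, 0.05, 0.036, -0.02, 0, 0, 0, 0, 0.05, 0.02, 0, 0, 0, 0, 0, 0.05, 0, 0, 0, 0, 0, 0, 0.05, 0, 0, 0, 0, 0, 0, 0.05, 0, 0, 0, 0, 0, 0]
}}

```text
clock: 81.55
position: [0.4515, 0.2714, 0.2331]
ee_rot: [0.005, 0.702, 0.712, 0.005]
contact_force: [-0.2, -0.2, 0.5]
width: 0.0496
```

```bash
python3 -c "
from plan import *
info()
d=imaging.get_image('top');  crop(d,310,170,470,270,4.9,'t53.png'); __import__('fit').carrier(d)
a=cv2.imread('pics/t50.png',0).astype(np.float32); b=cv2.imread('pics/t53.png',0).astype(np.float32)
# carrier region (blocks + bar)
for r in ((180,400,40,400),(200,300,60,390),(300,400,150,400)):
    A=a[r[0]:r[1],r[2]:r[3]].copy();B=b[r[0]:r[1],r[2]:r[3]].copy()
    s,c=cv2.phaseCorrelate(A,B,cv2.createHanningWindow(A.shape[::-1],cv2.CV_32F)); print('shift px',np.array(s)/4.9,c,'mm',s[0]/4.9*3.2)
A=a[150:400,430:740].copy();B=b[150:400,430:740].copy(); print('static',cv2.phaseCorrelate(A,B))
s=imaging.get_image('scene'); crop(s,240,160,460,340,3.6,'s53.png')
"
```

```text
t 81.55 p [0.4515 0.2714 0.2331] yaw 90.81 z [ 0.013 -0.    -1.   ] w 0.0496 F [-0.2 -0.2  0.5] M [-0.04 -0.05 -0.01] q [ 0.413  0.196  1.61  -0.006  1.324  0.4  ]
0.048 1158 rect [ 0.5511 -0.1052] [0.1073 0.2719] 2.226275682449341 z 0.059940155816299606 cen [ 0.5582 -0.1115  0.0599]
0.048 20 rect [ 0.4362 -0.2052] [0.0628 0.    ] 88.97116088867188 z 0.058946258591727155 cen [ 0.4362 -0.2055  0.0599]
0.095 1295 rect [ 0.4768 -0.1173] [0.2384 0.0653] 88.97607421875 z 0.10190117670667101 cen [ 0.4764 -0.1162  0.102 ]
0.138 61 rect [ 0.4582 -0.1157] [0.0318 0.0285] 89.3638687133789 z 0.1419107524527584 cen [ 0.4591 -0.1167  0.1435]
shift px [-0.0104  0.1032] 0.4961822605839482 mm -0.03314867806053297
shift px [-0.0617 -0.0016] 0.2553491510815091 mm -0.19750810592151016
shift px [ 0.0022 -0.0067] 0.6498965467071534 mm 0.006943418471583216
static ((0.015200780532069302, -0.009537450535574976), 0.8641154557228088)
```

View pics/t53.png

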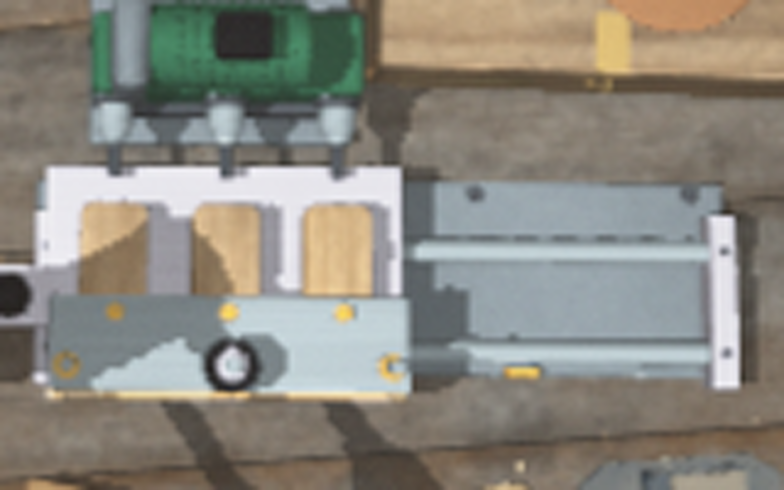

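```bash
python3 -c "
from h import *
import fit; fit.blocks()
workorder.sign_off()
"
```

```text
554 [278.6986 155.204 ] rect [0.7754 0.1434] [0.0549 0.147 ] 21.430604934692383 z 0.0182118521453064
402 [221.9204 169.9353] rect [0.7307 0.338 ] [0.0302 0.1842] 42.916465759277344 z 0.021886923836735316
1716 [269.8281 263.9854] rect [0.3929 0.1787] [0.1307 0.2375] 10.887466430664062 z 0.021528237407753597
the job is handed in; nothing more can be done
```

The job is done and handed in at about 82 s. I drew the carrier to the load station and unscrewed the knob fully, then put all three blocks lengthways in their own bays. At the load station I screwed the knob down to its stop, then slid the carrier to the boring station.

**Last checks:**
- **Blocks:** each was pushed from behind until it met the stop, at 7–9 N. They look parallel, flat and under the bar, and the drills line up with them in the top camera.
- **Clamp:** the torque rose sharply at the knob's lower stop. The bar top read about 102 mm, the same height as when the knob was fully down at the start.
- **Detent:** I was not sure of the first nudge test, so I pushed the carrier to its end stop and let go. It settled back to within about 0.2 mm of where it had been, so it is in its notch.
- **Other blanks:** the brush back and the grip blank are within about 1 mm of where they started.

**A disagreement:** the top camera put the carrier's travel between stations at 208 mm, while the tool positions gave the expected 210 mm. I put this down to camera calibration.

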